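# Clean down the asparagus trimming board and dose the soaking basin

## Robot

A 6-joint arm with a two-finger parallel gripper is mounted at the origin on the work surface. World frame = base frame: x ahead of the robot, y to its left, z up, the work surface at z = 0. Lengths are in m, angles in degrees, forces in N, time in s.
With the tool pointing down it reaches from about 0.4 to 0.825 m from the base axis. Payload 7 kg.
Tool frame: the origin (TCP) lies at the very end of the fingers, on their centre line; the grasp point (between the pads) lies 19 mm behind it; y points along the fingers, x is the direction in which the jaws open and shut, and the axes are right-handed (so a half turn about y gives the same grasp; the last joint's range is limited). The gripper opens to 88 mm and grips with 3 to 60 N. Pads are 19 mm wide; open, the fingers measure 130 mm over their backs; the gripper's body (78 mm by 193 mm) begins 47 mm behind the grasp point.
Start: joints at [93.742, 20.546, 0.682, 0, -70.136, -16.507], TCP at [0.149, 0.658, 0.227] pointing down, gripper open.
Joint ranges: [-176.03, 176.03], [-82.01, 121.73], [-58.28, 71.71], [-173.87, 95.51], [-174.79, -0.11], [-173.66, 173.66]. Speed limits (degrees/s): [136.94, 136.94, 172.46, 180, 180, 180].

## Interface

Orientations are given as [roll, pitch, yaw] about the fixed x, y, z axes, in that order (R = Rz(yaw) Ry(pitch) Rx(roll)).
In Python, from plant import ctrl gives the robot as it stands.
- The arm moves only by the shell command python3 -m crank 'ROWS'. ROWS is JSON, a list that holds one entry, the list of rows, each a list of 5 numbers: the closure, from -1 (fully open) to 1 (shut), then the shift along the tool's x, y, z in mm, then the turn about the tool's y in rad. In form: [[[claw, x, y, z, turn], ...]]. A call has 1 to 12 rows; each row is the pose to reach, as a shift and turn from the pose commanded when the call began, along the tool's axes at that moment; what a row does not reach only later rows make up. A row lasts 1/8 s, in which the tool goes at most 62.5 mm and 10.7 degrees, less where a joint would pass 70% of its speed; a pose out of reach is approached as far as the arm can. A call with a gripper value outside its range is refused whole. The fingers move at their own pace and stop on an object; the grip force is fixed at half the most. Time passes only in rows, so rows that repeat a pose let the fingers close. It gives the time, the measured TCP pose, the force and the opening at its end, in the units of the state.
- ctrl.get_obs(): the state, without advancing time (a new reading comes with each control period).
- ctrl.snapshot(name): name is "side" or "top"; returns the picture (400x640x3 uint8, red, green, blue); there is no depth.
- ctrl.camera_model(name): a dict with "fx", "fy", "cx", "cy" (pixels), "origin" and "orientation" of the camera in the world. Camera axes: x right, y down, z forward; pixel columns grow to the right and rows downward; lengths in m; the calibration is good to about 2 mm. A picture is of the moment at which its call begins. camera_model takes no time and is no camera call.
- ctrl.close_job(): hands the job in, once; it reports no verdict.
Trained networks look in the newest picture that a camera, given by its name, has taken for a name from the list of things; names that differ only in an ending like _2 or _b are one class to them, and where a whole thing is asked for, a point or a joint stands for the part that bears it (a point fixed in the world has none). Each returns a list of dicts, best first, with "confidence" (0 to 1); they miss things now and then, are a little off and sometimes report something else, mostly with a low value. They report only what shows in the picture. A call takes as long as a camera call.
- ctrl.find_in(camera, name): "extent" ([left, top, width, height] in pixels, round what is visible of it).
The state is a dict: "clock": time; "joint_pos": joint angles; "qvel": joint speeds; "tau": joint torques, N m; "tool_pos": TCP position; "orientation": TCP orientation; "force": force on the tool from outside, world axes, zero at the start; "moment": the same for the moment, N m; "opening": finger opening in m.
Only numpy, scipy, OpenCV 4.12 (cv2) and the standard library are available. Lean on these libraries where they do the work, as an engineer would, in place of code of your own. Each camera call takes 0.05 s, during which the arm holds its last target.

## Task

Clean down the trimming station: sweep every offcut off the board into the scraps tray with the scraper (not with the fingers), and leave the scraper in the basin to be soaked; an offcut that ends up on the table goes into the scraps tray too. For the soak, turn the dial of the tablet canister to its largest opening while the canister is still in its stand, only then shake every tablet out into the basin, put the canister back in its stand and turn the dial fully back to its smallest opening. Leave the bunch, the mug and the bowl alone.

Things in the scene. Friction and masses are not known exactly. Their poses are not given: they have to be found in the camera images.
- board: plywood trimming board, 200 (its x) x 230 (its y) x 22 mm, fixed on a blue upturned crate; its top face is 72 mm above the table. Origin: on the table under the board's centre, z up. Its +x edge (100 mm from the origin) is the far one and overhangs the scraps tray: sweep along +x. There is no rim on any edge
- tray: scraps tray, open aluminium tray fixed under the board's far edge, 130 (x) x 230 (y) x 46 mm high outside, walls and floor 4 mm; axes as the board's. Origin: on the table under its centre, 150 mm from the board's origin along +x; its first 15 mm lie below the board
- basin: empty steel basin standing fixed on the table, 190 (x) x 220 (y) x 60 mm high outside, walls and floor 4 mm. Origin: on the table under its centre, z up
- scraper_mid (a point): white scraper block with a rubber foot; it starts standing on the board behind the offcuts, 72 mm tall. Foot 36 (its x) x 150 (its y) x 16 mm, above it a grip 24 (x) x 100 (y) mm, from 16 mm to 72 mm above the underside. This point: its centre, 36 mm above its underside; z up when it stands. About 180 g
- stand_seat (a point): fixed dark steel stand, foot 130 x 90 mm, carrying the canister reclining at 45 deg by a 58 mm wide sloping back under its first 90 mm, a lip under its bottom end, and cheeks 3 mm off its sides up to 40 mm from that end. This point: where canister_mid lies when home, 81 mm above the table; z up. At home the canister's z points 45 deg up to this +x, its x 45 deg down to this +x, its y is this y
- canister_mid (a point): clear plastic canister, 64 x 64 mm square, body 132 mm long, loose, about 250 g, with the tablets inside. This point: on its axis, 68 mm from its bottom end. z: along the axis to the lid; x: towards the side that rests on the stand's sloping back; y: across. Best gripped across its y faces, 55 to 110 mm from the bottom end, coming in along its +x
- outlet (a point): centre of the canister's outlet, 58 mm wide (y) and 24 mm deep (x), in the lid on the canister's +x side, 16 mm off its axis and 135 mm from its bottom end; axes as canister_mid. A fixed white half plate covers the other half of the mouth. Tablets slide out when this side is lowest and z points 45 deg or more down
- dial (a joint): angle of the dial, rad: 0 = outlet covered but for sifting holes too small for a tablet (smallest), 3.14 = stop, whole outlet uncovered (largest). Grows as the dial turns counter-clockwise seen from outside the lid (right-hand about the canister's +z). Stays where it is left, friction 0.04 N m. Starts between 0 and 0.6
- dial_grip (a point): grey dial on the lid: half disc 68 mm across with an upright grip bar over its middle, 12 mm (this point's x) x 52 mm (y) x 29 mm above the lid (z). This point: on the dial's axis, 20 mm above the lid's face, 155 mm from the canister's bottom end; turns with the dial: its x is the canister's x at dial 0. The bar's top is 9 mm above it, the half disc's face 17 mm below
- bunch: tied bunch of green asparagus lying on the table, 68 mm thick, 220 mm long; bystander. Origin on the table under its centre
- mug: white mug, 76 mm across, 85 mm high; bystander. Origin under its centre
- dish: shallow green bowl, 110 mm across, 30 mm high; bystander. Origin under its centre
- offcut1_mid (a point): offcut: pale asparagus butt end, stiff, 60 (its x) x 14 x 14 mm, 12 g, starts on the board, does not roll; this point: its centre. Three to six are there, None for an absent one
- offcut2_mid (a point): offcut like offcut1
- offcut3_mid (a point): offcut like offcut1
- offcut4_mid (a point): offcut like offcut1
- offcut5_mid (a point): offcut like offcut1
- offcut6_mid (a point): offcut like offcut1
- tablet1: white sanitising tablet, disc 24 mm across (24 in x, y) x 11 mm (z), 10 g, starts inside the canister; origin at its centre. Three to six are there, None for an absent one
- tablet2: tablet like tablet1
- tablet3: tablet like tablet1
- tablet4: tablet like tablet1
- tablet5: tablet like tablet1
- tablet6: tablet like tablet1

How it is judged (in metres and radians):
On the way, in this order (a step that is already met when the one before it is completed fails the run):
1. the dial is turned to its largest opening while the canister is still in its stand (value of joint dial above 2.9 rad and distance between canister_mid and stand_seat below 0.02 m), for 0.2 s.
2. every tablet is in the basin (x of tablet1 in the frame of basin between -0.092 and 0.092 m and y of tablet1 in the frame of basin between -0.107 and 0.107 m and z of each of tablet1, tablet2, tablet3, tablet4, tablet5, tablet6 in the frame of basin below 0.06 m and x of tablet2 in the frame of basin between -0.092 and 0.092 m and y of tablet2 in the frame of basin between -0.107 and 0.107 m and x of tablet3 in the frame of basin between -0.092 and 0.092 m and y of tablet3 in the frame of basin between -0.107 and 0.107 m and x of tablet4 in the frame of basin between -0.092 and 0.092 m and y of tablet4 in the frame of basin between -0.107 and 0.107 m and x of tablet5 in the frame of basin between -0.092 and 0.092 m and y of tablet5 in the frame of basin between -0.107 and 0.107 m and x of tablet6 in the frame of basin between -0.092 and 0.092 m and y of tablet6 in the frame of basin between -0.107 and 0.107 m), for 0.2 s.
At the end, for the whole second after the job is handed in: Every offcut lies in the scraps tray, the scraper and every tablet in the basin (centres within the walls, not above 60 mm), the canister is home in its stand (within 12 mm and 7 deg) with the dial below 0.25 rad, and scraper, tablets and canister are at rest (all of step 2 and x of offcut1_mid in the frame of tray between -0.064 and 0.064 m and y of offcut1_mid in the frame of tray between -0.114 and 0.114 m and z of each of offcut1_mid, offcut2_mid, offcut3_mid, offcut4_mid, offcut5_mid, offcut6_mid in the frame of tray below 0.06 m and x of offcut2_mid in the frame of tray between -0.064 and 0.064 m and y of offcut2_mid in the frame of tray between -0.114 and 0.114 m and x of offcut3_mid in the frame of tray between -0.064 and 0.064 m and y of offcut3_mid in the frame of tray between -0.114 and 0.114 m and x of offcut4_mid in the frame of tray between -0.064 and 0.064 m and y of offcut4_mid in the frame of tray between -0.114 and 0.114 m and x of offcut5_mid in the frame of tray between -0.064 and 0.064 m and y of offcut5_mid in the frame of tray between -0.114 and 0.114 m and x of offcut6_mid in the frame of tray between -0.064 and 0.064 m and y of offcut6_mid in the frame of tray between -0.114 and 0.114 m and x of scraper_mid in the frame of basin between -0.085 and 0.085 m and y of scraper_mid in the frame of basin between -0.1 and 0.1 m and z of scraper_mid in the frame of basin below 0.06 m and distance between canister_mid and stand_seat below 0.012 m and angle between canister_mid's own z axis and vertical between 0.66 and 0.91 rad and angle between the y axis of canister_mid and the y axis of stand_seat, either way round below 0.12 rad and value of joint dial below 0.25 rad and linear speed of each of tablet1, tablet2, tablet3, tablet4, tablet5, tablet6, scraper, canister below 0.03 m/s); the robot touches nothing.
It fails at once if the fingers take hold of or push an offcut that lies on the board (the scraper does that) ((contact force between the fingers and offcut1 above 2 N and x of offcut1_mid in the frame of board between -0.1 and 0.1 m and y of offcut1_mid in the frame of board between -0.115 and 0.115 m and z of offcut1_mid in the frame of board between 0.07 and 0.2 m) or (contact force between the fingers and offcut2 above 2 N and x of offcut2_mid in the frame of board between -0.1 and 0.1 m and y of offcut2_mid in the frame of board between -0.115 and 0.115 m and z of offcut2_mid in the frame of board between 0.07 and 0.2 m) or (contact force between the fingers and offcut3 above 2 N and x of offcut3_mid in the frame of board between -0.1 and 0.1 m and y of offcut3_mid in the frame of board between -0.115 and 0.115 m and z of offcut3_mid in the frame of board between 0.07 and 0.2 m) or (contact force between the fingers and offcut4 above 2 N and x of offcut4_mid in the frame of board between -0.1 and 0.1 m and y of offcut4_mid in the frame of board between -0.115 and 0.115 m and z of offcut4_mid in the frame of board between 0.07 and 0.2 m) or (contact force between the fingers and offcut5 above 2 N and x of offcut5_mid in the frame of board between -0.1 and 0.1 m and y of offcut5_mid in the frame of board between -0.115 and 0.115 m and z of offcut5_mid in the frame of board between 0.07 and 0.2 m) or (contact force between the fingers and offcut6 above 2 N and x of offcut6_mid in the frame of board between -0.1 and 0.1 m and y of offcut6_mid in the frame of board between -0.115 and 0.115 m and z of offcut6_mid in the frame of board between 0.07 and 0.2 m)).
It fails at once if a bystander (bunch, mug, dish) is moved by 3 cm or more (distance of any of bunch, mug, dish from where it was at the start of the episode above 0.03 m).
Of offcut1, offcut2, offcut3, offcut4, offcut5, offcut6 only 3 to 6 are there at a start; the rules pass over those that are not, and their reading is None.
Of tablet3, tablet4, tablet5, tablet6 only 1 to 4 are there at a start; the rules pass over those that are not, and their reading is None.
At some moment in a run one of offcut1, offcut2, offcut3, offcut4, offcut5, offcut6 may be knocked a few centimetres aside while the robot is not near it.
It also fails if it takes over 208 s, if anything falls off the work surface, if the arm or the gripper's body presses on something with over 40 N, if the wrist force passes 120 N, or if a joint passes its speed limit or range.

## Working session

There is one attempt and no reset: what is moved stays moved. The work goes in short steps, Python scripts to look and compute and a shell command to move; the robot and the scene stay as the last step left them, time stands still between calls to the robot, and variables do not carry over. Pictures are saved under pics/ and viewed, and the job is handed in when it is done.

```bash
ls -la; mkdir -p pics; python3 - <<'E'
from plant import ctrl
import cv2,json
print(ctrl.get_obs())
for n in("side","top"):
    im=ctrl.snapshot(n); cv2.imwrite(f"pics/{n}0.png",im[:,:,::-1]); print(n,ctrl.camera_model(n))
E
```

```text
total 12
drwxr-xr-x  3 agent agent 4096 Dec  7 14:33 .
drwxr-xr-x 23 root  root  4096 Dec  7 14:33 ..
drwxr-xr-x  2 agent agent 4096 Dec  7 14:33 pics
{'clock': 0.0, 'joint_pos': array([ 9.37421512e+01,  2.05930516e+01,  6.34642996e-01, -1.95177480e-02,
       -7.01355636e+01, -1.65077541e+01]), 'qvel': array([ 0.01762556,  0.0430058 , -0.02746432, -0.02089789,  0.05388403,
       -0.08407272]), 'tau': array([-9.23497246e-04, -5.82717991e+01,  2.93057799e+01,  6.99729323e+00,
        7.03147991e-03, -1.64432313e-04]), 'tool_pos': array([0.14906148, 0.65784512, 0.22561294]), 'orientation': array([-8.99908873e+01, -9.53125946e-02, -1.02772258e+02]), 'force': array([-0.02173778, -0.09040293,  0.6789721 ]), 'moment': array([0.00841332, 0.00887974, 0.01386947]), 'opening': 0.08733339590887022}
side {'fx': 465.52836655613845, 'fy': 465.52836655613845, 'cx': 328.139583253573, 'cy': 201.78541014869364, 'origin': array([-0.03987698, -0.58831128,  0.99327816]), 'orientation': array([-135.17711053,   -1.22741655,  -44.21129023])}
top {'fx': 364.58508649869725, 'fy': 364.58508649869725, 'cx': 321.5842478177719, 'cy': 198.4827588914047, 'origin': array([ 0.43754073, -0.00255491,  1.13697218]), 'orientation': array([-171.38376038,    1.31959986,  -91.35184294])}
```

View pics/side0.png

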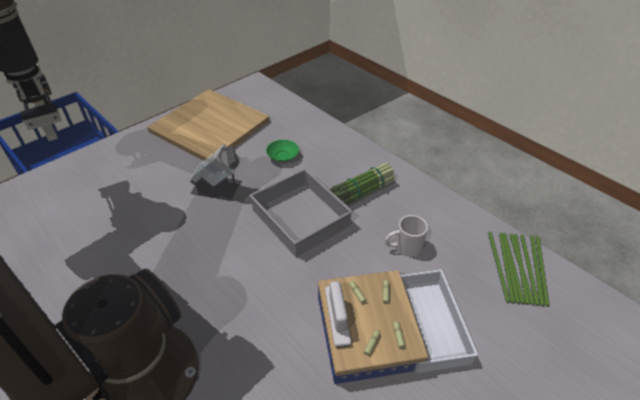

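View pics/top0.png

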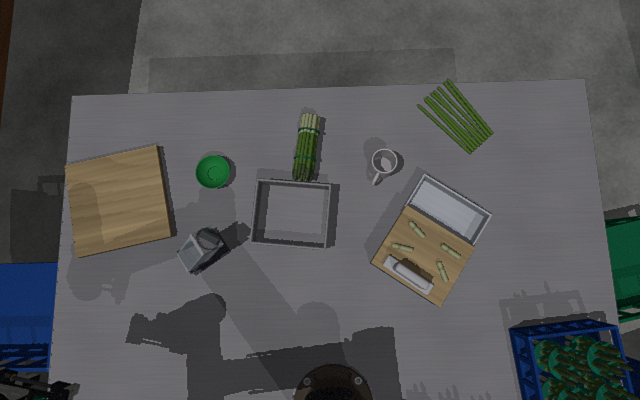

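```bash
cat > h.py <<'E'
import numpy as np,cv2
from scipy.spatial.transform import Rotation as R
from scipy.optimize import least_squares
from plant import ctrl
def rot(o): return R.from_euler('xyz',o,degrees=True).as_matrix()
CM={n:ctrl.camera_model(n) for n in("side","top")}
def proj(n,P):
    c=CM[n]; P=np.atleast_2d(P); q=(P-c['origin'])@rot(c['orientation'])
    return np.c_[c['fx']*q[:,0]/q[:,2]+c['cx'],c['fy']*q[:,1]/q[:,2]+c['cy']]
def onplane(n,uv,z):
    c=CM[n]; uv=np.atleast_2d(uv).astype(float)
    d=np.c_[(uv[:,0]-c['cx'])/c['fx'],(uv[:,1]-c['cy'])/c['fy'],np.ones(len(uv))]@rot(c['orientation']).T
    return c['origin']+d*((z-c['origin'][2])/d[:,2])[:,None]
def snap(n,f,box=None,k=1):
    im=ctrl.snapshot(n)[:,:,::-1].copy()
    cv2.imwrite(f"pics/{f}_full.png",im)
    if box: 
        x,y,w,h=box; im=im[y:y+h,x:x+w]
    im=cv2.resize(im,None,fx=k,fy=k,interpolation=cv2.INTER_CUBIC); cv2.imwrite(f"pics/{f}.png",im); return im
def crop(src,f,box,k):
    im=cv2.imread(src); x,y,w,h=box; im=cv2.resize(im[y:y+h,x:x+w],None,fx=k,fy=k,interpolation=cv2.INTER_CUBIC)
    s=20 if k<=5 else 10
    for g in range((x//s+1)*s,x+w,s): cv2.putText(im,str(g),(int((g-x)*k),10),0,.35,(0,0,255)); cv2.line(im,(int((g-x)*k),12),(int((g-x)*k),18),(0,0,255))
    for g in range((y//s+1)*s,y+h,s): cv2.putText(im,str(g),(0,int((g-y)*k)),0,.35,(0,0,255)); cv2.line(im,(22,int((g-y)*k)),(28,int((g-y)*k)),(0,0,255))
    cv2.imwrite(f"pics/{f}.png",im)
E
python3 - <<'E'
from h import *
crop("pics/top0.png","t_board",(360,165,140,145),4)
crop("pics/top0.png","t_basin",(165,170,180,110),4.4)
crop("pics/side0.png","s_board",(310,260,170,125),4.5)
crop("pics/side0.png","s_basin",(180,130,180,130),4.4)
for c in("side","top"):
    for n in("offcut1_mid","scraper_mid","board","tray","basin","canister_mid","dial","bunch","mug","dish","tablet1"):
        print(c,n,[(np.round(d['extent'],1).tolist(),round(d['confidence'],2)) for d in ctrl.find_in(c,n)][:7])
E
```

```text
side offcut1_mid [([384.5, 282.7, 2.8, 21.4], 0.53)]
side scraper_mid [([323.5, 282.0, 33.9, 65.4], 0.68)]
side board [([317.1, 271.9, 162.8, 115.3], 0.58)]
side tray [([404.8, 267.3, 76.9, 106.7], 0.95)]
side basin [([254.2, 171.5, 96.1, 84.5], 0.85), ([349.7, 281.8, 14.0, 20.7], 0.39), ([191.2, 142.6, 50.4, 41.1], 0.38)]
side canister_mid [([191.7, 141.9, 47.3, 43.7], 0.8), ([331.4, 162.7, 64.5, 40.4], 0.22)]
side dial [([226.8, 144.5, 11.4, 22.2], 0.73), ([402.9, 268.5, 77.2, 103.1], 0.58), ([315.6, 269.2, 163.0, 117.9], 0.53)]
side bunch [([329.7, 164.0, 62.3, 40.0], 0.81)]
side mug [([386.7, 215.9, 42.1, 40.8], 0.96), ([383.0, 283.3, 3.1, 20.3], 0.62)]
side dish [([265.7, 140.1, 31.5, 23.6], 0.93)]
side tablet1 []
top offcut1_mid [([406.6, 219.1, 16.5, 17.2], 0.48)]
top scraper_mid [([195.3, 229.5, 26.3, 18.4], 0.4)]
top board [([370.2, 173.2, 123.8, 136.1], 0.75)]
top tray [([403.0, 174.3, 85.7, 72.4], 0.78)]
top basin [([251.4, 179.6, 82.2, 70.6], 0.64)]
top canister_mid [([178.0, 227.5, 44.8, 43.9], 0.9)]
top dial [([194.0, 228.7, 25.1, 19.1], 0.8)]
top bunch [([294.1, 109.5, 26.7, 73.3], 0.91)]
top mug [([403.3, 174.1, 87.8, 70.5], 0.66), ([368.6, 147.3, 28.6, 39.5], 0.64)]
top dish [([196.9, 156.6, 32.1, 31.2], 0.88)]
top tablet1 []
```

View pics/t_board.png

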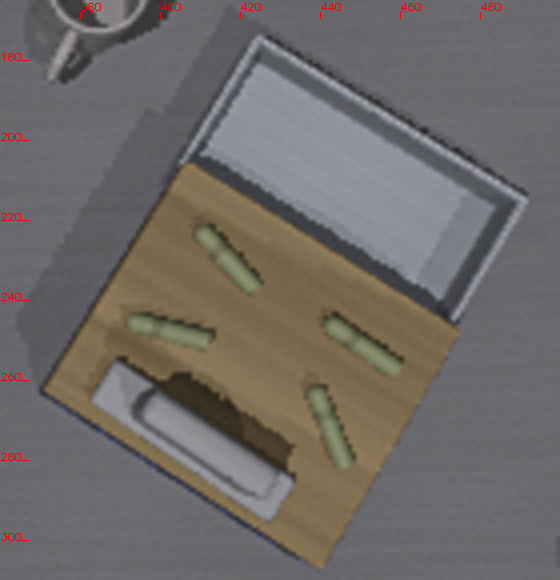

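View pics/t_basin.png

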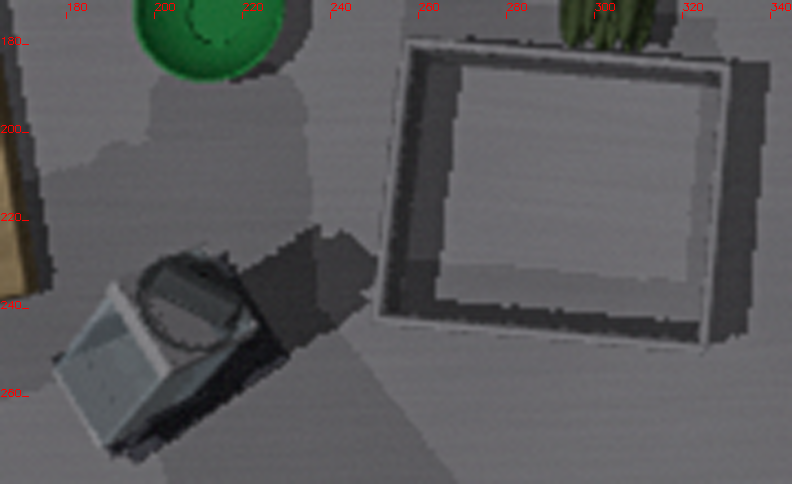

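View pics/s_board.png

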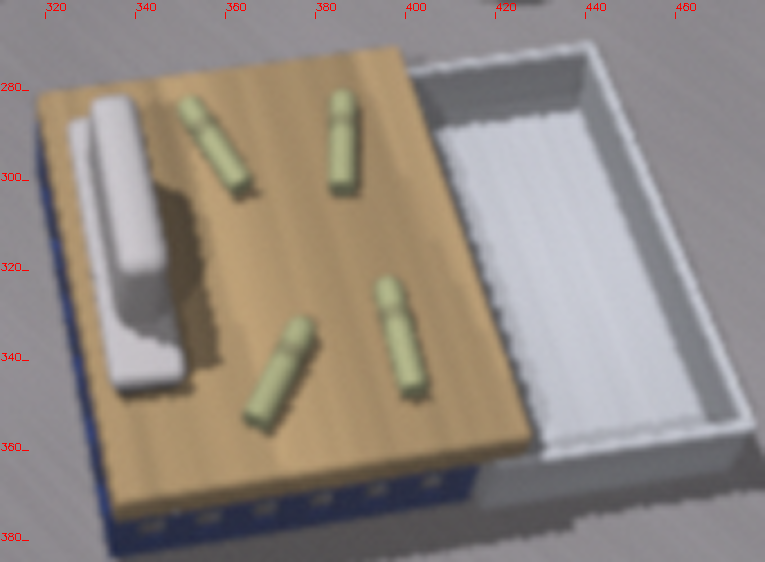

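View pics/s_basin.png

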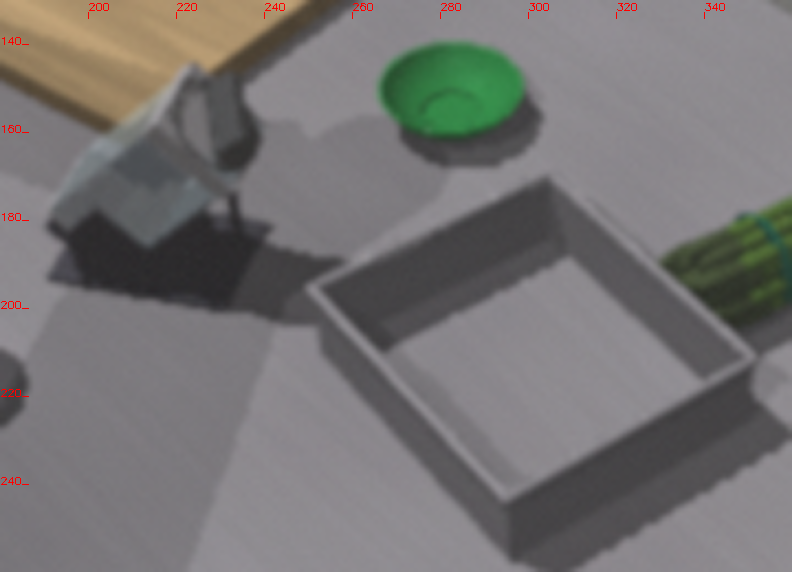

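```bash
cat > fit.py <<'E'
from h import *
def fit(obs,x0,model):
    # obs: list (cam, localpt, uv)
    f=lambda p: np.concatenate([proj(c,model(p,np.array(l)))[0]-np.array(uv) for c,l,uv in obs])
    r=least_squares(f,x0,loss='soft_l1'); return r.x, r.fun.reshape(-1,2)
def m2(p,l): c,s=np.cos(p[2]),np.sin(p[2]); return np.array([p[0]+c*l[0]-s*l[1],p[1]+s*l[0]+c*l[1],l[2]])
E
python3 - <<'E'
from fit import *
print(onplane('top',[(406.5,205),(370.5,262.8),(440,307.5),(474.5,246.2)],.072).round(3).tolist())
# board x is far direction: corners: far-left=+x,+y
ob=[('top',(.1,.115,.072),(406.5,205)),('top',(-.1,.115,.072),(370.5,262.8)),('top',(-.1,-.115,.072),(440,307.5)),('top',(.1,-.115,.072),(474.5,246.2)),
('side',(-.1,.115,.072),(318.4,281.1)),('side',(.1,.115,.072),(398.2,270.4)),('side',(.1,-.115,.072),(427.8,357.8)),('side',(-.1,-.115,.072),(335.6,372.9))]
for sel in(ob,ob[:4],ob[4:]):
    p,r=fit(sel,[.5,-.3,-.5],m2); print('board',p.round(4),np.degrees(p[2]).round(2)); print(r.round(1).tolist())
bs=[('top',(.095,.11,.06),(257.7,179.5)),('top',(.095,-.11,.06),(330.9,184.1)),('top',(-.095,-.11,.06),(325.5,248.9)),('top',(-.095,.11,.06),(250.7,242)),
('side',(.095,.11,.06),(304.5,170.5)),('side',(-.095,.11,.06),(249.8,195.2)),('side',(-.095,-.11,.06),(294.8,243.6)),('side',(.095,-.11,.06),(351.1,210.7))]
for sel in(bs,bs[:4],bs[4:]):
    p,r=fit(sel,[.5,.05,0],m2); print('basin',p.round(4),np.degrees(p[2]).round(2)); print(r.round(1).tolist())
s=[('top',(.018,.075,.088),(389.5,254.5)),('top',(-.018,.075,.088),(382.5,265)),('top',(-.018,-.075,.088),(427,295)),('top',(.018,-.075,.088),(433,284.5))]
p,r=fit(s,[.4,-.2,-.5],m2); print('scraper',p.round(4),np.degrees(p[2]).round(2)); print(r.round(1).tolist())
a=np.sqrt(.5)
def mc(p,l):
    # canister axes in seat frame: z=(a,0,a), x=(a,0,-a), y=(0,1,0)
    M=np.array([[a,0,a],[0,1,0],[-a,0,a]])
    q=M@l; return m2(p,q)+np.array([0,0,.081])
b=[('top',(-.032,.032,-.068),(177.5,252.3)),('top',(-.032,-.032,-.068),(188.9,271.6)),('top',(-.032,.032,.066),(191.1,235.2)),('top',(-.032,-.032,.066),(203.6,254.5))]
p,r=fit(b,[.4,.3,-.5],mc); print('seat',p.round(4),np.degrees(p[2]).round(2)); print(r.round(1).tolist())
for l in [b[i][1] for i in range(4)]+[(.032,.032,.066),(.032,-.032,.066),(.032,-.032,-.068),(0,0,.087)]: print(l,proj('side',mc(p,np.array(l))).round(1),proj('top',mc(p,np.array(l))).round(1))
E
```

```text
[[0.573, -0.23, 0.072], [0.409, -0.118, 0.072], [0.281, -0.307, 0.072], [0.449, -0.417, 0.072]]
board [ 0.4274 -0.2696 -0.5961] -34.15
[[0.1, -0.4], [0.2, -0.0], [0.7, 0.4], [1.3, 1.2], [-1.0, -0.5], [-0.1, -0.6], [0.8, -0.4], [-0.3, -0.3]]
board [ 0.4282 -0.268  -0.5905] -33.84
[[-0.8, -0.6], [-0.3, -0.0], [0.4, -0.0], [0.7, 0.6]]
board [ 0.4269 -0.2705 -0.5988] -34.31
[[-0.8, -0.3], [0.3, -0.2], [0.9, 0.2], [-0.4, 0.0]]
basin [ 0.5588  0.111  -0.107 ] -6.13
[[-0.0, -0.1], [-0.7, 0.9], [-0.5, -0.3], [-0.0, 0.4], [0.0, -0.9], [0.7, 0.7], [0.4, -0.1], [0.1, 0.9]]
basin [ 0.5594  0.1101 -0.1059] -6.07
[[0.2, -0.3], [-0.4, 0.7], [-0.1, -0.5], [0.3, 0.2]]
basin [ 0.5586  0.1121 -0.1072] -6.14
[[-0.3, -1.1], [0.4, 0.5], [0.0, -0.3], [-0.2, 0.7]]
scraper [ 0.3744 -0.2192 -0.6221] -35.64
[[-0.7, -0.5], [-0.6, -0.3], [0.4, 0.6], [1.2, 0.2]]
seat [ 0.4589  0.374  -1.021 ] -58.5
[[-0.7, 1.1], [-1.5, 0.3], [1.3, -1.0], [0.6, -0.3]]
(-0.032, 0.032, -0.068) [[199.4 164.2]] [[176.8 253.4]]
(-0.032, -0.032, -0.068) [[190.  177.7]] [[187.4 271.9]]
(-0.032, 0.032, 0.066) [[224. 145.]] [[192.4 234.2]]
(-0.032, -0.032, 0.066) [[214.8 158.7]] [[204.2 254.2]]
(0.032, 0.032, 0.066) [[240.5 159.8]] [[212.1 226.4]]
(0.032, -0.032, 0.066) [[232.  173.8]] [[223.4 245.4]]
(0.032, -0.032, -0.068) [[206.6 191.6]] [[205.9 263. ]]
(0, 0, 0.087) [[232.2 156.2]] [[211.1 236.8]]
```

```bash
python3 -m crank '[[[-1,0,0,0,0.18],[-1,0,0,0,0.3],[-1,0,0,0,0.3]]]'; python3 -c "
from h import *
o=ctrl.get_obs();print(o['tool_pos'],o['orientation'],o['joint_pos'],o['clock']);print(rot(o['orientation']).round(3))"
```

```text
clock: 1.58
tool_pos: [0.1492, 0.6583, 0.2265]
orientation: [-90.0, -0.0, -119.9]
force: [-0.7, -0.7, -0.6]
opening: 0.0876
[0.14917616 0.65827614 0.22654308] [-8.99990161e+01 -2.97434413e-03 -1.19906167e+02] [ 9.37397694e+01  2.05476781e+01  6.81893151e-01 -8.81353332e-04
 -7.01372363e+01 -3.36456370e+01] 1.575
[[-0.499 -0.     0.867]
 [-0.867 -0.    -0.499]
 [ 0.    -1.     0.   ]]
```

```bash
python3 -m crank '[[[-1,-50,0,-30,0],[-1,-100,0,-60,0],[-1,-150,0,-90,0],[-1,-200,0,-120,0],[-1,-250,0,-150,0],[-1,-300,0,-180,0],[-1,-300,0,-180,0]]]'; python3 -c "
from h import *
o=ctrl.get_obs();print(o['tool_pos'],o['orientation'],o['joint_pos'],o['clock'])"
```

```text
clock: 2.45
tool_pos: [0.139, 0.9869, 0.1989]
orientation: [-89.6, -0.3, -119.7]
force: [-0.5, 0.5, -4.1]
opening: 0.0875
[0.13897733 0.9869182  0.19893274] [ -89.62351445   -0.28694105 -119.70330708] [  93.14183588   60.74220934   71.13059991    0.16358967 -100.83361112
  -32.81407657] 2.45
```

```bash
python3 -m crank '[[[-1,0,0,0,0]]]'; python3 -c "
from h import *
o=ctrl.get_obs();print(o['tool_pos'],o['orientation'],o['joint_pos'],o['clock'])"
```

```text
clock: 2.58
tool_pos: [0.1406, 0.9904, 0.2178]
orientation: [-90.3, 1.1, -119.8]
force: [1.7, 4.1, 5.5]
opening: 0.0875
[0.14063932 0.99038588 0.21775573] [ -90.25115694    1.08206944 -119.84213498] [  93.11732995   59.95588525   71.71292688    0.38462612 -100.71223106
  -32.88215416] 2.575
```

```bash
python3 -m crank '[[[-1,40,0,20,0],[-1,90,0,50,0],[-1,130,0,75,0],[-1,130,0,75,0],[-1,130,0,75,0]]]'; python3 -c "
from h import *
o=ctrl.get_obs();print(o['tool_pos'],o['orientation'],o['joint_pos'],o['clock'])"
```

```text
clock: 3.2
tool_pos: [0.141, 0.8414, 0.2241]
orientation: [-90.6, 1.6, -119.9]
force: [0.2, 0.8, 0.8]
opening: 0.0878
[0.14101422 0.8414307  0.22409895] [ -90.60807249    1.62612857 -119.91536507] [ 93.65617815  37.0427579   27.31372268   0.4003365  -78.58008113
 -33.63638905] 3.2
```

```bash
python3 -c "
from h import *
o=ctrl.get_obs();r=rot(o['orientation']);print(r.round(4)); d=o['tool_pos'][:2]/np.linalg.norm(o['tool_pos'][:2]); print(d, r[:2,1]@d, r[:2,1]@np.array([-d[1],d[0]]))"
```

```text
[[-0.4985  0.005   0.8669]
 [-0.8664  0.0299 -0.4984]
 [-0.0284 -0.9995 -0.0106]]
[0.16528363 0.98624608] 0.030295491004343325 5.514619482889238e-05
```

```bash
python3 - <<'E'
from fit import *
p=(.4274,-.2696,-.5961)
def tob(P): c,s=np.cos(p[2]),np.sin(p[2]); d=P[:,:2]-p[:2]; return np.c_[c*d[:,0]+s*d[:,1],-s*d[:,0]+c*d[:,1]]*1000
E=np.array([[(198,228),(258,288)],[(128,320),(212,340)],[(325,318),(400,370)],[(310,390),(348,465)]])/4.+np.array([360,165])
for e in E: print('top',tob(onplane('top',e,.080)).round(0).tolist())
E=np.array([[(185,98),(248,192)],[(342,90),(342,192)],[(305,318),(258,428)],[(388,280),(412,395)]])/4.5+np.array([310,260])
for e in E: print('side',tob(onplane('side',e,.080)).round(0).tolist())
print('scr',tob(np.array([[.3744,-.2192,0]])))
E
```

```text
top [[59.0, 83.0], [45.0, 25.0]]
top [[-25.0, 91.0], [-4.0, 33.0]]
top [[52.0, -26.0], [49.0, -89.0]]
top [[3.0, -43.0], [-28.0, -91.0]]
side [[-23.0, 93.0], [-3.0, 32.0]]
side [[60.0, 85.0], [44.0, 24.0]]
side [[8.0, -41.0], [-28.0, -93.0]]
side [[53.0, -28.0], [48.0, -88.0]]
scr [[-72.15470291  11.95235743]]
```

```bash
cat > go.py <<'E'
import sys
from h import *
o=ctrl.get_obs(); r=rot(o['orientation'])
print('t',o['clock'],'tcp',o['tool_pos'].round(4),'ori',o['orientation'].round(2),'j',o['joint_pos'].round(1),'F',o['force'].round(1),'open',round(o['opening'],4)); print('xaz',np.degrees(np.arctan2(r[1,0],r[0,0])).round(2),'y',r[:,1].round(3))
for a in sys.argv[1:]:
    P=np.array([float(v) for v in a.split(',')]); print(a,'->',((P-o['tool_pos'])@r*1000).round(0), 'n',np.ceil(np.linalg.norm(P-o['tool_pos'])/.0625))
E
python3 go.py .48,.40,.26 .55,.0,.26 .375,-.219,.26
```

```text
t 3.2 tcp [0.141  0.8414 0.2241] ori [ -90.61    1.63 -119.92] j [ 93.7  37.   27.3   0.4 -78.6 -33.6] F [0.2 0.8 0.8] open 0.0878
xaz -119.92 y [ 0.005  0.03  -1.   ]
.48,.40,.26 -> [212. -47. 513.] n 9.0
.55,.0,.26 -> [524. -59. 774.] n 15.0
.375,-.219,.26 -> [801. -66. 731.] n 18.0
```

```bash
python3 -m crank '[[[-1,212,-47,513,0.0],[-1,212,-47,513,0],[-1,212,-47,513,0],[-1,212,-47,513,0],[-1,212,-47,513,0],[-1,212,-47,513,0],[-1,212,-47,513,0],[-1,212,-47,513,0],[-1,212,-47,513,0],[-1,300,-47,590,0.1],[-1,340,-55,625,0.2],[-1,380,-55,660,0.3]]]'; python3 go.py .55,.0,.26 .375,-.219,.26
```

```text
clock: 4.7
tool_pos: [0.5186, 0.2158, 0.2634]
orientation: [-90.6, 1.3, -137.3]
force: [0.7, 0.1, -0.7]
opening: 0.0876
t 4.7 tcp [0.5186 0.2158 0.2634] ori [ -90.57    1.33 -137.27] j [ 42.1   7.9 -11.1  -0.6 -69.6   0.8] F [ 0.7  0.1 -0.7] open 0.0876
xaz -137.27 y [ 0.01   0.023 -1.   ]
.55,.0,.26 -> [123.  -1. 180.] n 4.0
.375,-.219,.26 -> [400.  -8. 222.] n 8.0
```

```bash
python3 -m crank '[[[-1,400,-8,222,1.356],[-1,400,-8,222,1.356],[-1,400,-8,222,1.356],[-1,400,-8,222,1.356],[-1,400,-8,222,1.356],[-1,400,-8,222,1.356],[-1,400,-8,222,1.356],[-1,400,-8,222,1.356],[-1,400,-8,222,1.356],[-1,400,-8,222,1.356]]]'; python3 go.py .375,-.219,.098; python3 - <<'E'
from h import *
snap('top','t1'); snap('side','s1')
crop("pics/t1_full.png","t1c",(330,165,180,145),4)
crop("pics/s1_full.png","s1c",(310,200,170,185),3.2)
E
```

```text
clock: 5.95
tool_pos: [0.3752, -0.2196, 0.2608]
orientation: [-91.1, -0.2, 145.2]
force: [0.0, 0.4, -0.6]
opening: 0.0879
t 5.95 tcp [ 0.3752 -0.2196  0.2608] ori [-91.13  -0.21 145.21] j [ -5.2  -4.2 -23.9  -1.2 -69.9 -29.2] F [ 0.   0.4 -0.6] open 0.0879
xaz 145.21 y [ 0.008  0.018 -1.   ]
.375,-.219,.098 -> [ -0. 163.   3.] n 3.0
```

View pics/t1c.png

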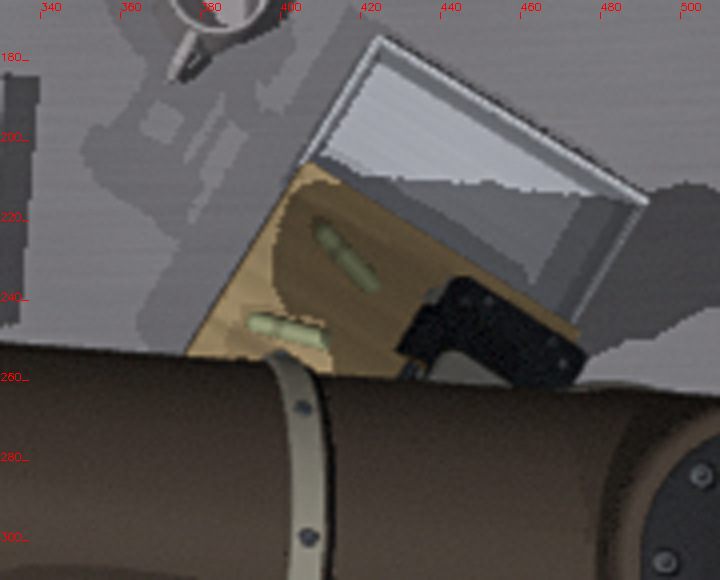

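View pics/s1c.png

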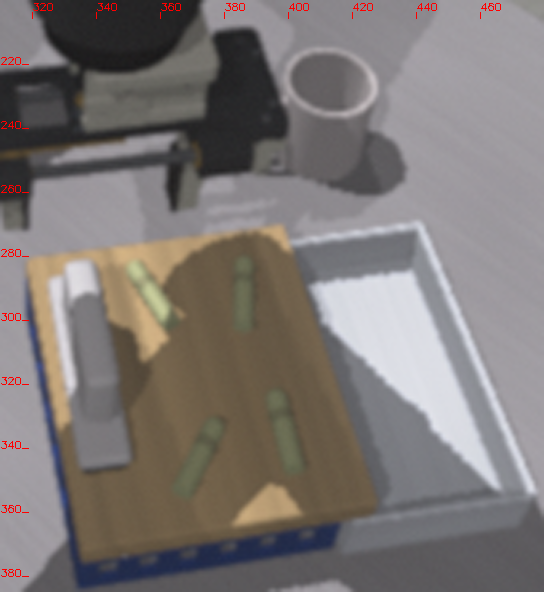

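```bash
python3 -m crank '[[[-1,0,60,1,0],[-1,0,110,2,0],[-1,0,140,3,0],[-1,0,160,3,0],[-1,0,163,3,0],[1,0,163,3,0],[1,0,163,3,0],[1,0,163,3,0],[1,0,163,3,0],[1,0,163,3,0]]]'; python3 go.py
```

```text
clock: 7.3
tool_pos: [0.3723, -0.219, 0.0963]
orientation: [-91.0, -0.4, 145.2]
force: [0.3, 0.4, 0.1]
opening: 0.0434
t 7.3 tcp [ 0.3723 -0.219   0.0963] ori [-91.05  -0.38 145.16] j [ -5.2   5.4 -38.2  -1.5 -46.2 -28.6] F [0.3 0.4 0.1] open 0.0434
xaz 145.16 y [ 0.005  0.019 -1.   ]
```

```bash
python3 -m crank '[[[1,0,0,0,0],[1,0,0,0,0],[1,0,0,0,0],[1,0,0,0,0],[1,0,0,0,0]]]'; python3 go.py .4141,-.2669,.103
```

```text
clock: 7.92
tool_pos: [0.3724, -0.219, 0.0962]
orientation: [-91.0, -0.4, 145.2]
force: [-0.1, -1.5, 1.1]
opening: 0.024
t 7.925 tcp [ 0.3724 -0.219   0.0962] ori [-91.04  -0.37 145.18] j [ -5.2   5.5 -38.2  -1.5 -46.2 -28.6] F [-0.1 -1.5  1.1] open 0.024
xaz 145.18 y [ 0.005  0.019 -1.   ]
.4141,-.2669,.103 -> [-61.  -8.  15.] n 2.0
```

```bash
python3 -m crank '[[[1,0,-6,0,-0.01],[1,0,-6,-25,-0.01],[1,0,-5,-44,-0.01],[1,0,1,-44,-0.01],[1,0,1,-44,-0.01]]]'; python3 go.py;  python3 -m crank '[[[1,-20,0,0,0],[1,-40,0,0,0],[1,-60,0,0,0],[1,-80,0,0,0],[1,-100,0,0,0],[1,-115,0,0,0],[1,-130,-1,0,0],[1,-145,-1,0,0],[1,-160,-1,0,0],[1,-175,-1,0,0],[1,-181,-1,0,0],[1,-181,-1,0,0]]]'; python3 go.py; python3 - <<'E'
from h import *
snap('side','s2'); snap('top','t2')
crop("pics/s2_full.png","s2c",(310,200,170,185),3.2)
crop("pics/t2_full.png","t2c",(330,165,180,145),4)
E
```

```text
clock: 8.55
tool_pos: [0.3974, -0.1828, 0.0959]
orientation: [-91.1, -0.4, 145.8]
force: [0.6, 0.6, 0.7]
opening: 0.0238
t 8.55 tcp [ 0.3974 -0.1828  0.0959] ori [-91.05  -0.38 145.79] j [  0.3   6.  -37.6  -1.5 -46.1 -33.4] F [0.6 0.6 0.7] open 0.0238
xaz 145.79 y [ 0.005  0.019 -1.   ]
clock: 10.05
tool_pos: [0.5473, -0.2856, 0.0958]
orientation: [-91.0, -0.4, 145.7]
force: [-1.8, -0.5, 3.8]
opening: 0.0236
t 10.05 tcp [ 0.5473 -0.2856  0.0958] ori [-91.01  -0.38 145.74] j [-10.2  21.7 -15.5  -1.4 -52.7 -23.3] F [-1.8 -0.5  3.8] open 0.0236
xaz 145.74 y [ 0.004  0.018 -1.   ]
```

View pics/s2c.png

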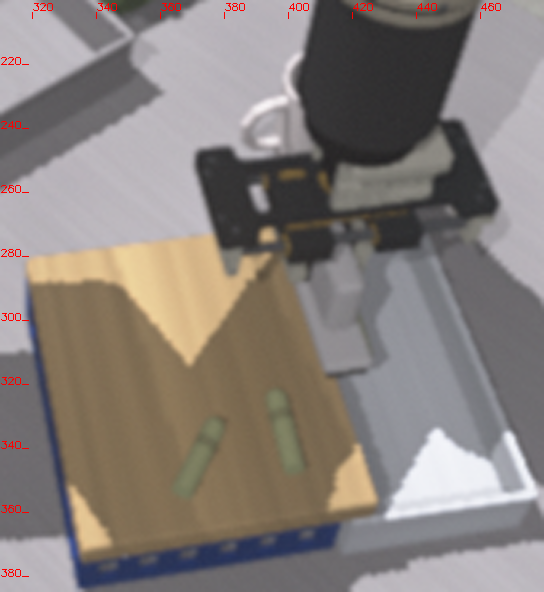

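View pics/t2c.png

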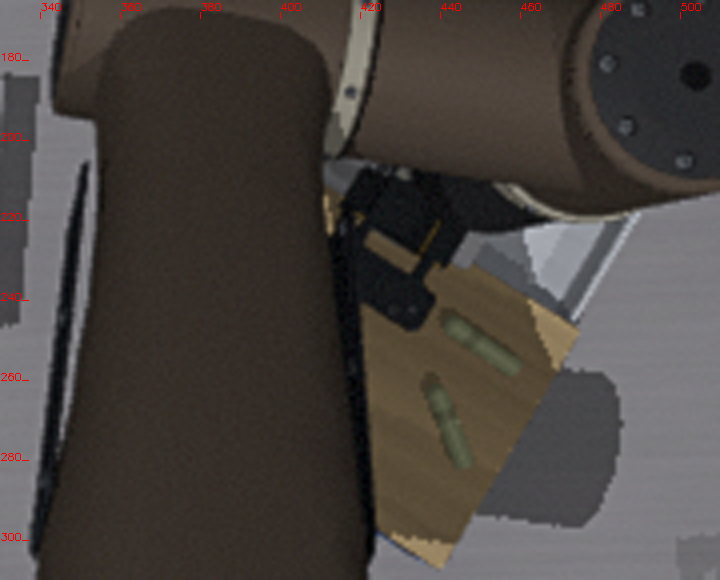

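```bash
python3 -m crank '[[[1,0,-32,0,0],[1,50,-32,30,0],[1,100,-32,60,0],[1,150,-32,90,0],[1,180,-32,109,0],[1,180,-18,109,0],[1,180,-5,109,0],[1,180,-1,109,0],[1,180,-1,109,0]]]'; python3 go.py;  python3 -m crank '[[[1,-20,0,0,0],[1,-40,0,0,0],[1,-60,0,0,0],[1,-80,0,0,0],[1,-100,0,0,0],[1,-115,0,0,0],[1,-130,-1,0,0],[1,-145,-1,0,0],[1,-160,-1,0,0],[1,-175,-1,0,0],[1,-182,-1,0,0],[1,-182,-1,0,0]]]'; python3 go.py; python3 - <<'E'
from h import *
snap('side','s3'); snap('top','t3')
crop("pics/s3_full.png","s3c",(310,200,170,185),3.2)
E
```

```text
clock: 11.28
tool_pos: [0.3369, -0.2735, 0.0958]
orientation: [-91.0, -0.5, 145.8]
force: [-4.3, 1.6, 9.9]
opening: 0.0242
t 11.275 tcp [ 0.3369 -0.2735  0.0958] ori [-90.97  -0.51 145.79] j [-13.9   5.9 -37.8  -1.5 -46.5 -19.3] F [-4.3  1.6  9.9] open 0.0242
xaz 145.79 y [ 0.002  0.019 -1.   ]
clock: 12.78
tool_pos: [0.4875, -0.3763, 0.0956]
orientation: [-91.0, -0.5, 145.8]
force: [-5.4, 1.5, 9.7]
opening: 0.024
t 12.775 tcp [ 0.4875 -0.3763  0.0956] ori [-90.96  -0.51 145.79] j [-20.2  21.7 -15.5  -1.3 -53.  -13.2] F [-5.4  1.5  9.7] open 0.024
xaz 145.79 y [ 0.002  0.019 -1.   ]
```

View pics/s3c.png

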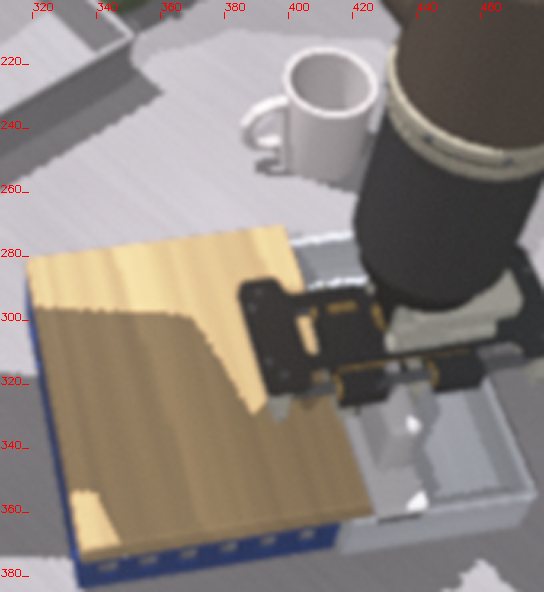

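View pics/t3_full.png

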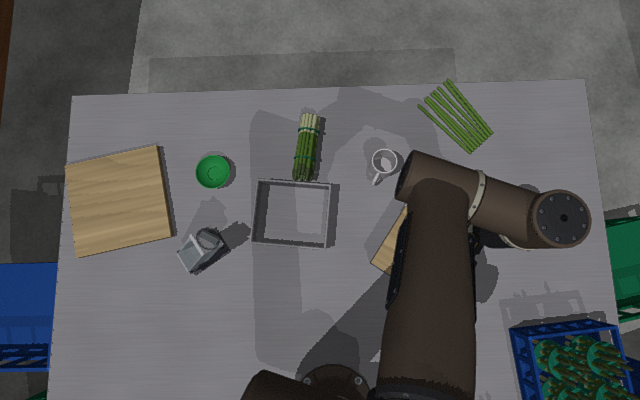

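```bash
python3 go.py .4875,-.3763,.2 .514,.116,.2
```

```text
t 12.875 tcp [ 0.4875 -0.3763  0.0956] ori [-90.96  -0.48 145.8 ] j [-20.2  21.7 -15.5  -1.3 -53.  -13.2] F [-4.2  2.7  9.7] open 0.0241
xaz 145.8 y [ 0.003  0.019 -1.   ]
.4875,-.3763,.2 -> [   1. -104.   -2.] n 2.0
.514,.116,.2 -> [ 256.  -95. -424.] n 9.0
```

```bash
python3 -m crank '[[[1,0,-60,0,0],[1,20,-104,-20,-0.05],[1,256,-95,-424,-0.49],[1,256,-95,-424,-0.49],[1,256,-95,-424,-0.49],[1,256,-95,-424,-0.49],[1,256,-95,-424,-0.49],[1,256,-95,-424,-0.49],[1,256,-95,-424,-0.49],[1,256,-95,-424,-0.49],[1,256,-95,-424,-0.49],[1,256,-95,-424,-0.49]]]'; python3 go.py .514,.116,.03 ; python3 - <<'E'
from h import *
snap('side','s4'); snap('top','t4')
crop("pics/s4_full.png","s4c",(180,100,260,200),3)
crop("pics/t4_full.png","t4c",(360,150,140,160),4)
for c in("side","top"):
    print([(np.round(d['extent'],1).tolist(),round(d['confidence'],2)) for d in ctrl.find_in(c,'offcut1_mid')])
E
```

```text
clock: 14.38
tool_pos: [0.5139, 0.1169, 0.1991]
orientation: [-91.0, 0.1, 173.9]
force: [0.0, -0.4, -1.0]
opening: 0.0234
t 14.375 tcp [0.5139 0.1169 0.1991] ori [-9.1040e+01  6.0000e-02  1.7385e+02] j [ 33.6   7.5 -20.2  -0.9 -61.6 -39.3] F [ 0.  -0.4 -1. ] open 0.0234
xaz 173.85 y [ 0.003  0.018 -1.   ]
.514,.116,.03 -> [ -0. 169.   4.] n 3.0
[([333.0, 164.3, 62.6, 41.5], 0.68)]
[([416.4, 199.7, 15.1, 10.0], 0.51), ([291.9, 110.0, 27.6, 71.6], 0.29)]
```

View pics/s4c.png

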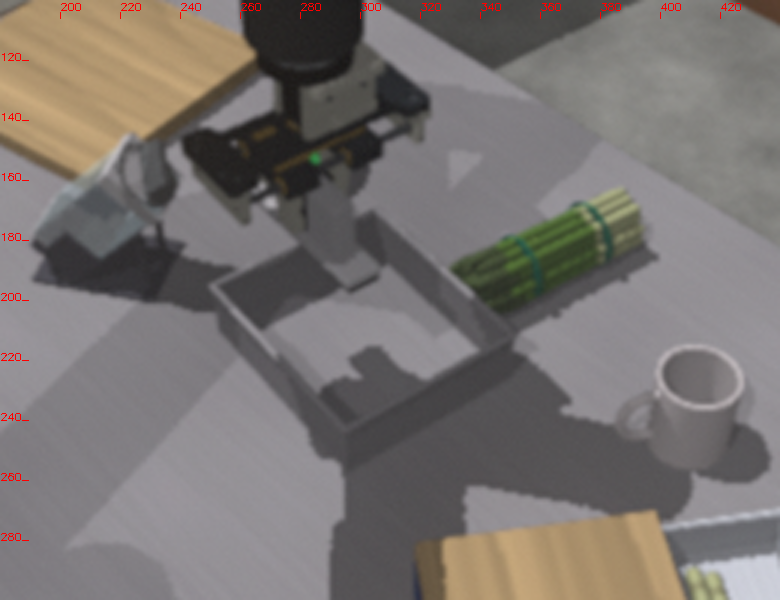

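View pics/t4c.png

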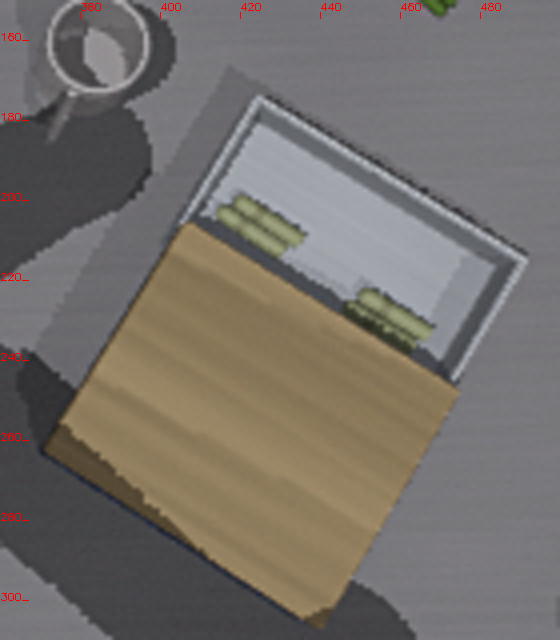

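```bash
python3 -m crank '[[[1,0,60,1,0],[1,0,110,2,0],[1,0,150,4,0],[1,0,165,4,0],[1,0,170,4,0],[1,0,170,4,0],[0.15,0,170,4,0],[0.15,0,170,4,0],[0.15,0,170,4,0]]]'; python3 go.py .514,.117,.2
```

```text
clock: 15.7
tool_pos: [0.5146, 0.1162, 0.0307]
orientation: [-91.1, 0.2, 173.8]
force: [0.3, 0.2, -0.5]
opening: 0.037
t 15.7 tcp [0.5146 0.1162 0.0307] ori [-91.15   0.21 173.82] j [ 33.5  18.9 -31.5  -1.2 -38.8 -38.7] F [ 0.3  0.2 -0.5] open 0.037
xaz 173.82 y [ 0.006  0.02  -1.   ]
.514,.117,.2 -> [   0. -169.   -4.] n 3.0
```

```bash
python3 -m crank '[[[0.15,0,-60,-1,0],[0.15,0,-120,-3,0],[0.15,0,-180,-4,0],[0.15,0,-240,-4,0]]]'; python3 go.py .3,.55,.4 .0,.65,.45 -.42,.69,.45
```

```text
clock: 16.2
tool_pos: [0.5132, 0.1152, 0.2726]
orientation: [-91.1, 0.2, 173.8]
force: [1.5, 0.6, -0.8]
opening: 0.0375
t 16.2 tcp [0.5132 0.1152 0.2726] ori [-91.14   0.19 173.82] j [ 33.5   4.4 -13.9  -0.8 -70.8 -39.4] F [ 1.5  0.6 -0.8] open 0.0375
xaz 173.82 y [ 0.005  0.019 -1.   ]
.3,.55,.4 -> [ 258. -120. -412.] n 9.0
.0,.65,.45 -> [ 567. -170. -480.] n 13.0
-.42,.69,.45 -> [ 989. -171. -474.] n 18.0
```

```bash
python3 -m crank '[[[-1,258,-120,-412,-0.8],[-1,258,-120,-412,-0.8],[-1,258,-120,-412,-0.8],[-1,258,-120,-412,-0.8],[-1,258,-120,-412,-0.8],[-1,258,-120,-412,-0.8],[-1,258,-120,-412,-0.8],[-1,258,-120,-412,-0.8],[-1,567,-170,-480,-0.8],[-1,567,-170,-480,-0.8],[-1,567,-170,-480,-0.8],[-1,567,-170,-480,-0.8]]]'; python3 go.py -.42,.69,.45;python3 - <<'E'
from h import *
snap('side','s5'); snap('top','t5')
crop("pics/t5_full.png","t5c",(160,90,340,230),2.3)
E
```

```text
clock: 17.7
tool_pos: [0.0651, 0.6284, 0.4373]
orientation: [-90.7, 0.9, -140.4]
force: [0.8, 0.3, -0.1]
opening: 0.0877
t 17.7 tcp [0.0651 0.6284 0.4373] ori [ -90.68    0.91 -140.35] j [102.1  12.6  16.1   0.5 -92.4 -62.4] F [ 0.8  0.3 -0.1] open 0.0877
xaz -140.35 y [ 0.005  0.019 -1.   ]
-.42,.69,.45 -> [ 334.  -14. -357.] n 8.0
```

View pics/t5c.png

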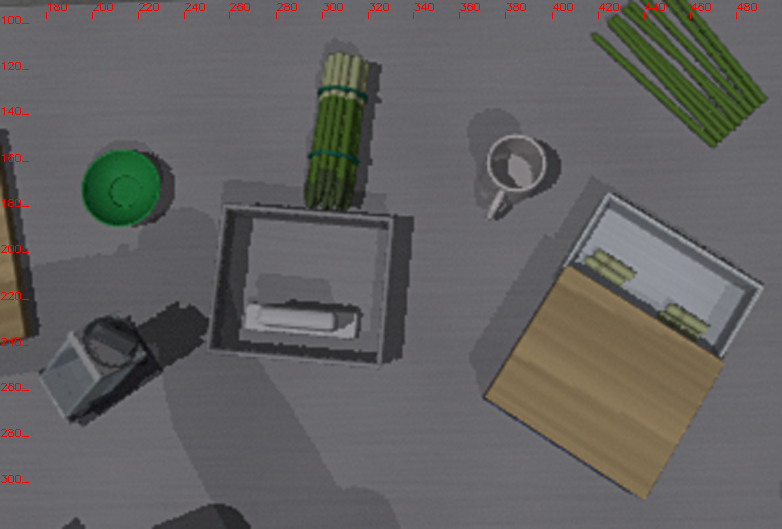

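View pics/s5_full.png

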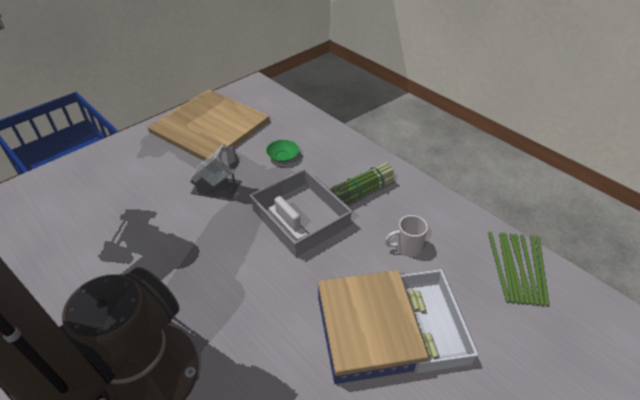

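```bash
python3 -m crank '[[[-1,334,-14,-357,0],[-1,334,-14,-357,0],[-1,334,-14,-357,0],[-1,334,-14,-357,0],[-1,334,-14,-357,0],[-1,334,-14,-357,0],[-1,334,-14,-357,0],[-1,334,-14,-357,0]]]'; python3 go.py -.73,1.19,.45 -.73,1.19,.3
```

```text
clock: 18.8
tool_pos: [-0.42, 0.6895, 0.4492]
orientation: [-90.6, 0.9, -140.3]
force: [0.3, 1.6, 0.7]
opening: 0.0875
t 18.8 tcp [-0.42    0.6895  0.4492] ori [ -90.64    0.89 -140.32] j [ 135.5   33.7   49.2    1.  -105.   -95.6] F [0.3 1.6 0.7] open 0.0875
xaz -140.32 y [ 0.005  0.019 -1.   ]
-.73,1.19,.45 -> [ -81.    7. -583.] n 10.0
-.73,1.19,.3 -> [ -79.  157. -581.] n 10.0
```

```bash
python3 -m crank '[[[-1,-5,0,-30,0],[-1,-10,0,-60,0],[-1,-15,0,-100,0],[-1,-20,0,-150,0],[-1,-30,0,-200,0],[-1,-40,0,-260,0],[-1,-50,0,-320,0],[-1,-60,0,-380,0],[-1,-70,0,-440,0],[-1,-80,0,-500,0],[-1,-80,0,-560,0],[-1,-80,0,-580,0]]]'; python3 go.py
```

```text
clock: 20.3
tool_pos: [-0.5039, 0.8353, 0.3175]
orientation: [-93.9, 1.7, -140.4]
force: [0.5, -0.1, -0.3]
opening: 0.0875
t 20.3 tcp [-0.5039  0.8353  0.3175] ori [ -93.88    1.73 -140.39] j [ 133.2   54.3   71.6    2.  -103.6  -93. ] F [ 0.5 -0.1 -0.3] open 0.0875
xaz -140.39 y [-0.02   0.071 -0.997]
```

```bash
for i in 1 2; do python3 -m crank '[[[-1,-80,0,-580,0],[-1,-80,0,-580,0]]]'|grep orient; done; python3 go.py;  python3 -m crank '[[[-1,-80,0,-580,0]]]'|grep orient;  python3 -m crank '[[[-1,-80,0,-580,0]]]'|grep orient;  python3 -m crank '[[[-1,0,0,0,0]]]'|grep orient;python3 go.py
```

```text
orientation: [-96.9, 2.5, -140.4]
orientation: [-100.0, 3.3, -140.6]
t 20.8 tcp [-0.5427  0.8959  0.2609] ori [ -99.97    3.27 -140.57] j [133.2  58.4  71.7   3.9 -93.5 -92.9] F [-0.6  0.1 -0.1] open 0.0878
xaz -140.57 y [-0.067  0.169 -0.983]
orientation: [-102.4, 3.9, -140.7]
orientation: [-105.0, 4.5, -140.9]
orientation: [-104.9, 4.5, -140.8]
t 21.175 tcp [-0.5649  0.9301  0.25  ] ori [-104.85    4.47 -140.83] j [133.3  59.8  71.6   5.4 -87.3 -93.1] F [ 0.  -0.7 -1.3] open 0.0877
xaz -140.83 y [-0.104  0.246 -0.964]
```

```bash
python3 -m crank '[[[-1,200,-100,-400,0]]]'|grep orient; python3 -m crank '[[[-1,200,-100,-400,0]]]'|grep orient; python3 -m crank '[[[-1,200,-100,-400,0]]]'|grep orient; python3 -m crank '[[[-1,200,-100,-400,0]]]'|grep orient; python3 go.py
```

```text
orientation: [-107.1, 4.9, -141.2]
orientation: [-109.5, 5.3, -141.1]
orientation: [-111.8, 5.6, -141.2]
orientation: [-114.1, 5.9, -141.3]
t 21.675 tcp [-0.6986  0.8906  0.303 ] ori [-114.09    5.9  -141.26] j [ 141.2   58.9   71.7   10.5  -80.3 -100.9] F [-0.3  0.8  0.7] open 0.0877
xaz -141.26 y [-0.182  0.377 -0.908]
```

```bash
python3 -m crank '[[[-1,300,-100,-300,0]]]'|grep orient; python3 -m crank '[[[-1,300,-100,-300,0]]]'|grep orient; python3 -m crank '[[[-1,250,-100,-350,0]]]'|grep orient; python3 -m crank '[[[-1,250,-100,-350,0]]]'|grep orient; python3 go.py
```

```text
orientation: [-115.9, 6.0, -141.4]
orientation: [-117.8, 6.1, -141.4]
orientation: [-119.9, 6.1, -141.3]
orientation: [-122.1, 6.1, -141.4]
t 22.175 tcp [-0.8309  0.8084  0.3617] ori [-122.15    6.1  -141.4 ] j [ 150.2   58.1   71.7   16.8  -75.5 -110. ] F [-0.7  0.9  1.1] open 0.0876
xaz -141.4 y [-0.262  0.472 -0.842]
```

```bash
python3 -m crank '[[[-1,50,-50,-400,0]]]'|grep orient; python3 -m crank '[[[-1,50,-50,-400,0]]]'|grep orient; python3 -m crank '[[[-1,50,-50,-400,0]]]'|grep orient; python3 -m crank '[[[-1,50,-50,-400,0]]]'|grep orient; python3 go.py
```

```text
orientation: [-124.7, 6.1, -141.2]
orientation: [-127.3, 6.0, -141.4]
orientation: [-129.9, 6.0, -141.4]
orientation: [-132.4, 6.0, -141.4]
t 22.675 tcp [-0.8636  0.8213  0.4458] ori [-132.4     5.95 -141.41] j [ 151.2   56.2   71.7   20.9  -68.  -111.6] F [ 0.1 -0.5  0.8] open 0.0876
xaz -141.41 y [-0.361  0.575 -0.734]
```

```bash
python3 -m crank '[[[-1,0,-50,-400,0]]]'|grep orient; python3 -m crank '[[[-1,0,0,100,0],[-1,0,0,200,0]]]' | grep ori; python3 - <<'E'
from h import *
o=ctrl.get_obs(); y=rot(o['orientation'])[:,1]; print(y, np.degrees(np.arctan2(y[1],y[0])),np.degrees(np.arcsin(-y[2])),o['joint_pos'].round(1),o['tool_pos'])
crop("pics/t5_full.png","t5can",(165,215,80,70),9)
crop("pics/s5_full.png","s5can",(180,130,80,75),9)
E
```

```text
orientation: [-134.8, 5.9, -141.3]
orientation: [-135.1, 6.1, -141.8]
[-0.37935437  0.60339566 -0.70142993] 122.15754255331223 44.54184031713763 [ 151.4   43.9   41.2   27.5  -49.1 -121.7] [-0.83919951  0.80066789  0.43264884]
```

View pics/t5can.png

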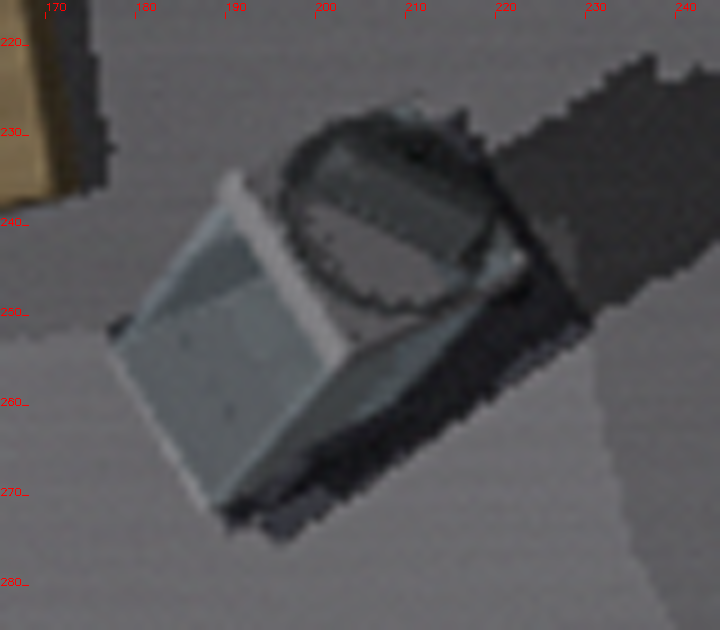

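View pics/s5can.png

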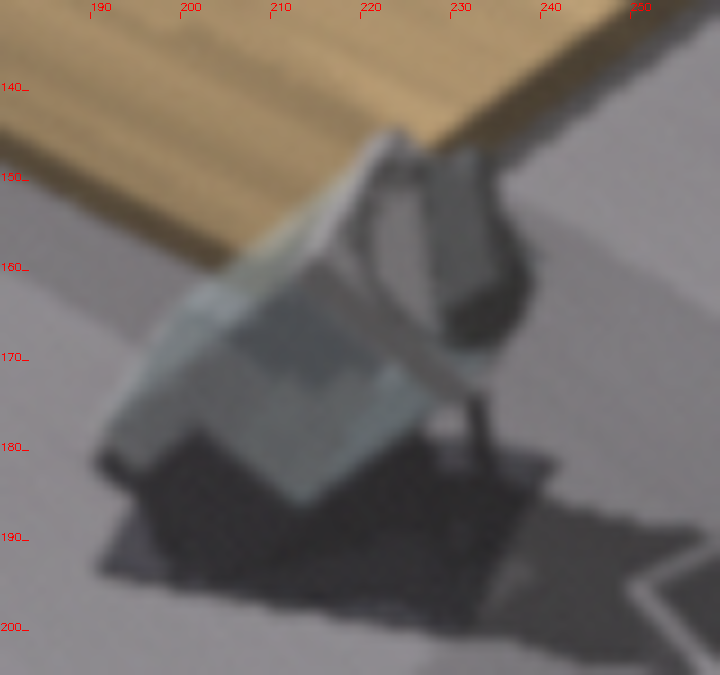

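```bash
cat > seat.py <<'E'
from fit import *
a=np.sqrt(.5)
M=np.array([[a,0,a],[0,1,0],[-a,0,a]])
def mc(p,l): return m2(p,M@np.array(l))+np.array([0,0,.081])
E
python3 - <<'E'
from seat import *
b=[('top',(-.032,.032,-.068),(177.6,253.9)),('top',(-.032,-.032,-.068),(188.6,271.9)),('top',(-.032,.032,.066),(191.1,233.9)),('top',(-.032,-.032,.066),(203.3,254.8)),('top',(.032,-.032,.066),(222.8,244.1)),('top',(0,0,.070),(208.6,238.4)),
('side',(-.032,.032,.066),(223.9,144.4)),('side',(-.032,-.032,.066),(215.3,157.8)),('side',(.032,-.032,.066),(233.3,172.8)),('side',(-.032,-.032,-.068),(190.6,180.3))]
for s in (b,b[:6],b[6:]):
    p,r=fit(s,[.46,.374,-1.02],mc); print(p.round(4),np.degrees(p[2])); print(r.round(1).tolist())
E
```

```text
[ 0.4597  0.3743 -0.9761] -55.92757224465194
[[-0.8, 0.4], [-0.3, 0.4], [0.6, 0.0], [1.0, -1.5], [0.3, -0.1], [-0.4, 0.0], [-0.1, 0.1], [0.3, 0.6], [-0.2, 0.2], [-0.5, -2.0]]
[ 0.4596  0.3745 -0.9847] -56.421708107419654
[[-0.9, 0.2], [-0.6, 0.3], [0.6, 0.1], [0.8, -1.3], [0.3, 0.1], [-0.4, 0.2]]
[ 0.4588  0.3735 -0.9426] -54.005298996072064
[[-0.4, 0.1], [0.7, 0.7], [0.3, -0.0], [-0.6, -1.1]]
```

```bash
python3 - <<'E'
from seat import *
for z in (0,.006):
    q=onplane('side',[(190.6,193.6),(234.4,200.9),(241.7,181.7)],z); print(q.round(4).tolist())
    for i,j in((0,1),(2,1)):
        d=q[j]-q[i]; print(np.linalg.norm(d),np.degrees(np.arctan2(d[1],d[0])))
E
```

```text
[[0.3829, 0.4144, -0.0], [0.461, 0.2989, -0.0], [0.5279, 0.3523, 0.0]]
0.13948210285716517 -55.948926690197865
0.08566367134053775 -141.40071916469216
[[0.3803, 0.4084, 0.006], [0.4579, 0.2935, 0.006], [0.5245, 0.3466, 0.006]]
0.1386395467114064 -55.94892669019785
0.0851462110264348 -141.40071916469213
```

```bash
python3 - <<'E'
from seat import *
p=(.4597,.3743,np.radians(-56.0))
for cam,src,box in(('top','pics/t5_full.png',(165,215,80,70)),('side','pics/s5_full.png',(180,130,80,75))):
    im=cv2.imread(src); x,y,w,h=box; base=cv2.resize(im[y:y+h,x:x+w],None,fx=5,fy=5,interpolation=cv2.INTER_CUBIC)
    out=[]
    for d in (0.,.3,.6):
        g=base.copy(); c,s=np.cos(d),np.sin(d)
        for zz,col in((.096,(0,0,255)),(.070,(0,255,255))):
            pts=[]
            for lx,ly in((.006,.026),(.006,-.026),(-.006,-.026),(-.006,.026)):
                pts.append(proj(cam,mc(p,(c*lx-s*ly,s*lx+c*ly,zz)))[0])
            q=((np.array(pts)-[x,y]+.5)*5).astype(int); cv2.polylines(g,[q],True,col,1)
        out.append(g)
    o=np.hstack(out); o=cv2.resize(o,(798,int(o.shape[0]*798/o.shape[1]))); cv2.imwrite(f'pics/dial_{cam}.png',o)
E
```

```text
(no output)
```

View pics/dial_top.png

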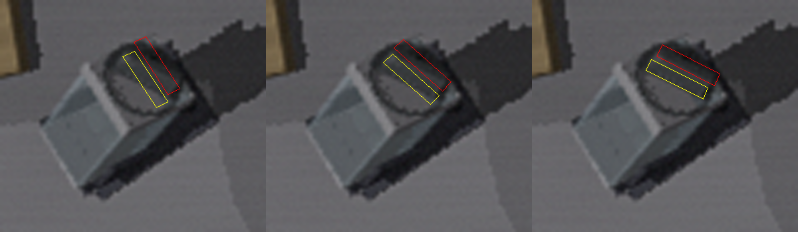

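View pics/dial_side.png

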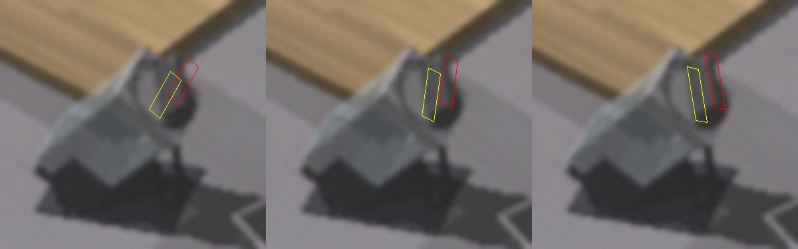

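```bash
cat > dialov.py <<'E'
from seat import *
import sys
def ov(fs,ft,name,p,ds):
    rows=[]
    for cam,src,box in(('top',ft,(185,215,45,45)),('side',fs,(205,135,45,45))):
        im=cv2.imread(src); x,y,w,h=box; K=8; base=cv2.resize(im[y:y+h,x:x+w],None,fx=K,fy=K,interpolation=cv2.INTER_CUBIC)
        base=cv2.convertScaleAbs(base,alpha=1.5)
        out=[]
        for d in ds:
            g=base.copy(); c,s=np.cos(d),np.sin(d)
            for zz,col in((.096,(0,0,255)),(.070,(0,255,255))):
                pts=[proj(cam,mc(p,(c*lx-s*ly,s*lx+c*ly,zz)))[0] for lx,ly in((.006,.026),(.006,-.026),(-.006,-.026),(-.006,.026))]
                q=((np.array(pts)-[x,y]+.5)*K).astype(int); cv2.polylines(g,[q],True,col,1)
            out.append(g)
        rows.append(np.hstack(out))
    o=np.vstack(rows); o=cv2.resize(o,None,fx=798/o.shape[1],fy=798/o.shape[1]); cv2.imwrite(f'pics/{name}.png',o[:600])
E
python3 - <<'E'
from dialov import *
ov('pics/s5_full.png','pics/t5_full.png','dov',(.4597,.3743,np.radians(-56.0)),(0.35,.5,.6))
E
```

```text
(no output)
```

View pics/dov.png

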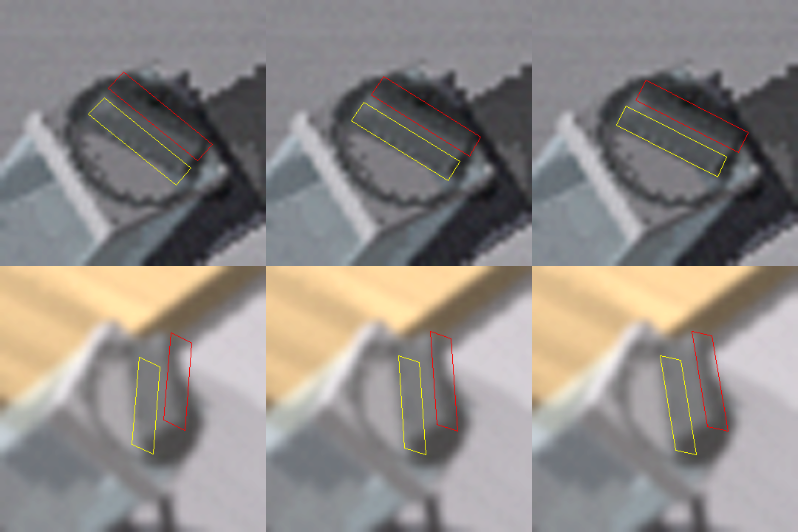

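```bash
cat > t1.py <<'E'
from seat import *
import sys
p=np.array([.4597,.3743,np.radians(-56.0)])
Rs=R.from_euler('z',p[2]).as_matrix()@M   # canister axes in world
def st():
    o=ctrl.get_obs(); r=rot(o['orientation']); return o,r
def turn_to(r,target):  # turn about tool y bringing tool x onto target
    t=r.T@np.array(target); return np.arctan2(-t[2],t[0])
E
cat > d.py <<'E'
from t1 import *
o,r=st(); d=float(sys.argv[1]); n=Rs@[np.cos(d),np.sin(d),0]
t=turn_to(r,n); print('clock',o['clock'],'ydot-z',np.degrees(np.arccos(-r[:,1]@Rs[:,2])).round(2),'turn',t.round(3),'or',(t-np.sign(t)*np.pi).round(3),'j',o['joint_pos'].round(1),'tcp',o['tool_pos'].round(4),'F',o['force'].round(1),'open',round(o['opening'],4))
q=(o['tool_pos']-mc(p,(0,0,0)))@Rs; print('tcp in can frame mm',(q*1000).round(1))
for a in sys.argv[2:]:
    P=np.array([float(v) for v in a.split(',')])/1000; P=mc(p,P); print(a,'->',((P-o['tool_pos'])@r*1000).round(0))
E
python3 d.py .45; python3 go.py -.35,.68,.45 .2,.7,.45 .537,.26,.3
```

```text
clock 23.05 ydot-z 1.39 turn -1.893 or 1.248 j [ 151.4   43.9   41.2   27.5  -49.1 -121.7] tcp [-0.8392  0.8007  0.4326] F [-0.9  1.6  0.2] open 0.0879
tcp in can frame mm [-1012.2  -838.4  -514.9]
t 23.05 tcp [-0.8392  0.8007  0.4326] ori [-135.13    6.12 -141.78] j [ 151.4   43.9   41.2   27.5  -49.1 -121.7] F [-0.9  1.6  0.2] open 0.0879
xaz -141.78 y [-0.379  0.603 -0.701]
-.35,.68,.45 -> [-310. -271.  292.] n 9.0
.2,.7,.45 -> [-752. -467.  554.] n 17.0
.537,.26,.3 -> [-728. -755. 1050.] n 24.0
```

```bash
python3 -m crank '[[[-1,-310,-271,292,0],[-1,-310,-271,292,0],[-1,-310,-271,292,0],[-1,-310,-271,292,0],[-1,-310,-271,292,0],[-1,-310,-271,292,0],[-1,-310,-271,292,0],[-1,-310,-271,292,0],[-1,-310,-271,292,0],[-1,-420,-325,360,0],[-1,-490,-355,400,0]]]'; python3 d.py .45; python3 go.py .1,.72,.45 .3,.6,.42 .537,.26,.3
```

```text
clock: 24.42
tool_pos: [-0.224, 0.6809, 0.453]
orientation: [-135.0, 6.2, -141.7]
force: [1.2, 1.1, -0.3]
opening: 0.0874
clock 24.425 ydot-z 1.37 turn -1.891 or 1.251 j [124.7  -3.6 -15.    3.3 -33.3 -85.8] tcp [-0.224   0.6809  0.453 ] F [ 1.2  1.1 -0.3] open 0.0874
tcp in can frame mm [-713.2 -395.4 -187. ]
t 24.425 tcp [-0.224   0.6809  0.453 ] ori [-135.02    6.23 -141.68] j [124.7  -3.6 -15.    3.3 -33.3 -85.8] F [ 1.2  1.1 -0.3] open 0.0874
xaz -141.68 y [-0.378  0.603 -0.703]
.1,.72,.45 -> [-276.  -97.  144.] n 6.0
.3,.6,.42 -> [-355. -224.  325.] n 9.0
.537,.26,.3 -> [-318. -434.  700.] n 15.0
```

```bash
python3 -m crank '[[[-1,-276,-97,144,0],[-1,-276,-97,144,0],[-1,-276,-97,144,0],[-1,-276,-97,144,0],[-1,-276,-97,144,0],[-1,-276,-97,144,0],[-1,-276,-97,144,0]]]'; python3 d.py .45; python3 go.py .35,.6,.45 .45,.45,.45 .6,.2,.35
```

```text
clock: 25.3
tool_pos: [0.1008, 0.7198, 0.4487]
orientation: [-134.9, 6.2, -141.9]
force: [-0.7, 0.6, -0.0]
opening: 0.0875
clock 25.3 ydot-z 1.51 turn -1.895 or 1.247 j [ 80.9   5.4   7.9 -32.6 -59.7 -31.9] tcp [0.1008 0.7198 0.4487] F [-0.7  0.6 -0. ] open 0.0875
tcp in can frame mm [-604.4 -104.3  -84.4]
t 25.3 tcp [0.1008 0.7198 0.4487] ori [-134.9     6.18 -141.95] j [ 80.9   5.4   7.9 -32.6 -59.7 -31.9] F [-0.7  0.6 -0. ] open 0.0875
xaz -141.95 y [-0.375  0.603 -0.704]
.35,.6,.45 -> [-122. -167.  184.] n 5.0
.45,.45,.45 -> [-108. -295.  310.] n 8.0
.6,.2,.35 -> [ -62. -431.  583.] n 12.0
```

```bash
python3 -m crank '[[[-1,-62,-431,583,0],[-1,-62,-431,583,0],[-1,-62,-431,583,0],[-1,-62,-431,583,0],[-1,-62,-431,583,0],[-1,-62,-431,583,0],[-1,-62,-431,583,0],[-1,-62,-431,583,0],[-1,-62,-431,583,0]]]'; python3 d.py .45 0,0,200; python3 go.py .6,.2,.35
```

```text
clock: 26.42
tool_pos: [0.4865, 0.3185, 0.3726]
orientation: [-134.9, 6.2, -141.7]
force: [0.6, -0.2, 0.4]
opening: 0.0874
clock 26.425 ydot-z 1.36 turn -1.891 or 1.251 j [ 20.7  15.3  14.6 -44.6 -97.6  17.4] tcp [0.4865 0.3185 0.3726] F [ 0.6 -0.2  0.4] open 0.0874
tcp in can frame mm [-162.9   -9.   249.5]
0,0,200 -> [ 13.  49. 163.]
t 26.425 tcp [0.4865 0.3185 0.3726] ori [-134.86    6.23 -141.68] j [ 20.7  15.3  14.6 -44.6 -97.6  17.4] F [ 0.6 -0.2  0.4] open 0.0874
xaz -141.68 y [-0.377  0.601 -0.705]
.6,.2,.35 -> [-13. -98. 133.] n 3.0
```

```bash
python3 -m crank '[[[-1,-10,-90,60,0.15],[-1,0,-40,110,0.33],[-1,13,10,140,0.5],[-1,13,40,163,0.69],[-1,13,49,163,0.87],[-1,13,49,163,1.05],[-1,13,49,163,1.251],[-1,13,49,163,1.251],[-1,13,49,163,1.251]]]'; python3 d.py .45 0,0,130 0,0,75;  python3 - <<'E'
from h import *
snap('side','s6'); snap('top','t6')
crop("pics/t6_full.png","t6c",(160,150,180,140),4.2)
crop("pics/s6_full.png","s6c",(170,60,200,160),3.7)
E
```

```text
clock: 27.55
tool_pos: [0.5384, 0.258, 0.2222]
orientation: [-114.8, -39.1, 158.3]
force: [0.3, 0.8, -0.5]
opening: 0.0877
clock 27.55 ydot-z 1.35 turn -3.139 or 0.003 j [ 14.5  25.4   9.2 -42.6 -90.5 -39. ] tcp [0.5384 0.258  0.2222] F [ 0.3  0.8 -0.5] open 0.0877
tcp in can frame mm [ -0.6   0.3 199.1]
0,0,130 -> [ 0. 69.  2.]
0,0,75 -> [  0. 124.   3.]
```

View pics/t6c.png

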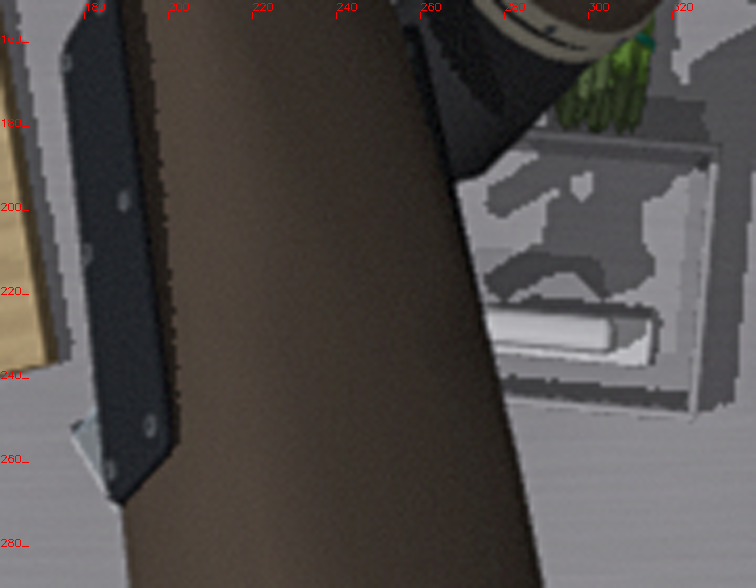

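View pics/s6c.png

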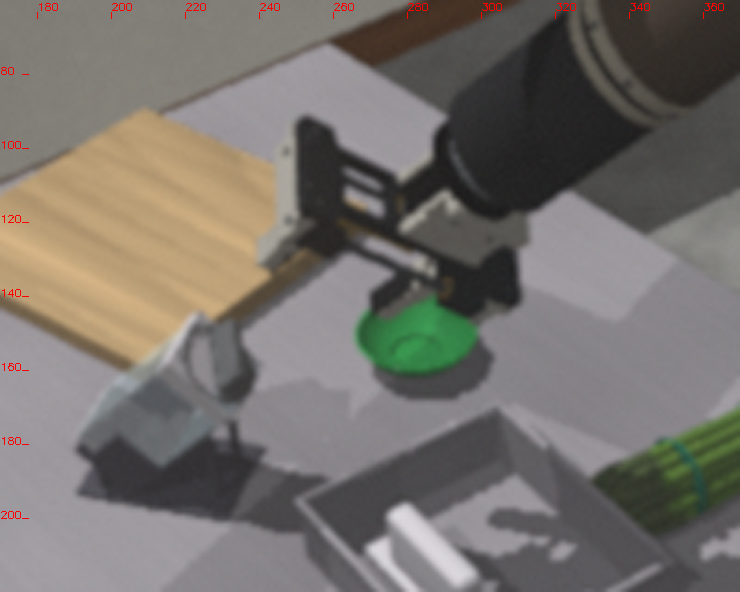

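```bash
python3 -m crank '[[[0,0,40,1,0],[0,0,80,2,0],[0,0,100,3,0],[0,0,115,3,0],[0,0,123,3,0],[0,0,123,3,0]]]'; python3 d.py .45; python3 -m crank '[[[1,0,0,0,0],[1,0,0,0,0],[1,0,0,0,0],[1,0,0,0,0]]]'; python3 d.py .45;python3 - <<'E'
from h import *
snap('side','s7')
crop("pics/s7_full.png","s7c",(170,80,140,130),4.5)
E
```

```text
clock: 28.4
tool_pos: [0.491, 0.329, 0.1345]
orientation: [-114.6, -39.2, 158.0]
force: [0.9, 0.3, 0.3]
opening: 0.044
clock 28.4 ydot-z 1.4 turn 3.14 or -0.002 j [ 21.2  27.4   0.3 -45.4 -78.4 -36.2] tcp [0.491  0.329  0.1345] F [0.9 0.3 0.3] open 0.044
tcp in can frame mm [ 1.1  0.6 76.8]
clock: 28.9
tool_pos: [0.4907, 0.3292, 0.1351]
orientation: [-114.7, -39.3, 158.1]
force: [-1.2, -0.3, 3.0]
opening: 0.012
clock 28.9 ydot-z 1.42 turn 3.14 or -0.001 j [ 21.2  27.3   0.3 -45.4 -78.4 -36.2] tcp [0.4907 0.3292 0.1351] F [-1.2 -0.3  3. ] open 0.012
tcp in can frame mm [ 0.4  0.5 76.9]
```

View pics/s7c.png

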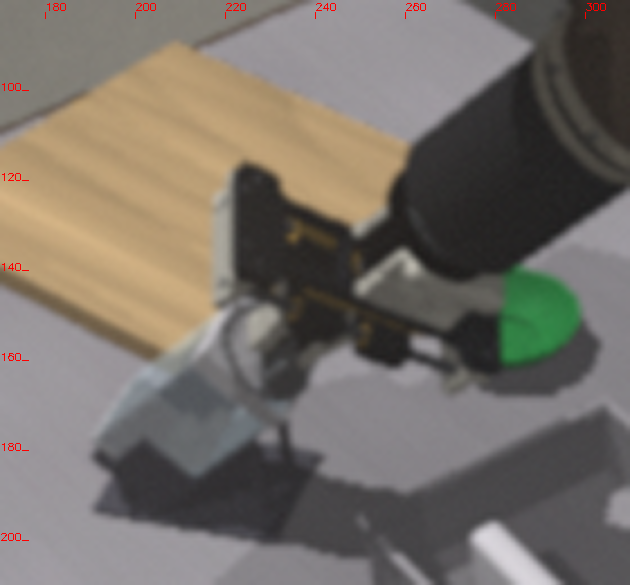

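```bash
python3 -m crank '[[[1,0,0,0,-0.15],[1,0,0,0,-0.3],[1,0,0,0,-0.45],[1,0,0,0,-0.6],[1,0,0,0,-0.75],[1,0,0,0,-0.9],[1,0,0,0,-1.05],[1,0,0,0,-1.2],[1,0,0,0,-1.35],[1,0,0,0,-1.35]]]'; python3 d.py 1.8;python3 - <<'E'
from h import *
snap('side','s8')
crop("pics/s8_full.png","s8c",(170,80,140,130),4.5)
E
```

```text
clock: 30.2
tool_pos: [0.4905, 0.3293, 0.1351]
orientation: [-134.4, 10.2, -137.7]
force: [-1.4, 1.5, 3.8]
opening: 0.0118
clock 30.2 ydot-z 1.4 turn 3.14 or -0.001 j [ 21.2  27.3   0.3 -45.4 -78.4  41.1] tcp [0.4905 0.3293 0.1351] F [-1.4  1.5  3.8] open 0.0118
tcp in can frame mm [ 0.3  0.4 76.8]
```

View pics/s8c.png

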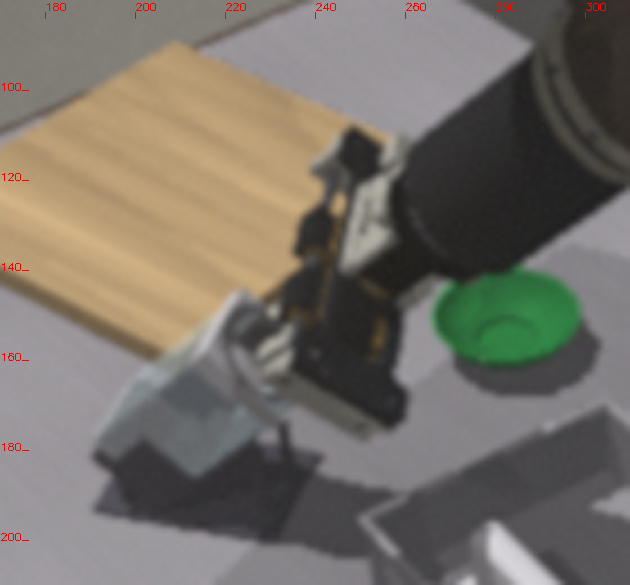

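Canister stays put in the stand (unchanged at 190–245, 145–190) while the dial turns. Continue to near the stop.

```bash
python3 -m crank '[[[1,0,0,0,-0.15],[1,0,0,0,-0.3],[1,0,0,0,-0.45],[1,0,0,0,-0.6],[1,0,0,0,-0.75],[1,0,0,0,-0.9],[1,0,0,0,-1.05],[1,0,0,0,-1.2],[1,0,0,0,-1.27],[1,0,0,0,-1.27],[1,0,0,0,-1.27]]]'; python3 d.py 3.07;python3 - <<'E'
from h import *
snap('side','s9')
crop("pics/s9_full.png","s9c",(170,80,140,130),4.5)
E
```

```text
clock: 31.62
tool_pos: [0.4906, 0.3294, 0.1351]
orientation: [-93.0, 45.2, -62.1]
force: [-1.4, 1.6, 4.9]
opening: 0.012
clock 31.625 ydot-z 1.4 turn 3.138 or -0.004 j [ 21.2  27.3   0.3 -45.4 -78.4 113.8] tcp [0.4906 0.3294 0.1351] F [-1.4  1.6  4.9] open 0.012
tcp in can frame mm [ 0.3  0.5 76.8]
```

View pics/s9c.png

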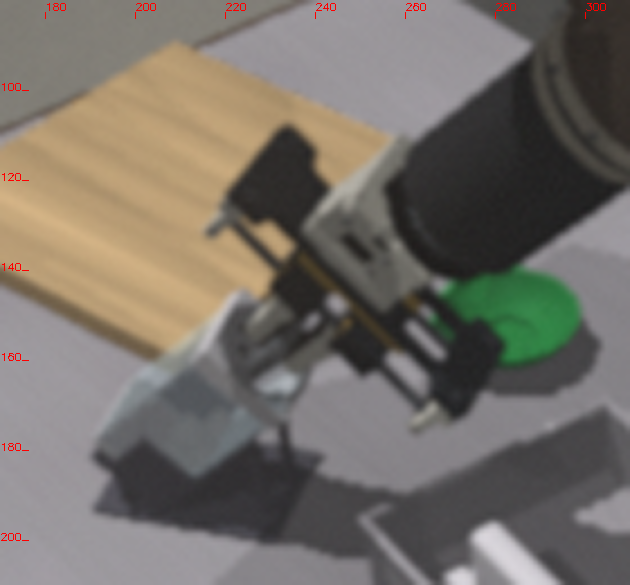

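```bash
python3 -c "
from h import *
o=ctrl.get_obs(); print(o['moment'].round(3), (o['moment']@rot(o['orientation'])).round(3))"; python3 -m crank '[[[1,0,0,0,-0.05],[1,0,0,0,-0.05],[1,0,0,0,-0.05]]]'; python3 -c "
from h import *
o=ctrl.get_obs(); print(o['moment'].round(3), (o['moment']@rot(o['orientation'])).round(3))"
```

```text
[-0.752 -0.061  0.347] [-0.456  0.003 -0.694]
clock: 32.05
tool_pos: [0.4906, 0.3294, 0.1351]
orientation: [-90.1, 45.3, -58.1]
force: [-1.1, 0.9, 5.6]
opening: 0.0117
[-0.664 -0.052  0.377] [-0.484 -0.046 -0.591]
```

```bash
python3 -m crank '[[[0.2,0,0,0,0],[0.2,0,0,0,0],[0,0,0,0,0],[0,0,0,0,0],[0,0,-40,0,0],[0,0,-90,0,0],[-1,0,-140,0,0.1],[-1,0,-190,0,0.25],[-1,0,-240,0,0.4]]]'; python3 d.py 3.1 0,0,0; python3 go.py .6,-.2,.5 .42,-.62,.5; python3 - <<'E'
from h import *
snap('side','s10'); snap('top','t10')
print(onplane('top',[(515,330),(620,325),(605,400),(512,400)],.0).round(2).tolist())
crop("pics/s10_full.png","s10c",(180,130,80,75),8)
E
```

```text
clock: 33.17
tool_pos: [0.5817, 0.1835, 0.3045]
orientation: [-111.7, 40.7, -89.3]
force: [1.1, 0.4, -0.9]
opening: 0.0685
clock 33.175 ydot-z 1.4 turn 2.754 or -0.387 j [   7.9   25.8   20.4  -41.7 -102.9   88. ] tcp [0.5817 0.1835 0.3045] F [ 1.1  0.4 -0.9] open 0.0685
tcp in can frame mm [  2.   -5.6 318.1]
0,0,0 -> [  0. 318.  -2.]
t 33.175 tcp [0.5817 0.1835 0.3045] ori [-111.66   40.74  -89.27] j [   7.9   25.8   20.4  -41.7 -102.9   88. ] F [ 1.1  0.4 -0.9] open 0.0685
xaz -89.27 y [-0.377  0.602 -0.704]
.6,-.2,.5 -> [ 163. -375. -135.] n 7.0
.42,-.62,.5 -> [ 480. -560. -407.] n 14.0
[[0.2, -0.54, 0.0], [0.21, -0.85, 0.0], [0.01, -0.78, 0.0], [0.01, -0.51, 0.0]]
```

View pics/s10c.png

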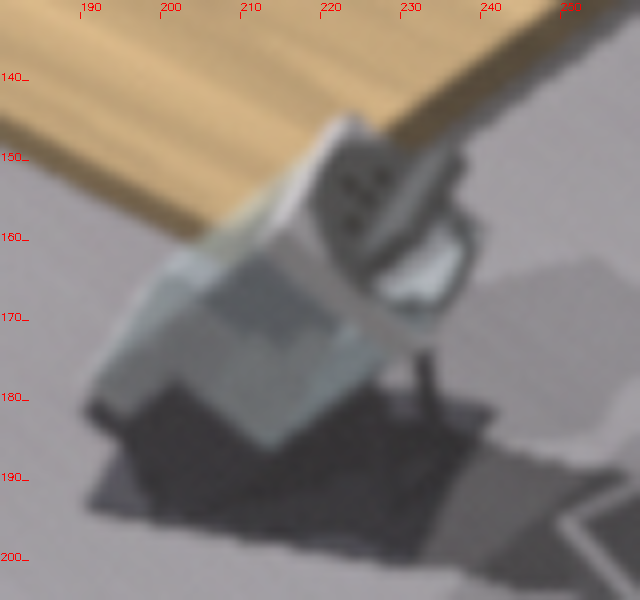

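View pics/t10_full.png

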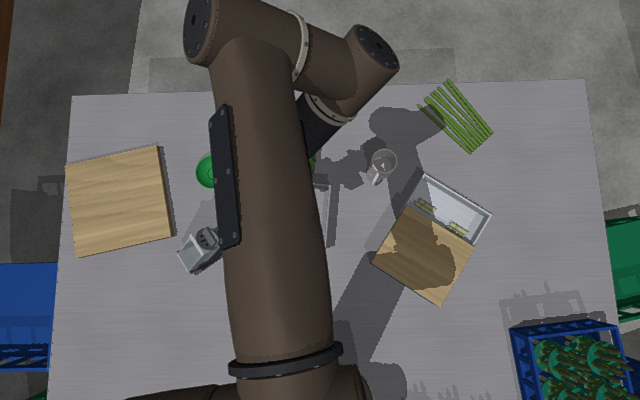

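```bash
python3 -m crank '[[[-1,163,-375,-135,0.2],[-1,163,-375,-135,0.4],[-1,163,-375,-135,0.6],[-1,163,-375,-135,0.8],[-1,163,-375,-135,0.9],[-1,163,-375,-135,0.9],[-1,480,-560,-407,0.9],[-1,480,-560,-407,0.9],[-1,480,-560,-407,0.9],[-1,480,-560,-407,0.9],[-1,480,-560,-407,0.9],[-1,480,-560,-407,0.9]]]'; python3 go.py .42,-.62,.5 .5,-.75,.5
```

```text
clock: 34.78
tool_pos: [0.4393, -0.4699, 0.4625]
orientation: [-133.7, 10.9, -136.8]
force: [-0.5, -0.1, -0.3]
opening: 0.0875
t 34.775 tcp [ 0.4393 -0.4699  0.4625] ori [-133.65   10.9  -136.76] j [ -39.9   45.6   71.6  -32.4 -155.9   62.4] F [-0.5 -0.1 -0.3] open 0.0875
xaz -136.76 y [-0.373  0.597 -0.71 ]
.42,-.62,.5 -> [ 108. -109.   29.] n 3.0
.5,-.75,.5 -> [ 138. -216.  133.] n 5.0
```

```bash
python3 go.py .6,-.72,.4625 .6,-.72,.55 .5,-.8,.5
```

```text
t 34.775 tcp [ 0.4393 -0.4699  0.4625] ori [-133.65   10.9  -136.76] j [ -39.9   45.6   71.6  -32.4 -155.9   62.4] F [-0.5 -0.1 -0.3] open 0.0875
xaz -136.76 y [-0.373  0.597 -0.71 ]
.6,-.72,.4625 -> [  53. -209.  204.] n 5.0
.6,-.72,.55 -> [  37. -271.  145.] n 5.0
.5,-.8,.5 -> [ 172. -246.  155.] n 6.0
```

```bash
python3 -m crank '[[[-1,106,-418,408,0]]]'|grep -E "orient|pos"; python3 -m crank '[[[-1,106,-418,408,0]]]'|grep -E "orient|pos"; python3 -m crank '[[[-1,106,-418,408,0]]]'|grep -E "orient|pos"; python3 go.py
```

```text
tool_pos: [0.4429, -0.4921, 0.4382]
orientation: [-132.4, 10.6, -136.7]
tool_pos: [0.45, -0.5101, 0.4121]
orientation: [-131.3, 10.4, -136.3]
tool_pos: [0.4545, -0.5278, 0.3895]
orientation: [-130.1, 10.1, -136.0]
t 35.15 tcp [ 0.4545 -0.5278  0.3895] ori [-130.08   10.12 -136.04] j [ -40.6   50.9   71.6  -21.9 -148.6   73.4] F [ 0.6  0.4 -0.1] open 0.0878
xaz -136.04 y [-0.35   0.557 -0.753]
```

```bash
python3 -m crank '[[[-1,70,-480,250,0]]]'|grep -E "orient|pos"; python3 -m crank '[[[-1,70,-480,250,0]]]'|grep -E "orient|pos"; python3 -m crank '[[[-1,70,-480,250,0]]]'|grep -E "orient|pos"; python3 go.py
```

```text
tool_pos: [0.4533, -0.5392, 0.3829]
orientation: [-128.8, 9.7, -135.8]
tool_pos: [0.4514, -0.55, 0.3826]
orientation: [-126.9, 9.3, -135.4]
tool_pos: [0.45, -0.5601, 0.3816]
orientation: [-125.2, 8.9, -135.1]
t 35.525 tcp [ 0.45   -0.5601  0.3816] ori [-125.22    8.86 -135.08] j [ -41.4   51.3   71.7  -16.2 -144.4   78.8] F [ 0.7 -0.3 -0.1] open 0.0878
xaz -135.08 y [-0.318  0.497 -0.807]
```

```bash
python3 -m crank '[[[-1,60,-380,330,0]]]'|grep -E "orient|pos"; python3 -m crank '[[[-1,60,-380,330,0]]]'|grep -E "orient"; python3 -m crank '[[[-1,60,-380,330,0]]]'|grep -E "orient"; python3 -m crank '[[[-1,60,-350,360,0]]]'|grep -E "orient"; python3 -m crank '[[[-1,60,-330,380,0]]]'|grep -E "orient"; python3 -m crank '[[[-1,60,-300,400,0]]]'|grep -E "orient|pos"; python3 go.py
```

```text
tool_pos: [0.4552, -0.5725, 0.37]
orientation: [-123.5, 8.4, -134.8]
orientation: [-122.0, 7.9, -134.5]
orientation: [-120.3, 7.4, -134.2]
orientation: [-118.5, 6.9, -133.9]
orientation: [-116.6, 6.3, -133.6]
tool_pos: [0.4912, -0.6313, 0.3136]
orientation: [-114.7, 5.8, -133.3]
t 36.275 tcp [ 0.4912 -0.6313  0.3136] ori [-114.73    5.77 -133.3 ] j [ -41.3   54.7   71.7   -8.1 -131.3   85.2] F [0.2 0.4 0.5] open 0.0875
xaz -133.3 y [-0.242  0.353 -0.904]
```

```bash
python3 -m crank '[[[-1,-80,-360,330,0]]]'|grep -E "orient|pos"; python3 -m crank '[[[-1,-80,-360,330,0]]]'|grep -E "orient"; python3 -m crank '[[[-1,-80,-360,330,0]]]'|grep -E "orient"; python3 -m crank '[[[-1,-80,-340,350,0]]]'|grep -E "orient"; python3 -m crank '[[[-1,-80,-320,360,0]]]'|grep -E "orient"; python3 -m crank '[[[-1,-80,-300,370,0]]]'|grep -E "orient|pos"; python3 go.py
```

```text
tool_pos: [0.5081, -0.6294, 0.3132]
orientation: [-113.0, 5.2, -133.2]
orientation: [-110.7, 4.7, -132.8]
orientation: [-108.6, 4.2, -132.6]
orientation: [-106.4, 3.7, -132.5]
orientation: [-104.3, 3.3, -132.4]
tool_pos: [0.5935, -0.6219, 0.3326]
orientation: [-102.1, 2.9, -132.3]
t 37.025 tcp [ 0.5935 -0.6219  0.3326] ori [-102.09    2.88 -132.3 ] j [ -35.4   52.5   71.7   -4.9 -120.8   81.3] F [-0.4  0.4 -0.1] open 0.0879
xaz -132.3 y [-0.122  0.177 -0.977]
```

```bash
python3 -m crank '[[[-1,0,-250,400,0]]]'|grep -E "orient|pos"; python3 -m crank '[[[-1,0,-250,400,0]]]'|grep -E "orient"; python3 -m crank '[[[-1,0,-250,400,0]]]'|grep -E "orient"; python3 -m crank '[[[-1,0,-200,400,0]]]'|grep -E "orient"; python3 -m crank '[[[-1,0,-200,400,0]]]'|grep -E "orient"; python3 -m crank '[[[-1,0,-200,400,0]]]'|grep -E "orient"; python3 -m crank '[[[-1,0,-150,400,0]]]'|grep -E "orient"; python3 -m crank '[[[-1,0,-150,400,0]]]'|grep -E "orient|pos"; python3 go.py
```

```text
tool_pos: [0.6069, -0.6307, 0.3303]
orientation: [-99.8, 2.5, -132.2]
orientation: [-97.5, 2.0, -132.1]
orientation: [-95.1, 1.6, -132.1]
orientation: [-92.7, 1.2, -132.1]
orientation: [-90.3, 0.8, -132.1]
orientation: [-87.8, 0.4, -132.1]
orientation: [-85.2, -0.0, -132.1]
tool_pos: [0.6971, -0.6945, 0.342]
orientation: [-82.7, -0.4, -132.1]
t 38.025 tcp [ 0.6971 -0.6945  0.342 ] ori [ -82.74   -0.4  -132.14] j [ -33.1   52.8   71.6    1.6 -101.7   81.3] F [-0.4  0.4  1.5] open 0.0877
xaz -132.14 y [ 0.089 -0.09  -0.992]
```

```bash
python3 -m crank '[[[-1,150,-150,380,0]]]'|grep -E "orient|pos"; python3 -m crank '[[[-1,150,-150,380,0]]]'|grep -E "orient"; python3 -m crank '[[[-1,150,-100,380,0]]]'|grep -E "orient"; python3 -m crank '[[[-1,150,-100,380,0]]]'|grep -E "orient"; python3 -m crank '[[[-1,100,-50,400,0]]]'|grep -E "orient"; python3 -m crank '[[[-1,100,-50,400,0]]]'|grep -E "orient"; python3 -m crank '[[[-1,100,0,400,0]]]'|grep -E "orient"; python3 -m crank '[[[-1,100,0,400,0]]]'|grep -E "orient|pos"; python3 go.py
```

```text
tool_pos: [0.6958, -0.7157, 0.348]
orientation: [-80.3, -0.8, -132.1]
orientation: [-77.9, -1.3, -132.3]
orientation: [-75.3, -1.8, -132.4]
orientation: [-72.9, -2.3, -132.6]
orientation: [-70.2, -2.9, -132.8]
orientation: [-67.7, -3.4, -133.0]
orientation: [-65.1, -4.0, -133.2]
tool_pos: [0.7136, -0.855, 0.3858]
orientation: [-62.6, -4.5, -133.5]
t 39.025 tcp [ 0.7136 -0.855   0.3858] ori [ -62.58   -4.52 -133.48] j [-38.1  53.6  71.6   6.6 -81.   86.2] F [-0.9  0.3 -0.6] open 0.0873
xaz -133.48 y [ 0.286 -0.368 -0.885]
```

```bash
python3 -m crank '[[[-1,250,0,350,0]]]'|grep -E "orient|pos"; python3 -m crank '[[[-1,250,0,350,0]]]'|grep -E "orient"; python3 -m crank '[[[-1,250,0,350,0]]]'|grep -E "orient"; python3 -m crank '[[[-1,200,0,350,0]]]'|grep -E "orient"; python3 -m crank '[[[-1,150,50,350,0]]]'|grep -E "orient"; python3 -m crank '[[[-1,150,50,350,0]]]'|grep -E "orient|pos"; python3 go.py
```

```text
tool_pos: [0.7034, -0.8819, 0.3916]
orientation: [-60.3, -5.1, -133.6]
orientation: [-57.9, -5.7, -134.1]
orientation: [-55.6, -6.3, -134.5]
orientation: [-53.1, -7.0, -135.1]
orientation: [-50.5, -7.7, -135.7]
tool_pos: [0.6671, -0.989, 0.4451]
orientation: [-48.1, -8.3, -136.2]
t 39.775 tcp [ 0.6671 -0.989   0.4451] ori [ -48.06   -8.33 -136.19] j [-44.5  53.7  71.6   8.  -66.1  91. ] F [ 0.7 -0.3 -0.1] open 0.0875
xaz -136.19 y [ 0.385 -0.557 -0.736]
```

```bash
python3 -m crank '[[[-1,100,50,350,0]]]'|grep -E "orient|pos"; python3 -m crank '[[[-1,100,50,350,0]]]'|grep -E "orient"; python3 -m crank '[[[-1,80,50,350,0]]]'|grep -E "orient"; python3 -m crank '[[[-1,0,-150,-150,0]]]'|grep -E "orient|pos"; python3 -m crank '[[[-1,0,-150,-150,0],[-1,0,-150,-150,0]]]'|grep -E "orient|pos"; python3 d.py 0 -200,0,15; python3 go.py .6,-.2,.5 .6,0,.5
```

```text
tool_pos: [0.6716, -1.0003, 0.4585]
orientation: [-45.5, -9.0, -136.8]
orientation: [-43.0, -9.6, -137.5]
orientation: [-40.5, -10.2, -138.1]
tool_pos: [0.666, -0.9973, 0.4829]
orientation: [-40.9, -10.2, -138.2]
tool_pos: [0.5902, -0.9162, 0.4846]
orientation: [-40.6, -10.3, -138.2]
clock 40.525 ydot-z 95.21 turn 1.928 or -1.213 j [-44.   31.2  25.9  16.7 -36.5  81.5] tcp [ 0.5902 -0.9162  0.4846] F [ 0.6 -1.9  2.4] open 0.0878
tcp in can frame mm [ 522.7 -613.4 1093.5]
-200,0,15 -> [-812. -825. -849.]
t 40.525 tcp [ 0.5902 -0.9162  0.4846] ori [ -40.57  -10.28 -138.23] j [-44.   31.2  25.9  16.7 -36.5  81.5] F [ 0.6 -1.9  2.4] open 0.0878
xaz -138.23 y [ 0.42  -0.644 -0.64 ]
.6,-.2,.5 -> [-474. -467. -266.] n 12.0
.6,0,.5 -> [-605. -596. -345.] n 15.0
```

```bash
python3 -m crank '[[[-1,-474,-467,-266,0],[-1,-474,-467,-266,0],[-1,-474,-467,-266,0],[-1,-474,-467,-266,0],[-1,-474,-467,-266,0],[-1,-474,-467,-266,0],[-1,-474,-467,-266,0],[-1,-474,-467,-266,0],[-1,-474,-467,-266,0],[-1,-474,-467,-266,0],[-1,-474,-467,-266,0],[-1,-474,-467,-266,0]]]'; python3 d.py 1.5708 ; python3 go.py .6,.2,.5 .45,.45,.45
```

```text
clock: 42.02
tool_pos: [0.6014, -0.1976, 0.5026]
orientation: [-40.5, -10.2, -138.1]
force: [0.6, -1.0, -0.7]
opening: 0.0874
clock 42.025 ydot-z 95.24 turn -2.917 or 0.224 j [ 19.8  -5.4 -30.6  56.1 -64.2   1. ] tcp [ 0.6014 -0.1976  0.5026] F [ 0.6 -1.  -0.7] open 0.0874
tcp in can frame mm [  93.2 -202.4  689.4]
t 42.025 tcp [ 0.6014 -0.1976  0.5026] ori [ -40.52  -10.15 -138.06] j [ 19.8  -5.4 -30.6  56.1 -64.2   1. ] F [ 0.6 -1.  -0.7] open 0.0874
xaz -138.06 y [ 0.423 -0.642 -0.64 ]
.6,.2,.5 -> [-261. -254. -159.] n 7.0
.45,.45,.45 -> [-324. -446. -375.] n 11.0
```

```bash
python3 -m crank '[[[-1,-261,-254,-159,0.1],[-1,-261,-254,-159,0.224],[-1,-261,-254,-159,0.224],[-1,-261,-254,-159,0.224],[-1,-261,-254,-159,0.224],[-1,-261,-254,-159,0.224],[-1,-300,-370,-290,0.224],[-1,-324,-446,-375,0.224],[-1,-324,-446,-375,0.224],[-1,-324,-446,-375,0.224],[-1,-324,-446,-375,0.224],[-1,-324,-446,-375,0.224]]]'; python3 d.py 1.5708 -200,0,15;  python3 - <<'E'
from h import *
snap('side','s11'); snap('top','t11')
E
```

```text
clock: 43.52
tool_pos: [0.4499, 0.4511, 0.4467]
orientation: [-39.7, -0.5, -146.3]
force: [0.2, -0.3, -0.1]
opening: 0.0875
clock 43.525 ydot-z 95.29 turn -3.138 or 0.004 j [  79.5   25.9    6.6   34.1 -108.3  -45.9] tcp [0.4499 0.4511 0.4467] F [ 0.2 -0.3 -0.1] open 0.0875
tcp in can frame mm [-307.5   34.9  209.7]
-200,0,15 -> [  33.   89. -204.]
```

View pics/s11_full.png

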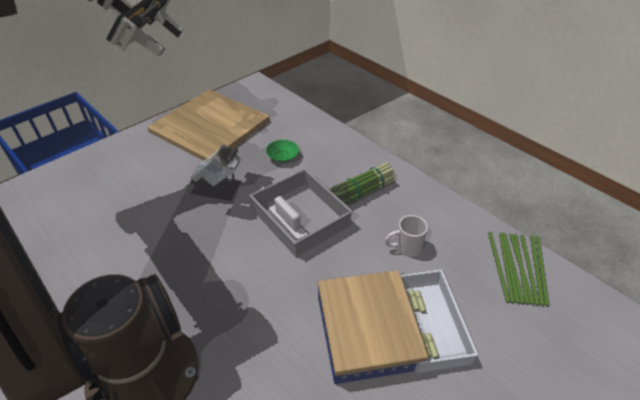

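View pics/t11_full.png

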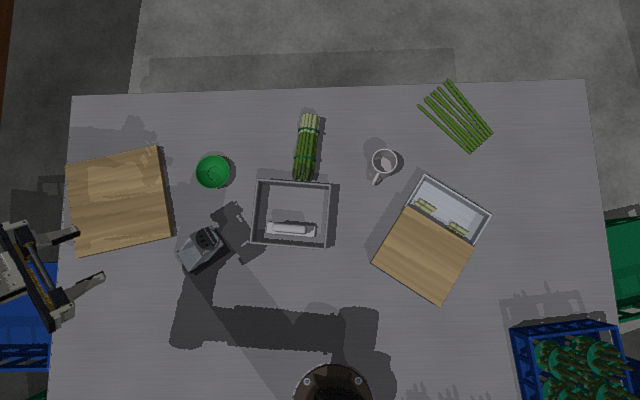

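```bash
python3 d.py 1.5708 -181,0,4 19,0,22
```

```text
clock 43.625 ydot-z 95.22 turn -3.141 or 0.001 j [  79.3   25.7    6.5   34.1 -108.3  -45.8] tcp [0.4514 0.4481 0.4484] F [-0.8 -0.9 -0.5] open 0.0877
tcp in can frame mm [-306.4   34.4  213.2]
-181,0,4 -> [  33.  106. -220.]
19,0,22 -> [  31.  307. -220.]
```

```bash
python3 -m crank '[[[-1,33,60,-110,0],[-1,33,80,-165,0],[-1,33,106,-220,0],[-1,33,106,-220,0],[-1,33,106,-220,0],[-1,33,106,-220,0]]]'; python3 d.py 1.5708 -60,0,15 19,0,22;  python3 - <<'E'
from h import *
snap('side','s12'); snap('top','t12')
crop("pics/t12_full.png","t12c",(130,190,130,110),5)
crop("pics/s12_full.png","s12c",(140,80,130,120),5)
E
```

```text
clock: 44.38
tool_pos: [0.3911, 0.4773, 0.2148]
orientation: [-39.9, -0.3, -146.6]
force: [0.1, 0.4, 0.8]
opening: 0.0877
clock 44.375 ydot-z 95.11 turn 3.139 or -0.003 j [ 85.   33.6  -8.5  28.3 -91.1 -62.3] tcp [0.3911 0.4773 0.2148] F [0.1 0.4 0.8] open 0.0877
tcp in can frame mm [-182.1    0.7    7.1]
-60,0,15 -> [ -1. 122.  -3.]
19,0,22 -> [ -2. 202.  -3.]
```

View pics/s12c.png

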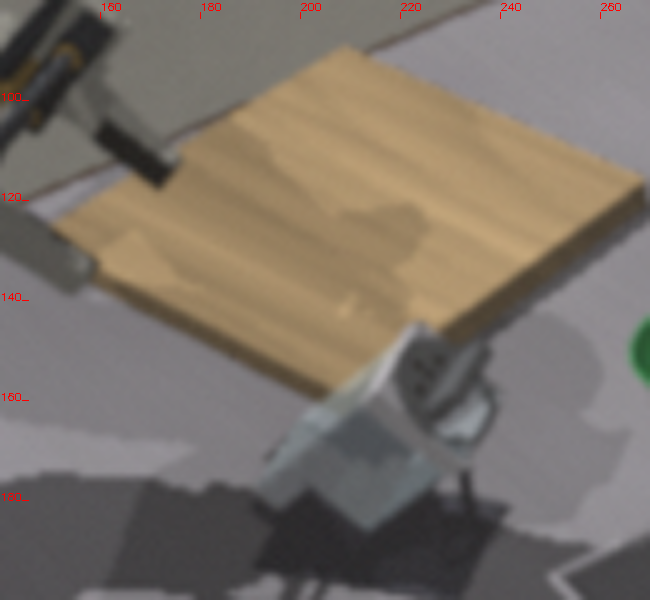

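View pics/t12c.png

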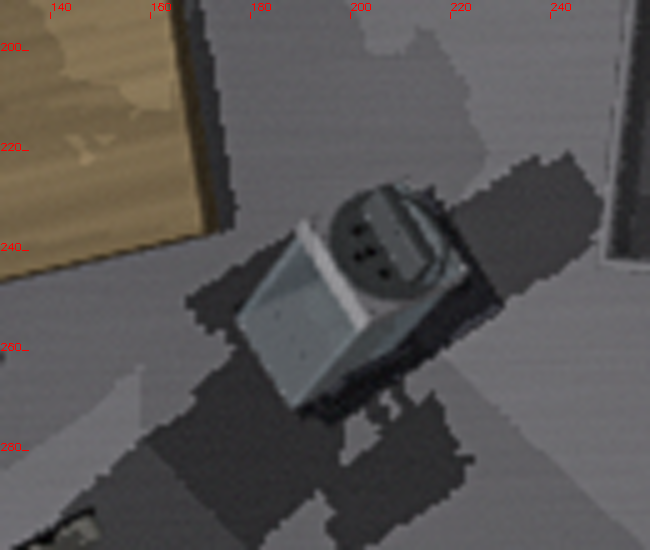

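```bash
python3 -m crank '[[[-1,0,60,-1,0],[-1,-1,110,-2,0],[-1,-1,150,-3,0],[-1,-2,180,-3,0],[-1,-2,200,-3,0],[-1,-2,202,-3,0]]]'; python3 d.py 1.5708; python3 - <<'E'
from h import *
snap('side','s13')
crop("pics/s13_full.png","s13c",(140,80,130,120),5)
E
```

```text
clock: 45.22
tool_pos: [0.4759, 0.3491, 0.0817]
orientation: [-39.8, -0.4, -146.7]
force: [-0.0, 0.5, -0.4]
opening: 0.0875
clock 45.225 ydot-z 95.17 turn 3.139 or -0.002 j [ 74.8  35.3 -28.9  37.7 -69.3 -69.2] tcp [0.4759 0.3491 0.0817] F [-0.   0.5 -0.4] open 0.0875
tcp in can frame mm [20.7 -0.7 21.7]
```

View pics/s13c.png

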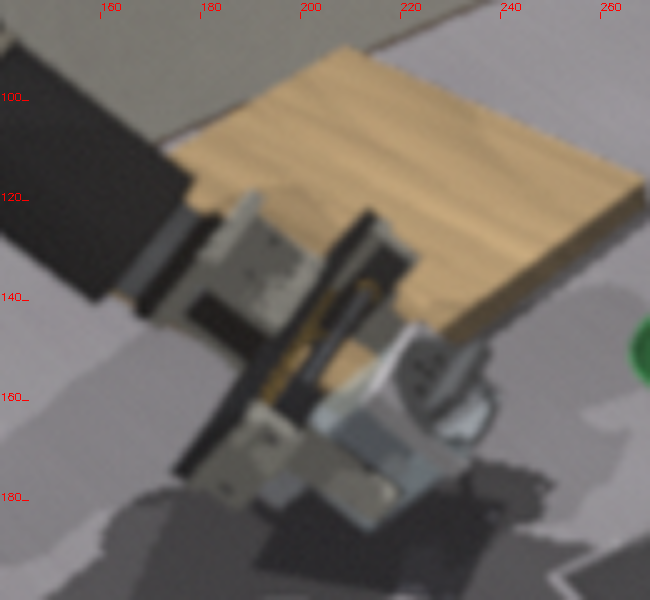

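```bash
python3 -m crank '[[[1,0,0,0,0],[1,0,0,0,0],[1,0,0,0,0],[1,0,0,0,0],[1,0,0,0,0],[1,0,0,0,0]]]'; python3 d.py 1.5708;  python3 -m crank '[[[1,0,-10,3,0],[1,0,-25,5,0],[1,0,-45,8,0],[1,0,-70,10,0],[1,0,-100,14,0],[1,0,-100,14,0]]]'; python3 d.py 1.5708; python3 - <<'E'
from h import *
snap('side','s14')
crop("pics/s14_full.png","s14c",(140,80,130,120),5)
E
```

```text
clock: 46.02
tool_pos: [0.4753, 0.3507, 0.0814]
orientation: [-39.8, -0.4, -146.5]
force: [-3.5, 4.1, 5.1]
opening: 0.0641
clock 46.025 ydot-z 95.16 turn 3.141 or -0.001 j [ 75.   35.3 -28.8  37.7 -69.3 -69.2] tcp [0.4753 0.3507 0.0814] F [-3.5  4.1  5.1] open 0.0641
tcp in can frame mm [19.7 -0.3 20.3]
clock: 46.78
tool_pos: [0.4377, 0.4093, 0.1573]
orientation: [-40.0, -0.3, -146.5]
force: [0.3, 0.1, -3.0]
opening: 0.0635
clock 46.775 ydot-z 95.02 turn 3.14 or -0.002 j [ 80.1  32.8 -19.5  32.1 -80.4 -64.5] tcp [0.4377 0.4093 0.1573] F [ 0.3  0.1 -3. ] open 0.0635
tcp in can frame mm [-83.2   1.4  24.7]
```

View pics/s14c.png

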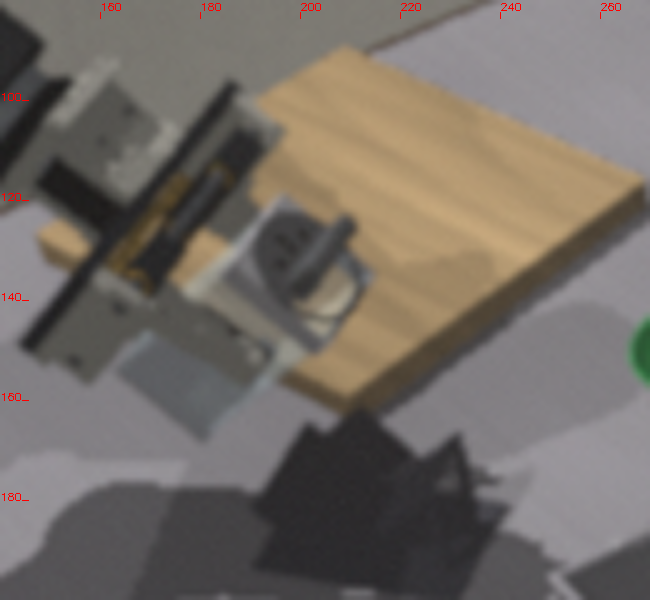

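```bash
python3 go.py .44,.41,.3 .6045,.0847,.28
```

```text
t 46.825 tcp [0.4378 0.4078 0.1562] ori [ -39.91   -0.4  -146.56] j [ 80.   32.8 -19.7  32.1 -80.3 -64.5] F [ 1.  -0.7 -3.9] open 0.0636
xaz -146.56 y [ 0.419 -0.643 -0.642]
.44,.41,.3 -> [ -2. -93. 110.] n 3.0
.6045,.0847,.28 -> [ 40. 198. 327.] n 7.0
```

```bash
python3 -m crank '[[[1,0,-35,40,0],[1,0,-65,75,0],[1,0,-80,110,-0.1],[1,20,0,190,-0.3],[1,30,60,240,-0.5],[1,40,120,290,-0.7],[1,40,170,310,-0.9],[1,40,198,327,-1.08],[1,40,198,327,-1.26],[1,40,198,327,-1.44],[1,40,198,327,-1.6],[1,40,198,327,-1.6]]]'; python3 d.py 1.5708; python3 go.py .6045,.0847,.20 .6045,.0847,.12 ; python3 - <<'E'
from h import *
snap('side','s15')
crop("pics/s15_full.png","s15c",(180,60,200,200),3)
E
```

```text
clock: 48.32
tool_pos: [0.6042, 0.0823, 0.2798]
orientation: [-92.7, -50.1, -53.5]
force: [-0.0, -0.9, -4.0]
opening: 0.0642
clock 48.325 ydot-z 95.18 turn -1.543 or 1.598 j [ 48.2  12.5 -38.5  52.9 -68.3  43. ] tcp [0.6042 0.0823 0.2798] F [-0.  -0.9 -4. ] open 0.0642
tcp in can frame mm [ 87.8 -43.5 368.9]
t 48.325 tcp [0.6042 0.0823 0.2798] ori [-92.75 -50.13 -53.54] j [ 48.2  12.5 -38.5  52.9 -68.3  43. ] F [-0.  -0.9 -4. ] open 0.0642
xaz -53.54 y [ 0.417 -0.645 -0.64 ]
.6045,.0847,.20 -> [-62.  50.   4.] n 2.0
.6045,.0847,.12 -> [-124.  101.    7.] n 3.0
```

View pics/s15c.png

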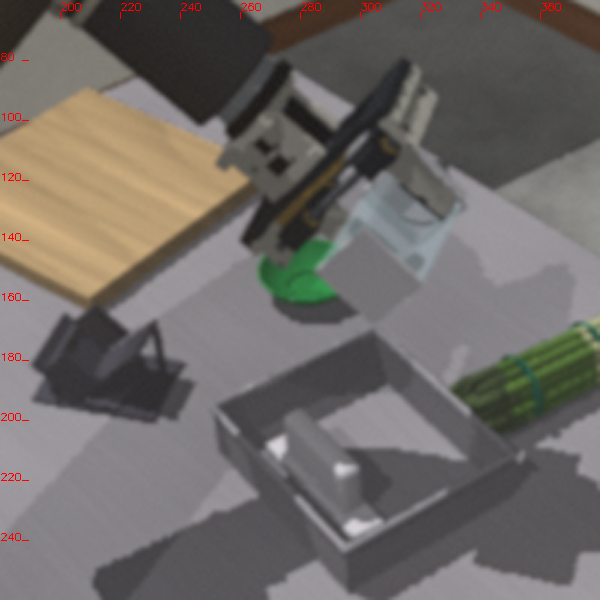

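```bash
python3 -m crank '[[[1,-40,30,2,-0.1],[1,-75,60,4,-0.25],[1,-100,80,6,-0.4],[1,-120,98,7,-0.55],[1,-130,106,8,-0.7],[1,-136,111,8,-0.88],[1,-136,111,8,-1.06],[1,-136,111,8,-1.24],[1,-136,111,8,-1.42],[1,-136,111,8,-1.55],[1,-136,111,8,-1.55],[1,-136,111,8,-1.55]]]'; python3 d.py 1.5708; python3 - <<'E'
from h import *
snap('side','s16');snap('top','t16')
crop("pics/s16_full.png","s16c",(180,60,200,200),3)
for c in("side","top"):
    print([(np.round(d['extent'],1).tolist(),round(d['confidence'],2)) for d in ctrl.find_in(c,'tablet1')])
E
```

```text
clock: 49.88
tool_pos: [0.6059, 0.0867, 0.1048]
orientation: [-140.2, 0.6, 33.6]
force: [-0.5, -0.3, -2.3]
opening: 0.0639
clock 49.875 ydot-z 95.19 turn 0.003 or -3.138 j [ 44.1  25.  -49.1  67.2 -54.9 110. ] tcp [0.6059 0.0867 0.1048] F [-0.5 -0.3 -2.3] open 0.0639
tcp in can frame mm [209.6 -39.6 243.3]
[]
[([300.3, 211.0, 10.1, 8.3], 0.6)]
```

View pics/s16c.png

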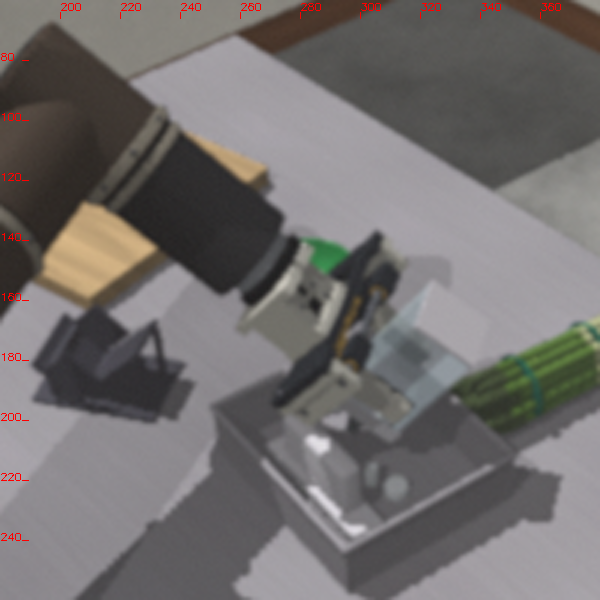

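View pics/t16_full.png

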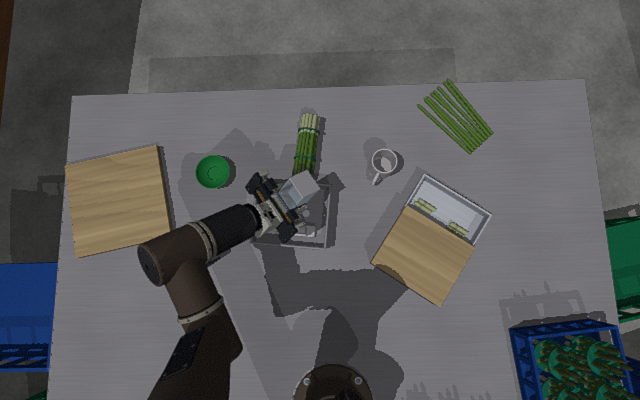

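```bash
python3 -m crank '[[[1,0,0,12,0],[1,0,0,-15,0],[1,0,0,12,0],[1,0,0,-15,0],[1,0,0,12,0],[1,12,0,-10,0],[1,-12,0,12,0],[1,12,0,-10,0],[1,0,0,12,0],[1,0,0,0,0],[1,0,0,0,0]]]'; python3 - <<'E'
from h import *
snap('side','s17');snap('top','t17')
crop("pics/s17_full.png","s17c",(250,150,120,110),6.5)
crop("pics/t17_full.png","t17c",(235,160,120,100),6.5)
E
```

```text
clock: 51.45
tool_pos: [0.6062, 0.0866, 0.1052]
orientation: [-140.2, 0.8, 33.7]
force: [-0.4, 0.8, -2.4]
opening: 0.0641
```

View pics/s17c.png

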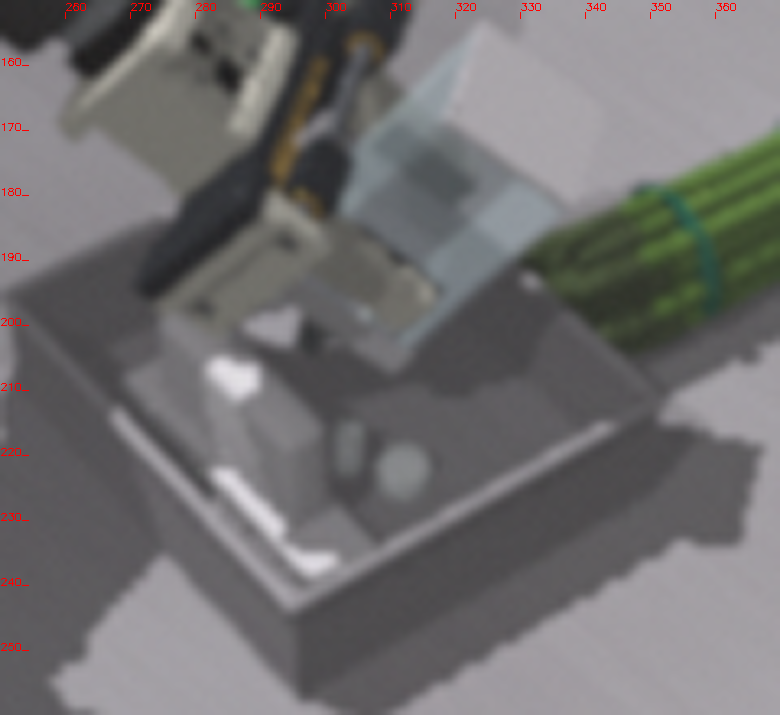

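View pics/t17c.png

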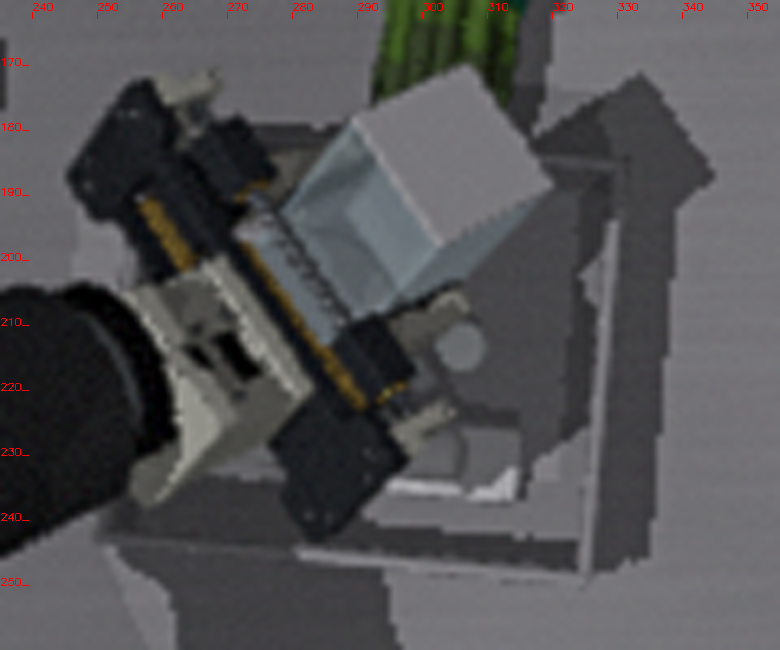

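```bash
python3 go.py .6062,.0866,.22; python3 -m crank '[[[1,0,-40,-45,0],[1,0,-74,-88,0],[1,0,-74,-70,0],[1,0,-74,-95,0],[1,0,-74,-70,0],[1,0,-74,-88,0],[1,0,-74,-88,0]]]'; python3 - <<'E'
from h import *
snap('side','s18');snap('top','t18')
crop("pics/s18_full.png","s18c",(240,100,120,150),4)
crop("pics/t18_full.png","t18c",(235,150,120,110),6)
for c in("side","top"):
    print([(np.round(d['extent'],1).tolist(),round(d['confidence'],2)) for d in ctrl.find_in(c,'tablet1')])
E
```

```text
t 51.55 tcp [0.6061 0.0867 0.105 ] ori [-140.18    0.77   33.7 ] j [ 44.1  25.  -49.1  67.2 -54.9 110.3] F [ 0.4  0.  -3.2] open 0.064
xaz 33.7 y [ 0.419 -0.644 -0.64 ]
.6062,.0866,.22 -> [ -2. -74. -88.] n 2.0
clock: 52.42
tool_pos: [0.6073, 0.0874, 0.2202]
orientation: [-140.2, 0.8, 33.7]
force: [0.5, 0.5, -2.6]
opening: 0.0637
[([307.3, 216.9, 10.0, 9.5], 0.38), ([296.8, 184.5, 4.4, 9.8], 0.35)]
[]
```

View pics/s18c.png

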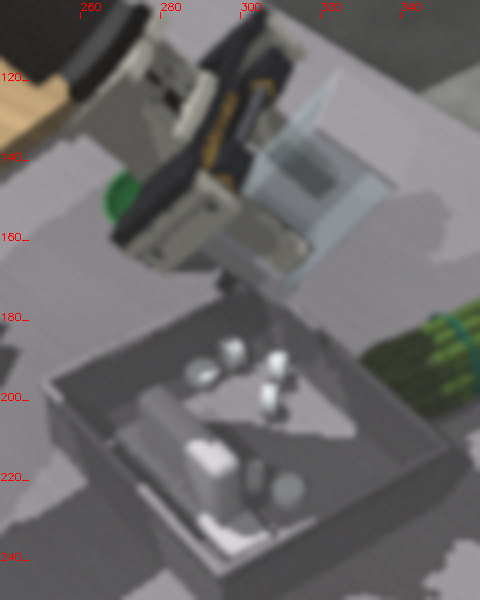

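View pics/t18c.png

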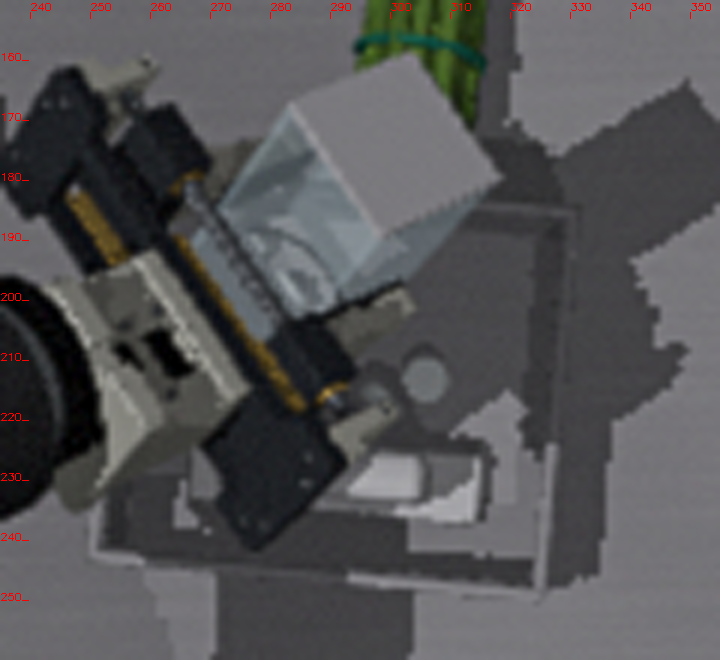

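```bash
python3 d.py -1.5708 -90,0,30 ; python3 go.py .44,.41,.3
```

```text
clock 52.625 ydot-z 95.18 turn -3.134 or 0.007 j [ 47.4  16.5 -42.3  56.4 -63.3 125.2] tcp [0.607  0.0877 0.2197] F [-0.  -0.1 -3.5] open 0.0642
tcp in can frame mm [128.2 -38.2 324.3]
-90,0,30 -> [  37. -244.  273.]
t 52.625 tcp [0.607  0.0877 0.2197] ori [-140.18    0.8    33.69] j [ 47.4  16.5 -42.3  56.4 -63.3 125.2] F [-0.  -0.1 -3.5] open 0.0642
xaz 33.69 y [ 0.419 -0.644 -0.64 ]
.44,.41,.3 -> [  39. -329.  169.] n 6.0
```

```bash
python3 -m crank '[[[1,5,-50,0,0.15],[1,10,-110,30,0.3],[1,20,-160,60,0.48],[1,25,-210,90,0.66],[1,30,-260,120,0.84],[1,39,-329,169,1.02],[1,39,-329,169,1.2],[1,39,-329,169,1.38],[1,39,-329,169,1.56],[1,39,-329,169,1.74],[1,39,-329,169,1.92],[1,39,-329,169,2.1]]]';python3 d.py -1.5708 ; python3 -m crank '[[[1,0,0,0,0.18],[1,0,0,0,0.36],[1,0,0,0,0.54],[1,0,0,0,0.72],[1,0,0,0,0.9],[1,0,0,0,1.049],[1,0,0,0,1.049],[1,0,0,0,1.049]]]'; python3 d.py -1.5708 -130,0,45 -85,0,30 19,0,21; python3 - <<'E'
from h import *
snap('side','s19');snap('top','t19')
crop("pics/s19_full.png","s19c",(130,60,220,190),3.5)
crop("pics/t19_full.png","t19c",(235,150,120,110),6)
for c in("side","top"):
    print([(np.round(d['extent'],1).tolist(),round(d['confidence'],2)) for d in ctrl.find_in(c,'tablet1')])
E
```

```text
clock: 54.12
tool_pos: [0.44, 0.4104, 0.2997]
orientation: [-59.4, -41.9, -98.6]
force: [0.5, -0.3, -2.9]
opening: 0.0638
clock 54.125 ydot-z 95.2 turn 1.043 or -2.098 j [ 79.9  25.8 -11.2  31.7 -93.6   3.5] tcp [0.44   0.4104 0.2997] F [ 0.5 -0.3 -2.9] open 0.0638
tcp in can frame mm [-183.6    3.8  125.7]
clock: 55.12
tool_pos: [0.4401, 0.4104, 0.2999]
orientation: [-39.8, -0.6, -146.5]
force: [-0.0, 0.6, -3.2]
opening: 0.0641
clock 55.125 ydot-z 95.19 turn 0.004 or -3.138 j [ 79.9  25.8 -11.2  31.7 -93.6 -56. ] tcp [0.4401 0.4104 0.2999] F [-0.   0.6 -3.2] open 0.0641
tcp in can frame mm [-183.7    3.9  125.9]
-130,0,45 -> [  3.  46. -85.]
-85,0,30 -> [   2.   90. -104.]
19,0,21 -> [   1.  192. -123.]
[([288.5, 186.0, 6.0, 10.0], 0.54), ([297.3, 182.1, 5.6, 11.7], 0.51)]
[]
```

View pics/s19c.png

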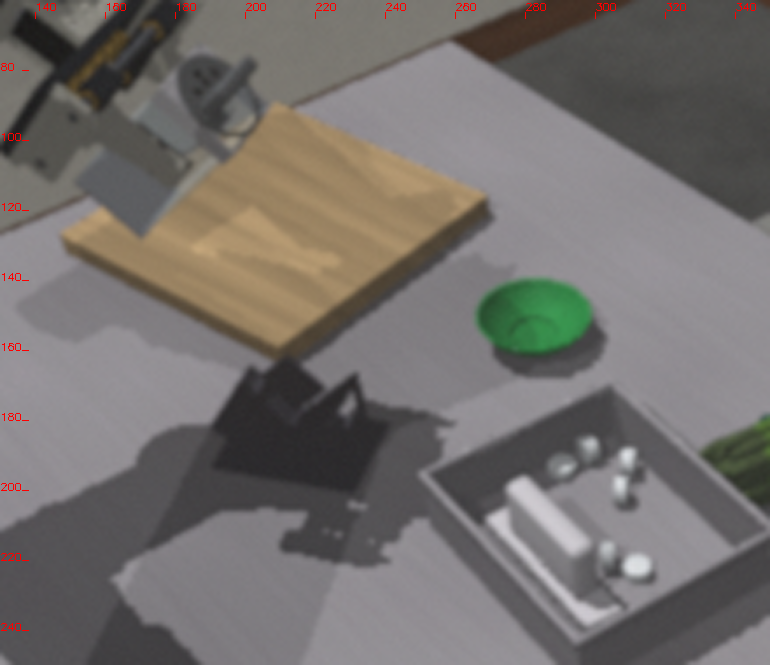

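View pics/t19c.png

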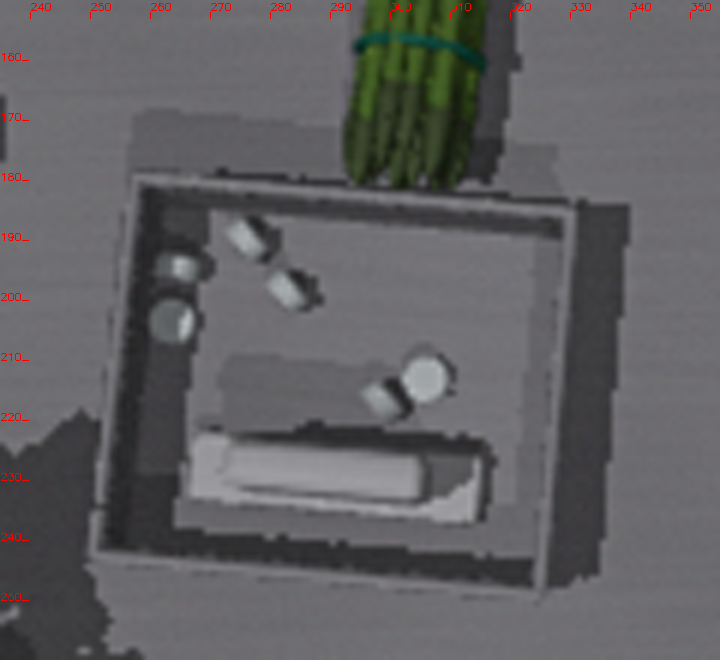

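```bash
python3 -m crank '[[[1,1,25,-50,0.004],[1,2,60,-90,0.004],[1,2,88,-102,0.004],[1,2,88,-102,0.004],[1,2,88,-102,0.004]]]';python3 d.py -1.5708 -40,0,25 0,0,23 19.7,-.3,20.5
```

```text
clock: 55.95
tool_pos: [0.4391, 0.4078, 0.1668]
orientation: [-39.9, -0.2, -146.7]
force: [-0.2, 0.6, -1.2]
opening: 0.0638
clock 55.95 ydot-z 95.14 turn -0.004 or 3.137 j [ 79.9  32.2 -19.2  32.1 -81.3 -64.1] tcp [0.4391 0.4078 0.1668] F [-0.2  0.6 -1.2] open 0.0638
tcp in can frame mm [-88.5   1.6  32.8]
-40,0,25 -> [  1.  48. -12.]
0,0,23 -> [  1.  87. -18.]
19.7,-.3,20.5 -> [  1. 107. -22.]
```

```bash
python3 -m crank '[[[1,1,20,-6,-0.004],[1,1,48,-11,-0.004],[1,2,70,-15,-0.004],[1,2,85,-17,-0.004],[1,2,95,-19,-0.004],[1,2,102,-20,-0.004],[1,2,107,-21,-0.004],[1,2,107,-22,-0.004],[1,2,107,-22,-0.004]]]';python3 d.py -1.5708 19.7,-.3,20.5; python3 - <<'E'
from h import *
snap('side','s20')
crop("pics/s20_full.png","s20c",(140,80,130,120),5)
E
```

```text
clock: 57.08
tool_pos: [0.4743, 0.3498, 0.0815]
orientation: [-39.8, -0.4, -146.5]
force: [-3.5, 3.2, 5.7]
opening: 0.0636
clock 57.075 ydot-z 95.21 turn -0.0 or 3.141 j [ 75.1  35.2 -29.   37.7 -69.3 -69.3] tcp [0.4743 0.3498 0.0815] F [-3.5  3.2  5.7] open 0.0636
tcp in can frame mm [19.8 -1.6 20.5]
19.7,-.3,20.5 -> [-1. -0.  0.]
```

View pics/s20c.png

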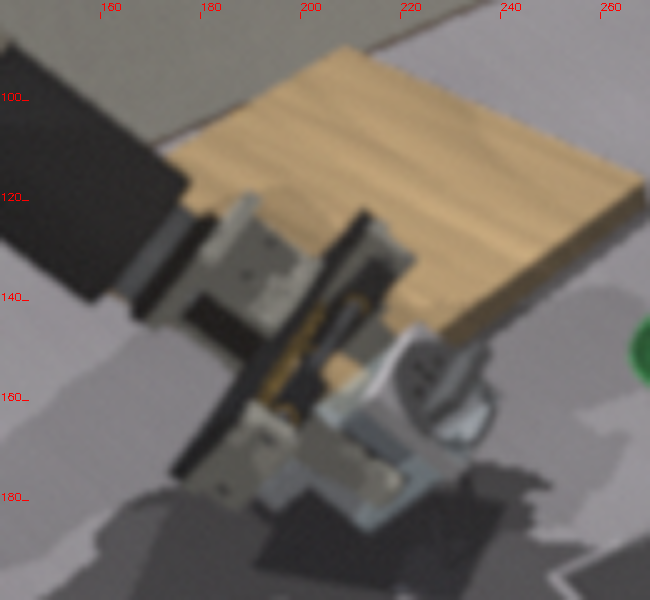

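```bash
python3 -m crank '[[[1,-1,0,0,0],[0,-1,0,0,0],[-0.6,-1,0,0,0],[-1,-1,0,0,0],[-1,-1,0,0,0],[-1,-1,0,0,0],[-1,-1,-40,0,0],[-1,-1,-90,0,0],[-1,-1,-140,0,0],[-1,-1,-200,0,0],[-1,-1,-200,0,0]]]';python3 d.py -1.5708; python3 - <<'E'
from h import *
snap('side','s21'); snap('top','t21')
crop("pics/t21_full.png","t21c",(165,215,80,70),8)
crop("pics/s21_full.png","s21c",(180,130,80,75),8)
E
```

```text
clock: 58.5
tool_pos: [0.3901, 0.4819, 0.2104]
orientation: [-40.0, -0.2, -146.4]
force: [0.8, 0.1, -1.6]
opening: 0.0874
clock 58.5 ydot-z 94.96 turn -0.001 or 3.141 j [ 85.2  33.9  -8.3  28.3 -90.7 -62.4] tcp [0.3901 0.4819 0.2104] F [ 0.8  0.1 -1.6] open 0.0874
tcp in can frame mm [-182.1    2.5    0.9]
```

View pics/s21c.png

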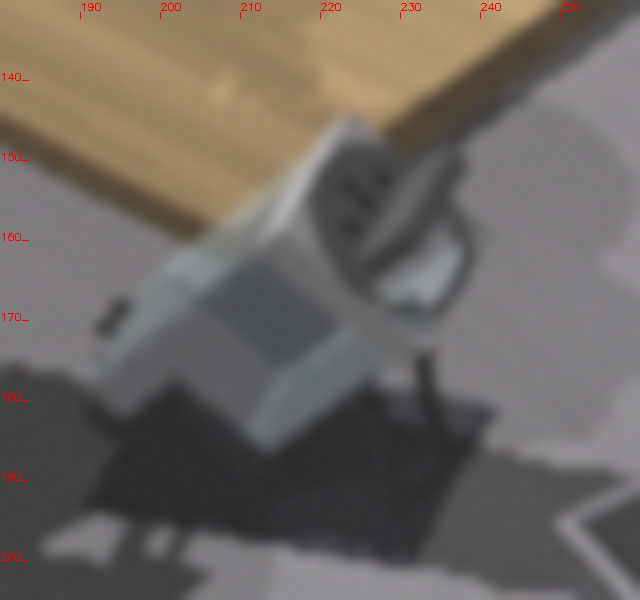

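View pics/t21c.png

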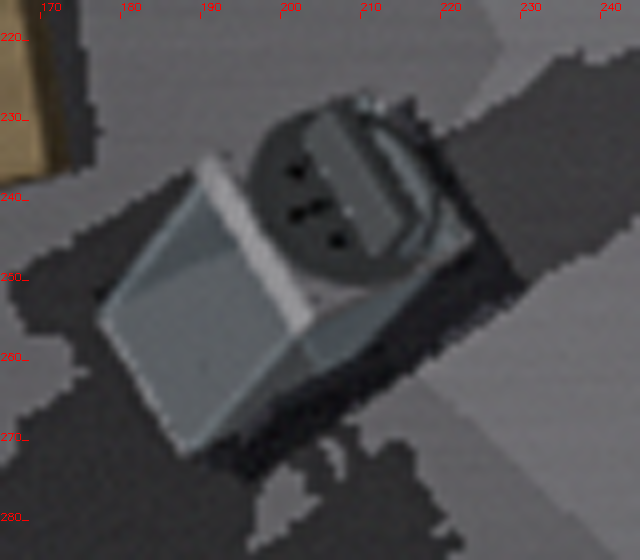

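```bash
python3 go.py .3,.6,.45 .05,.65,.5 -.45,.47,.46
```

```text
t 58.6 tcp [0.3908 0.4779 0.2077] ori [ -39.83   -0.5  -146.54] j [ 85.   34.   -8.7  28.2 -90.6 -62.4] F [ 0.8 -0.3  0.2] open 0.0875
xaz -146.54 y [ 0.419 -0.644 -0.64 ]
.3,.6,.45 -> [  11. -272.   89.] n 5.0
.05,.65,.5 -> [ 192. -441.   11.] n 8.0
-.45,.47,.46 -> [ 708. -509. -104.] n 15.0
```

```bash
python3 -m crank '[[[-1,3,-60,20,0],[-1,6,-120,40,0],[-1,11,-180,60,0],[-1,11,-240,80,0],[-1,60,-320,60,0],[-1,100,-360,40,0],[-1,150,-410,20,0],[-1,192,-441,11,0],[-1,192,-441,11,0]]]'; python3 go.py -.2,.58,.46 -.45,.47,.46
```

```text
clock: 59.72
tool_pos: [0.048, 0.6506, 0.4996]
orientation: [-39.7, -0.5, -146.5]
force: [-0.1, 0.1, -0.2]
opening: 0.0877
t 59.725 tcp [0.048  0.6506 0.4996] ori [ -39.67   -0.53 -146.49] j [ 108.6   45.8   53.1   19.6 -145.1  -63.7] F [-0.1  0.1 -0.2] open 0.0877
xaz -146.49 y [ 0.42  -0.645 -0.638]
-.2,.58,.46 -> [245. -33. -82.] n 5.0
-.45,.47,.46 -> [ 515.  -67. -113.] n 9.0
```

```bash
python3 -m crank '[[[-1,60,-8,-20,0],[-1,122,-16,-41,0],[-1,184,-25,-60,0],[-1,245,-25,-82,0],[-1,300,-20,-90,0],[-1,350,-20,-95,0],[-1,400,-20,-100,0]]]'; python3 go.py -.42,.44,.42 
```

```text
clock: 60.6
tool_pos: [-0.3286, 0.4947, 0.4386]
orientation: [-39.6, -0.5, -146.6]
force: [0.1, 0.9, -0.6]
opening: 0.0875
t 60.6 tcp [-0.3286  0.4947  0.4386] ori [ -39.63   -0.46 -146.63] j [ 135.2   41.6   53.1  -18.9 -149.8 -113.8] F [ 0.1  0.9 -0.6] open 0.0875
xaz -146.63 y [ 0.419 -0.646 -0.638]
-.42,.44,.42 -> [106.   9. -18.] n 2.0
```

```bash
python3 -m crank '[[[-1,13,1,-2,-0.18],[-1,26,2,-4,-0.36],[-1,40,4,-6,-0.54],[-1,52,5,-9,-0.72],[-1,65,6,-11,-0.9],[-1,80,7,-13,-1.08],[-1,95,8,-16,-1.26],[-1,106,9,-18,-1.44]]]'; python3 - <<'E'
from h import *
o=ctrl.get_obs(); r=rot(o['orientation']); print(o['tool_pos'],o['joint_pos'].round(1),r[:,1])
for az in (114,124,134):
    for el in (0,30): 
        a,e=np.radians(az),np.radians(el); v=np.array([np.cos(a)*np.cos(e),np.sin(a)*np.cos(e),np.sin(e)]); print(az,el,(v@r*500).round(0))
E
```

```text
clock: 61.6
tool_pos: [-0.4187, 0.4411, 0.4197]
orientation: [-82.1, -49.9, -67.3]
force: [-0.3, 1.2, -0.6]
opening: 0.0874
[-0.41868068  0.44110463  0.41972785] [ 141.    42.7   56.1  -27.9 -149.3  -42.8] [ 0.41913593 -0.64614348 -0.63782731]
114 0 [-322. -380.   41.]
114 30 [ -87. -489.   58.]
124 0 [-316. -385.  -45.]
124 30 [ -82. -493.  -17.]
134 0 [-300. -378. -131.]
134 30 [ -69. -487.  -91.]
```

```bash
python3 -m crank '[[[-1,-20,-30,-2,0],[-1,-40,-55,-4,0],[-1,-60,-90,-6,0]]]'|grep -E "orient|pos"; python3 -m crank '[[[-1,-150,-460,-30,0]]]'|grep -E "orient|pos"; python3 -m crank '[[[-1,-150,-460,-30,0]]]'|grep -E "orient|pos"; python3 -m crank '[[[-1,-150,-460,-30,0]]]'|grep -E "orient|pos"; python3 -m crank '[[[-1,-150,-460,-30,0]]]'|grep -E "orient|pos"; python3 go.py
```

```text
tool_pos: [-0.4427, 0.4966, 0.4027]
orientation: [-81.9, -48.9, -67.6]
tool_pos: [-0.4408, 0.5052, 0.3993]
orientation: [-82.2, -47.6, -67.4]
tool_pos: [-0.4387, 0.5132, 0.3979]
orientation: [-82.4, -46.3, -67.1]
tool_pos: [-0.4369, 0.5206, 0.3971]
orientation: [-82.6, -44.9, -66.8]
tool_pos: [-0.4356, 0.5273, 0.3978]
orientation: [-82.8, -43.4, -66.5]
t 62.475 tcp [-0.4356  0.5273  0.3978] ori [-82.82 -43.42 -66.46] j [ 138.8   51.2   71.6  -22.  -151.5  -37.9] F [0.2 0.8 0.1] open 0.0877
xaz -66.46 y [ 0.387 -0.575 -0.721]
```

```bash
python3 -m crank '[[[-1,-160,-440,-170,0]]]'|grep -E "orient|pos"; python3 -m crank '[[[-1,-160,-440,-170,0]]]'|grep -E "orient"; python3 -m crank '[[[-1,-160,-440,-170,0]]]'|grep -E "orient"; python3 -m crank '[[[-1,-160,-440,-170,0]]]'|grep -E "orient"; python3 -m crank '[[[-1,-160,-440,-170,0]]]'|grep -E "orient"; python3 -m crank '[[[-1,-160,-440,-170,0]]]'|grep -E "orient|pos"; python3 - <<'E'
from h import *
o=ctrl.get_obs(); r=rot(o['orientation']); print(o['tool_pos'],o['joint_pos'].round(1),r[:,1])
for az in (124,144):
    for el in (0,30): 
        a,e=np.radians(az),np.radians(el); v=np.array([np.cos(a)*np.cos(e),np.sin(a)*np.cos(e),np.sin(e)]); print(az,el,(v@r*500).round(0))
E
```

```text
tool_pos: [-0.4478, 0.5247, 0.3953]
orientation: [-83.0, -41.9, -66.3]
orientation: [-83.3, -40.5, -65.9]
orientation: [-83.6, -39.0, -65.6]
orientation: [-83.9, -37.5, -65.4]
orientation: [-84.2, -35.9, -65.2]
tool_pos: [-0.5038, 0.5083, 0.3965]
orientation: [-84.6, -34.3, -65.1]
[-0.50376982  0.5082553   0.39647539] [ 143.7   49.5   71.7  -18.6 -143.9  -39. ] [ 0.32163693 -0.46971715 -0.82214079]
124 0 [-408. -285.  -52.]
124 30 [-212. -452.  -26.]
144 0 [-361. -268. -219.]
144 30 [-172. -438. -170.]
```

```bash
python3 -m crank '[[[-1,-260,-400,-110,0]]]'|grep -E "orient|pos"; python3 -m crank '[[[-1,-260,-400,-110,0]]]'|grep -E "orient"; python3 -m crank '[[[-1,-260,-400,-110,0]]]'|grep -E "orient"; python3 -m crank '[[[-1,-280,-380,-110,0]]]'|grep -E "orient"; python3 -m crank '[[[-1,-280,-380,-110,0]]]'|grep -E "orient"; python3 -m crank '[[[-1,-300,-360,-110,0]]]'|grep -E "orient"; python3 -m crank '[[[-1,-320,-340,-110,0]]]'|grep -E "orient"; python3 -m crank '[[[-1,-340,-300,-110,0]]]'|grep -E "orient|pos"; python3 - <<'E'
from h import *
o=ctrl.get_obs(); r=rot(o['orientation']); print(o['tool_pos'],o['joint_pos'].round(1),r[:,1])
for az in (124,144):
    for el in (0,30): 
        a,e=np.radians(az),np.radians(el); v=np.array([np.cos(a)*np.cos(e),np.sin(a)*np.cos(e),np.sin(e)]); print(az,el,(v@r*500).round(0))
E
```

```text
tool_pos: [-0.5103, 0.5158, 0.3916]
orientation: [-85.1, -32.5, -64.8]
orientation: [-85.4, -31.0, -64.7]
orientation: [-85.8, -29.2, -64.6]
orientation: [-86.2, -27.3, -64.5]
orientation: [-86.6, -25.4, -64.3]
orientation: [-87.0, -23.4, -64.2]
orientation: [-87.5, -21.4, -64.1]
tool_pos: [-0.5587, 0.5757, 0.3657]
orientation: [-87.9, -19.4, -64.0]
[-0.55870953  0.57569668  0.36567441] [ 144.3   50.4   71.7   -9.3 -129.1  -32.7] [ 0.17874209 -0.28179451 -0.94267869]
124 0 [-467. -167.  -63.]
124 30 [-322. -380.  -46.]
144 0 [-417. -155. -229.]
144 30 [-278. -370. -190.]
```

```bash
python3 -m crank '[[[-1,-390,-280,-60,0]]]'|grep -E "orient|pos"; python3 -m crank '[[[-1,-390,-280,-60,0]]]'|grep -E "orient"; python3 -m crank '[[[-1,-390,-260,-60,0]]]'|grep -E "orient"; python3 -m crank '[[[-1,-400,-240,-60,0]]]'|grep -E "orient"; python3 -m crank '[[[-1,-400,-220,-60,0]]]'|grep -E "orient"; python3 -m crank '[[[-1,-400,-200,-60,0]]]'|grep -E "orient"; python3 -m crank '[[[-1,-420,-180,-60,0]]]'|grep -E "orient"; python3 -m crank '[[[-1,-420,-150,-60,0]]]'|grep -E "orient|pos"; python3 - <<'E'
from h import *
o=ctrl.get_obs(); r=rot(o['orientation']); print(o['tool_pos'],o['joint_pos'].round(1),r[:,1])
for az in (124,144):
    for el in (0,30): 
        a,e=np.radians(az),np.radians(el); v=np.array([np.cos(a)*np.cos(e),np.sin(a)*np.cos(e),np.sin(e)]); print(az,el,(v@r*500).round(0))
E
```

```text
tool_pos: [-0.5637, 0.593, 0.3573]
orientation: [-88.3, -17.3, -63.9]
orientation: [-88.6, -15.2, -63.8]
orientation: [-89.0, -13.0, -63.8]
orientation: [-89.4, -10.8, -63.8]
orientation: [-89.7, -8.5, -63.7]
orientation: [-90.1, -6.2, -63.7]
orientation: [-90.4, -3.8, -63.8]
tool_pos: [-0.604, 0.7154, 0.3215]
orientation: [-90.8, -1.4, -63.8]
[-0.60395991  0.71541441  0.32150379] [ 141.5   53.3   71.7   -1.3 -109.2  -25.7] [-0.00125121 -0.02710962 -0.99963168]
124 0 [-495.  -11.  -68.]
124 30 [-423. -259.  -62.]
144 0 [-442.   -7. -233.]
144 30 [-377. -256. -205.]
```

```bash
python3 -m crank '[[[-1,-450,-150,-60,0]]]'|grep -E "orient|pos"; python3 -m crank '[[[-1,-450,-150,-60,0]]]'|grep -E "orient"; python3 -m crank '[[[-1,-450,-120,-60,0]]]'|grep -E "orient"; python3 -m crank '[[[-1,-450,-100,-60,0]]]'|grep -E "orient"; python3 -m crank '[[[-1,-450,-80,-60,0]]]'|grep -E "orient"; python3 -m crank '[[[-1,-450,-60,-60,0]]]'|grep -E "orient"; python3 -m crank '[[[-1,-450,-40,-60,0]]]'|grep -E "orient"; python3 -m crank '[[[-1,-450,-20,-60,0]]]'|grep -E "orient|pos"; python3 - <<'E'
from h import *
o=ctrl.get_obs(); r=rot(o['orientation']); print(o['tool_pos'],o['joint_pos'].round(1),r[:,1])
for az in (124,144):
    for el in (0,30): 
        a,e=np.radians(az),np.radians(el); v=np.array([np.cos(a)*np.cos(e),np.sin(a)*np.cos(e),np.sin(e)]); print(az,el,(v@r*500).round(0))
E
```

```text
tool_pos: [-0.6111, 0.7338, 0.3174]
orientation: [-91.1, 1.1, -63.8]
orientation: [-91.4, 3.5, -63.9]
orientation: [-91.7, 6.1, -63.9]
orientation: [-92.0, 8.6, -64.0]
orientation: [-92.3, 11.2, -64.1]
orientation: [-92.7, 13.8, -64.2]
orientation: [-93.0, 16.4, -64.4]
tool_pos: [-0.6656, 0.8588, 0.3145]
orientation: [-93.3, 19.0, -64.5]
[-0.66558839  0.85879559  0.31452839] [139.5  56.2  71.6   4.6 -86.7 -23. ] [-0.19148868  0.26830754 -0.94410971]
124 0 [-468.  165.  -65.]
124 30 [-486.  -93.  -70.]
144 0 [-416.  156. -230.]
144 30 [-441. -101. -213.]
```

```bash
python3 -m crank '[[[-1,-470,50,-65,0]]]'|grep -E "orient|pos"; python3 -m crank '[[[-1,-470,50,-65,0]]]'|grep -E "orient"; python3 -m crank '[[[-1,-460,80,-65,0]]]'|grep -E "orient"; python3 -m crank '[[[-1,-460,80,-65,0]]]'|grep -E "orient"; python3 -m crank '[[[-1,-460,100,-65,0]]]'|grep -E "orient"; python3 -m crank '[[[-1,-460,100,-65,0]]]'|grep -E "orient"; python3 -m crank '[[[-1,-440,120,-65,0]]]'|grep -E "orient"; python3 -m crank '[[[-1,-440,120,-65,0]]]'|grep -E "orient"; python3 -m crank '[[[-1,-440,130,-65,0]]]'|grep -E "orient|pos"; python3 d.py 3.12
```

```text
tool_pos: [-0.6757, 0.8783, 0.3111]
orientation: [-93.6, 21.6, -64.7]
orientation: [-93.9, 24.1, -64.9]
orientation: [-94.3, 26.7, -65.1]
orientation: [-94.6, 29.3, -65.3]
orientation: [-95.0, 31.9, -65.5]
orientation: [-95.3, 34.5, -65.8]
orientation: [-95.7, 37.2, -66.1]
orientation: [-96.1, 39.7, -66.5]
tool_pos: [-0.7449, 1.0058, 0.3291]
orientation: [-96.6, 42.3, -66.8]
clock 67.35 ydot-z 2.43 turn 3.024 or -0.117 j [138.3  61.5  71.6  12.1 -59.  -25. ] tcp [-0.7449  1.0058  0.3291] F [0.3 0.3 0.4] open 0.0877
tcp in can frame mm [-1021.9  -645.5  -671. ]
```

```bash
python3 -m crank '[[[-1,-440,130,-65,0]]]'|grep -E "orient|pos"; python3 d.py 3.12;  python3 -m crank '[[[-1,150,-50,0,0],[-1,150,-50,0,0],[-1,150,-50,0,0]]]'|grep -E "orient|pos"; python3 d.py 3.12; python3 go.py -.35,.68,.45 .1,.72,.45 
```

```text
tool_pos: [-0.7512, 1.0175, 0.3393]
orientation: [-97.0, 44.8, -67.3]
clock 67.475 ydot-z 0.97 turn 3.024 or -0.117 j [138.2  61.8  71.6  13.2 -56.4 -25.5] tcp [-0.7512  1.0175  0.3393] F [-0.6 -0.9 -0.1] open 0.0875
tcp in can frame mm [-1038.5  -644.2  -673.3]
tool_pos: [-0.7104, 0.9321, 0.2931]
orientation: [-96.9, 45.0, -67.4]
clock 67.85 ydot-z 1.24 turn 3.023 or -0.119 j [139.8  44.5  26.   25.4 -29.9 -41.8] tcp [-0.7104  0.9321  0.2931] F [-1.5  0.8  1.5] open 0.0882
tcp in can frame mm [-939.6 -658.2 -639.7]
t 67.85 tcp [-0.7104  0.9321  0.2931] ori [-96.9   44.96 -67.39] j [139.8  44.5  26.   25.4 -29.9 -41.8] F [-1.5  0.8  1.5] open 0.0882
xaz -67.39 y [-0.381  0.601 -0.702]
-.35,.68,.45 -> [ 152. -399.  189.] n 8.0
.1,.72,.45 -> [ 248. -546.  605.] n 14.0
```

```bash
python3 -m crank '[[[-1,152,-399,189,0],[-1,152,-399,189,0],[-1,152,-399,189,0],[-1,152,-399,189,0],[-1,152,-399,189,0],[-1,152,-399,189,0],[-1,152,-399,189,0],[-1,152,-399,189,0],[-1,180,-440,300,0],[-1,200,-470,370,0],[-1,210,-480,430,0],[-1,220,-500,490,0]]]'; python3 d.py 3.12; python3 go.py .1,.72,.45 .49,.32,.38
```

```text
clock: 69.35
tool_pos: [-0.1007, 0.7027, 0.45]
orientation: [-96.8, 45.0, -67.3]
force: [0.8, 0.5, -1.5]
opening: 0.088
clock 69.35 ydot-z 1.32 turn 3.024 or -0.118 j [107.6  -1.8  -6.  -15.5 -42.4  15.2] tcp [-0.1007  0.7027  0.45  ] F [ 0.8  0.5 -1.5] open 0.088
tcp in can frame mm [-675.  -280.9 -153.2]
t 69.35 tcp [-0.1007  0.7027  0.45  ] ori [-96.8   45.04 -67.31] j [107.6  -1.8  -6.  -15.5 -42.4  15.2] F [ 0.8  0.5 -1.5] open 0.088
xaz -67.31 y [-0.38   0.603 -0.702]
.1,.72,.45 -> [ 43. -66. 185.] n 4.0
.49,.32,.38 -> [ 460. -406.  352.] n 12.0
```

```bash
python3 -m crank '[[[-1,20,-30,90,0],[-1,43,-66,150,0],[-1,90,-110,200,0],[-1,140,-160,230,0],[-1,190,-200,250,0],[-1,240,-240,270,0],[-1,290,-280,290,0],[-1,340,-310,310,-0.05],[-1,390,-350,330,-0.1],[-1,430,-380,340,-0.118],[-1,460,-406,352,-0.118],[-1,460,-406,352,-0.118]]]'; python3 d.py 3.12 0,0,200; python3 - <<'E'
from h import *
snap('side','s22')
crop("pics/s22_full.png","s22c",(180,130,80,75),8)
E
```

```text
clock: 70.85
tool_pos: [0.4901, 0.3173, 0.3795]
orientation: [-90.0, 45.2, -57.9]
force: [0.5, 1.0, 0.3]
opening: 0.0873
clock 70.85 ydot-z 1.37 turn 3.14 or -0.002 j [ 20.4  15.4  15.7 -44.7 -98.4  98.1] tcp [0.4901 0.3173 0.3795] F [0.5 1.  0.3] open 0.0873
tcp in can frame mm [-165.7   -6.7  256.5]
0,0,200 -> [166.  56.   9.]
```

View pics/s22_full.png

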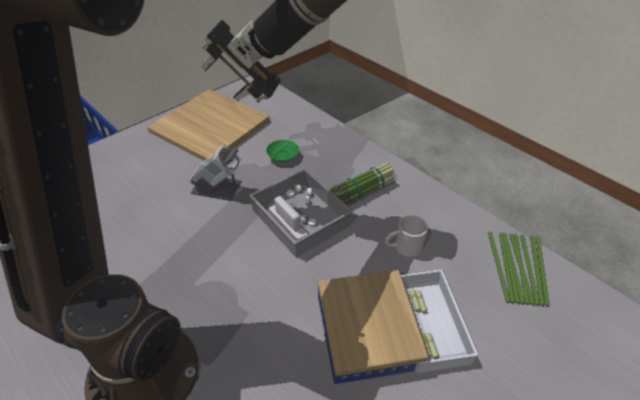

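```bash
python3 -m crank '[[[-1,60,10,3,0],[-1,110,30,6,0],[-1,150,50,9,0],[0,166,56,9,0],[0,166,56,9,0],[0,166,56,9,0]]]'; python3 d.py 3.12 0,0,76.5
```

```text
clock: 71.65
tool_pos: [0.5373, 0.2592, 0.2246]
orientation: [-89.8, 45.2, -57.7]
force: [0.2, 0.0, -0.1]
opening: 0.0632
clock 71.65 ydot-z 1.38 turn -3.141 or 0.001 j [ 14.7  25.2   9.2 -42.6 -90.6 113.6] tcp [0.5373 0.2592 0.2246] F [ 0.2  0.  -0.1] open 0.0632
tcp in can frame mm [ -3.4   0.  199.7]
0,0,76.5 -> [  4. 123.  -3.]
```

```bash
python3 -m crank '[[[0,4,40,-1,0],[0,4,80,-2,0],[0,4,105,-3,0],[0,4,118,-3,0],[0,4,123,-3,0],[0,4,123,-3,0]]]'; python3 d.py 3.12 0,0,76.5;  python3 - <<'E'
from h import *
snap('side','s23')
crop("pics/s23_full.png","s23c",(170,80,140,130),4.5)
E
```

```text
clock: 72.4
tool_pos: [0.4896, 0.3287, 0.134]
orientation: [-90.0, 45.2, -57.8]
force: [1.0, 1.0, -0.6]
opening: 0.0436
clock 72.4 ydot-z 1.33 turn 3.141 or -0.001 j [ 21.2  27.3   0.2 -45.4 -78.4 116.9] tcp [0.4896 0.3287 0.134 ] F [ 1.   1.  -0.6] open 0.0436
tcp in can frame mm [ 1.1 -0.7 76. ]
0,0,76.5 -> [-1. -0.  1.]
```

View pics/s23c.png

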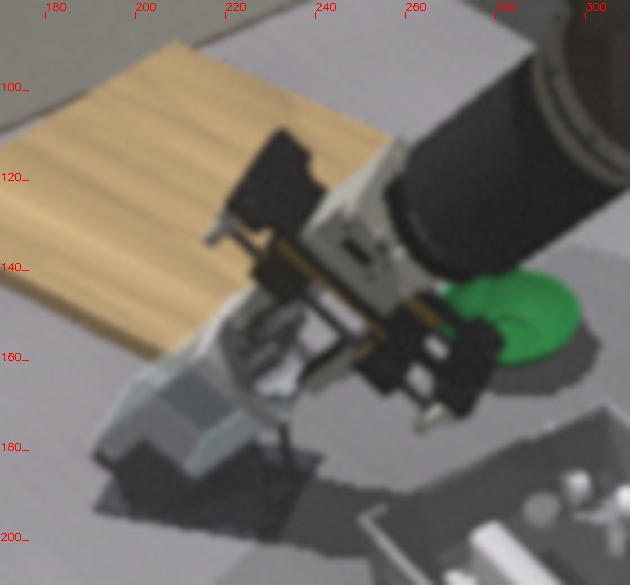

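```bash
python3 -m crank '[[[1,-1,0,0,0],[1,-1,0,0,0],[1,-1,0,0,0],[1,-1,0,0,0],[1,-1,0,0,0],[1,-1,0,0,0.15],[1,-1,0,0,0.3],[1,-1,0,0,0.45],[1,-1,0,0,0.6],[1,-1,0,0,0.75],[1,-1,0,0,0.9],[1,-1,0,0,1.05]]]'; python3 d.py 2.07; python3 -m crank '[[[1,0,0,0,0.15],[1,0,0,0,0.3],[1,0,0,0,0.45],[1,0,0,0,0.6],[1,0,0,0,0.75],[1,0,0,0,0.9],[1,0,0,0,1.05],[1,0,0,0,1.2],[1,0,0,0,1.35],[1,0,0,0,1.5],[1,0,0,0,1.5]]]'; python3 d.py 0.57;  python3 - <<'E'
from h import *
snap('side','s24')
crop("pics/s24_full.png","s24c",(170,80,140,130),4.5)
E
```

```text
clock: 73.95
tool_pos: [0.4887, 0.3292, 0.1339]
orientation: [-131.3, 20.5, -126.1]
force: [0.7, -0.3, 1.2]
opening: 0.0117
clock 73.95 ydot-z 1.27 turn 3.135 or -0.007 j [ 21.3  27.3   0.1 -45.4 -78.3  56.4] tcp [0.4887 0.3292 0.1339] F [ 0.7 -0.3  1.2] open 0.0117
tcp in can frame mm [ 0.5 -1.2 75.3]
clock: 75.32
tool_pos: [0.4884, 0.329, 0.1339]
orientation: [-119.3, -36.2, 165.9]
force: [-1.2, -1.3, 2.9]
opening: 0.012
clock 75.325 ydot-z 1.24 turn 3.141 or -0.001 j [ 21.3  27.3   0.1 -45.4 -78.4 -29.2] tcp [0.4884 0.329  0.1339] F [-1.2 -1.3  2.9] open 0.012
tcp in can frame mm [ 0.5 -1.5 75.3]
```

View pics/s24c.png

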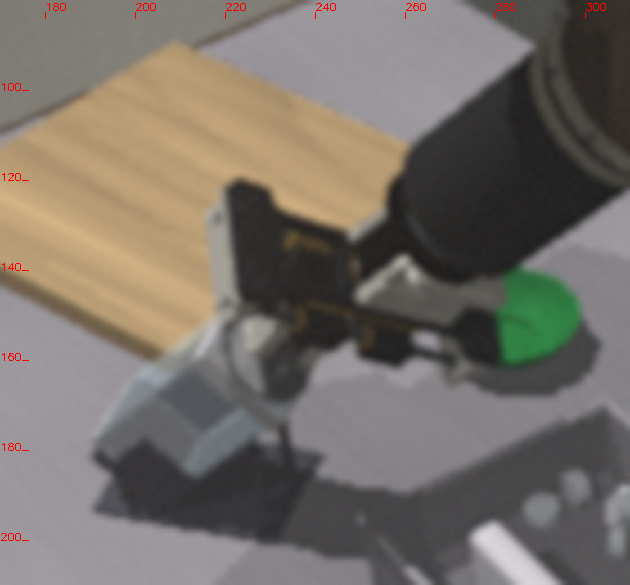

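Canister still seated. Turn the remaining ~0.52 rad, then release and retreat.

```bash
python3 -m crank '[[[1,0,0,0,0.15],[1,0,0,0,0.3],[1,0,0,0,0.42],[1,0,0,0,0.53],[1,0,0,0,0.53],[1,0,0,0,0.53]]]'; python3 d.py 0.04; python3 -c "
from h import *
o=ctrl.get_obs(); print((o['moment']@rot(o['orientation'])).round(3))"; python3 -m crank '[[[0.2,0,0,0,0],[0.2,0,0,0,0],[0,0,0,0,0],[0,0,0,0,0],[0,0,-40,0,0],[0,0,-90,0,0],[0,0,-140,0,0],[0,0,-200,0,0],[0,0,-240,0,0]]]'; python3 go.py .65,-.05,.5 ; python3 - <<'E'
from h import *
snap('side','s25');snap('top','t25')
crop("pics/s25_full.png","s25c",(180,130,80,75),8)
E
```

```text
clock: 76.12
tool_pos: [0.4885, 0.3291, 0.134]
orientation: [-93.6, -45.2, 127.4]
force: [-0.7, -2.4, 3.9]
opening: 0.0121
clock 76.125 ydot-z 1.26 turn -3.14 or 0.002 j [ 21.3  27.3   0.1 -45.4 -78.4 -59.4] tcp [0.4885 0.3291 0.134 ] F [-0.7 -2.4  3.9] open 0.0121
tcp in can frame mm [ 0.4 -1.4 75.3]
[ 1.128 -0.111  1.549]
clock: 77.25
tool_pos: [0.5807, 0.1833, 0.3047]
orientation: [-93.6, -45.1, 127.2]
force: [0.6, 0.5, -0.2]
opening: 0.0439
t 77.25 tcp [0.5807 0.1833 0.3047] ori [-93.6  -45.08 127.16] j [   7.9   25.7   20.3  -41.6 -102.9  -65.2] F [ 0.6  0.5 -0.2] open 0.0439
xaz 127.16 y [-0.377  0.601 -0.705]
.65,-.05,.5 -> [ -23. -304.   67.] n 5.0
```

View pics/s25c.png

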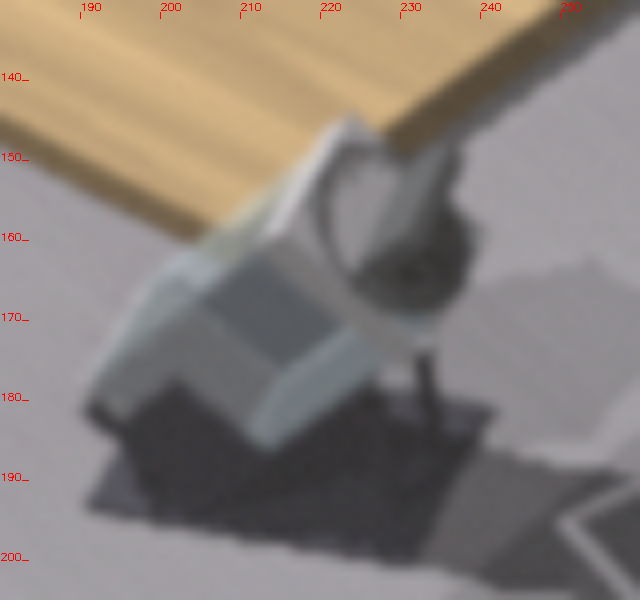

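View pics/t25_full.png

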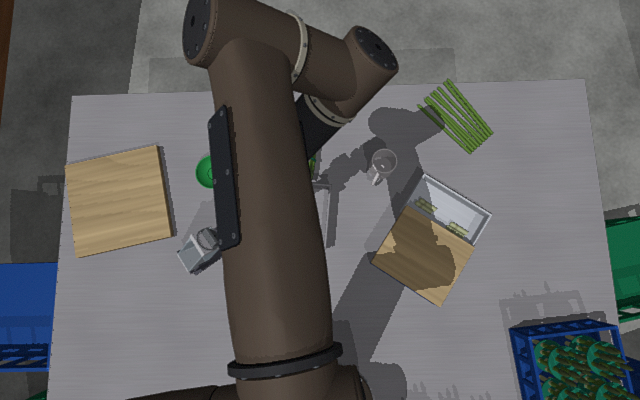

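```bash
python3 go.py .55,.25,.45 .2,.65,.45 .0,.72,.45
```

```text
t 77.35 tcp [0.5821 0.1824 0.3056] ori [-93.81 -44.93 127.2 ] j [   7.9   25.6   20.4  -41.6 -102.8  -65.2] F [-0.3 -0.1 -0.1] open 0.0438
xaz 127.2 y [-0.373  0.602 -0.706]
.55,.25,.45 -> [154. -49. -19.] n 3.0
.2,.65,.45 -> [529. 322.  43.] n 10.0
.0,.72,.45 -> [654. 439. 168.] n 13.0
```

```bash
python3 -m crank '[[[0,50,-20,-6,0],[0,100,-40,-12,0],[0,154,-49,-19,0],[0,529,322,43,0],[0,529,322,43,0],[0,529,322,43,0],[0,529,322,43,0],[0,529,322,43,0],[0,529,322,43,0],[0,529,322,43,0],[0,529,322,43,0],[0,600,380,100,0]]]'; python3 go.py; python3 - <<'E'
from dialov import *
snap('side','s26');snap('top','t26')
ov('pics/s26_full.png','pics/t26_full.png','dov2',(.4597,.3743,np.radians(-56.0)),(0.0,.15,.3))
crop("pics/t26_full.png","t26b",(235,95,120,165),3.6)
crop("pics/t26_full.png","t26c",(360,150,140,160),3.7)
E
```

```text
clock: 78.85
tool_pos: [0.161, 0.6598, 0.4507]
orientation: [-93.3, -45.1, 127.0]
force: [0.4, 0.0, -0.1]
opening: 0.0443
t 78.85 tcp [0.161  0.6598 0.4507] ori [-93.28 -45.13 126.99] j [  71.7    3.5    7.5  -36.8  -66.4 -119.4] F [ 0.4  0.  -0.1] open 0.0443
xaz 126.99 y [-0.38   0.6   -0.704]
```

View pics/dov2.png

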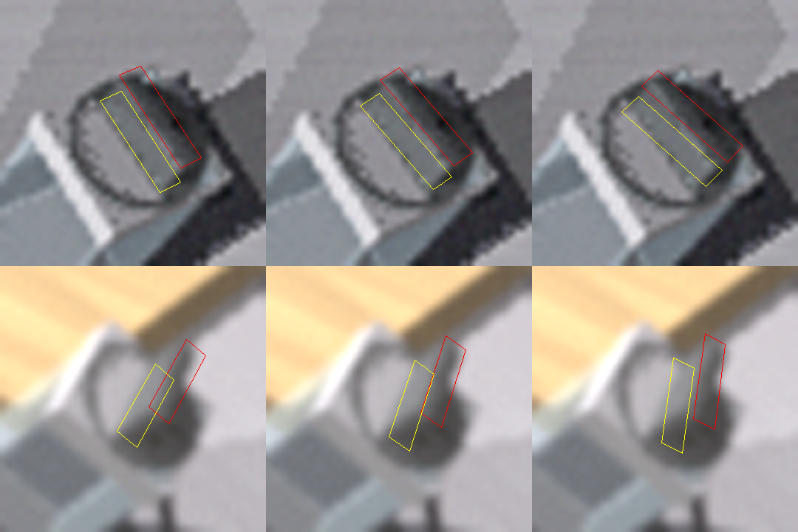

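View pics/t26b.png

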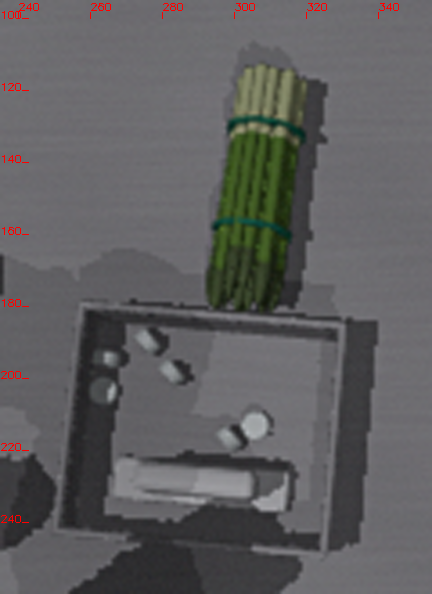

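View pics/t26c.png

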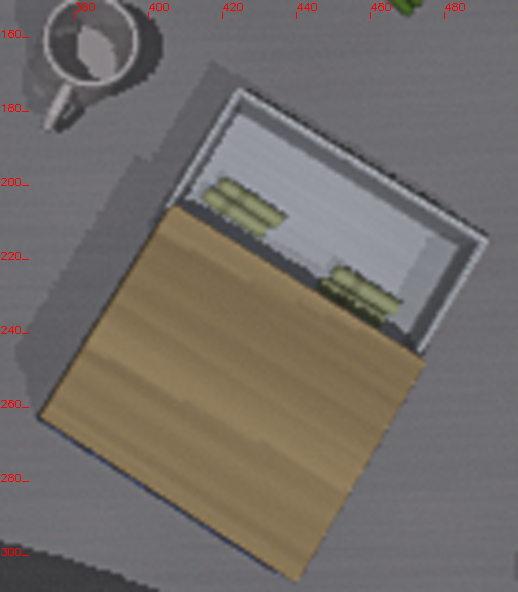

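View pics/s26_full.png

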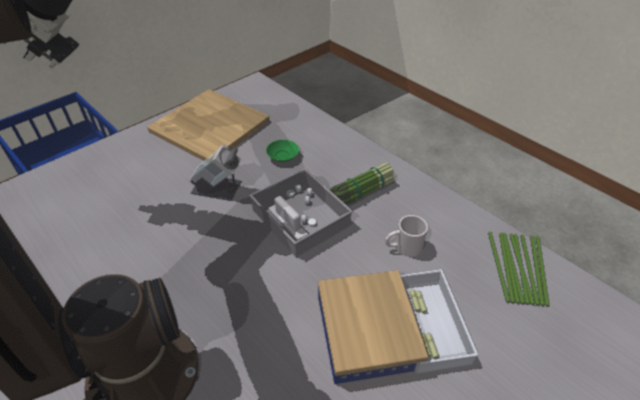

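```bash
python3 - <<'E'
from seat import *
p=(.4597,.3743,np.radians(-56.0))
# gradient-based: compare image sharp crops with overlays on both open and closed images
for nm,ft in (('a','pics/t21_full.png'),('b','pics/t26_full.png')):
    im=cv2.imread(ft); x,y,w,h=190,218,36,36; K=11
    g=cv2.convertScaleAbs(cv2.resize(im[y:y+h,x:x+w],None,fx=K,fy=K,interpolation=cv2.INTER_LANCZOS4),alpha=1.8)
    cv2.imwrite(f'pics/big_{nm}.png',g)
a=cv2.imread('pics/big_a.png');b=cv2.imread('pics/big_b.png');cv2.imwrite('pics/big.png',np.hstack([a,b]))
E
```

```text
(no output)
```

View pics/big.png

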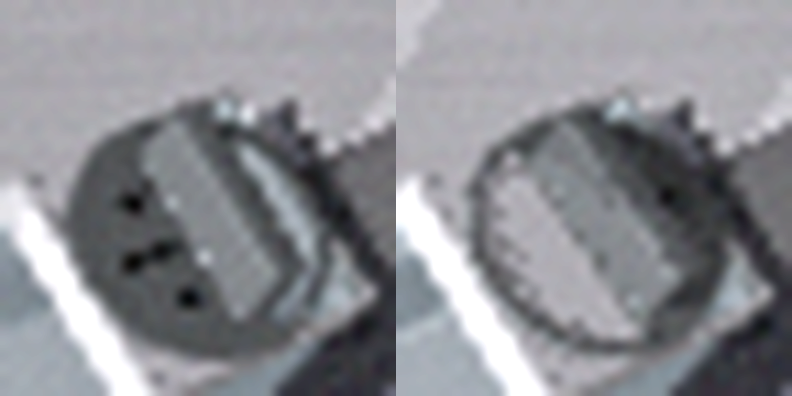

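```bash
python3 go.py .49,.32,.40; python3 d.py .1 0,0,200
```

```text
t 78.95 tcp [0.1561 0.6601 0.4521] ori [-93.31 -45.26 127.4 ] j [  72.1    3.3    7.4  -36.9  -66.5 -119.4] F [-0.1 -1.7 -0.1] open 0.0442
xaz 127.4 y [-0.385  0.598 -0.703]
.49,.32,.40 -> [-370. -295.  -76.] n 8.0
clock 78.95 ydot-z 0.96 turn 3.083 or -0.058 j [  72.1    3.3    7.4  -36.9  -66.5 -119.4] tcp [0.1561 0.6601 0.4521] F [-0.1 -1.7 -0.1] open 0.0442
tcp in can frame mm [-550.   -91.9  -25.2]
0,0,200 -> [-552. -227.  -72.]
```

```bash
python3 -m crank '[[[0,-370,-295,-76,-0.06],[0,-370,-295,-76,-0.06],[0,-370,-295,-76,-0.06],[0,-370,-295,-76,-0.06],[0,-370,-295,-76,-0.06],[0,-370,-295,-76,-0.06],[0,-370,-295,-76,-0.06],[0,-430,-290,-76,-0.06],[0,-490,-270,-74,-0.06],[0,-552,-227,-72,-0.06],[0,-552,-227,-72,-0.06],[0,-552,-227,-72,-0.06]]]';  python3 d.py .1 0,0,76
```

```text
clock: 80.45
tool_pos: [0.5417, 0.2517, 0.22]
orientation: [-96.3, -45.1, 131.5]
force: [1.0, -0.0, 1.4]
opening: 0.0439
clock 80.45 ydot-z 1.1 turn 3.133 or -0.008 j [ 13.9  26.    9.7 -42.5 -91.3 -59.2] tcp [0.5417 0.2517 0.22  ] F [ 1.  -0.   1.4] open 0.0439
tcp in can frame mm [  6.   -0.6 202.6]
0,0,76 -> [  5. 127.   1.]
```

```bash
python3 -m crank '[[[0,5,40,0,0],[0,5,80,0,0],[0,5,105,1,0],[0,5,120,1,0],[0,5,126,1,0],[0,5,126,1,0]]]';  python3 d.py .1 0.5,-1.3,76; python3 -m crank '[[[1,0,0,0,0],[1,0,0,0,0],[1,0,0,0,0],[1,0,0,0,0],[1,0,0,0,0],[1,0,0,0,0.08],[1,0,0,0,0.16],[1,0,0,0,0.24],[1,0,0,0,0.24],[1,0,0,0,0.24]]]'; python3 d.py -.12;python3 -c "
from h import *
o=ctrl.get_obs(); print((o['moment']@rot(o['orientation'])).round(3))
snap('side','s27'); crop('pics/s27_full.png','s27c',(170,80,140,130),4.5)"
```

```text
clock: 81.2
tool_pos: [0.4926, 0.3302, 0.1396]
orientation: [-97.0, -44.8, 132.0]
force: [-0.0, 0.9, -0.1]
opening: 0.0435
clock 81.2 ydot-z 1.31 turn 3.141 or -0.001 j [ 21.3  27.2   0.8 -45.3 -78.9 -56.7] tcp [0.4926 0.3302 0.1396] F [-0.   0.9 -0.1] open 0.0435
tcp in can frame mm [-2.6  2.6 80.2]
0.5,-1.3,76 -> [-3.  4.  4.]
clock: 82.45
tool_pos: [0.493, 0.3307, 0.1394]
orientation: [-83.4, -44.9, 112.7]
force: [3.7, 2.1, 4.1]
opening: 0.0116
clock 82.45 ydot-z 1.38 turn 3.122 or -0.019 j [ 21.3  27.2   0.8 -45.3 -78.8 -70.4] tcp [0.493  0.3307 0.1394] F [3.7 2.1 4.1] open 0.0116
tcp in can frame mm [-2.6  3.2 80. ]
[-1.859 -0.38   0.985]
```

View pics/s27c.png

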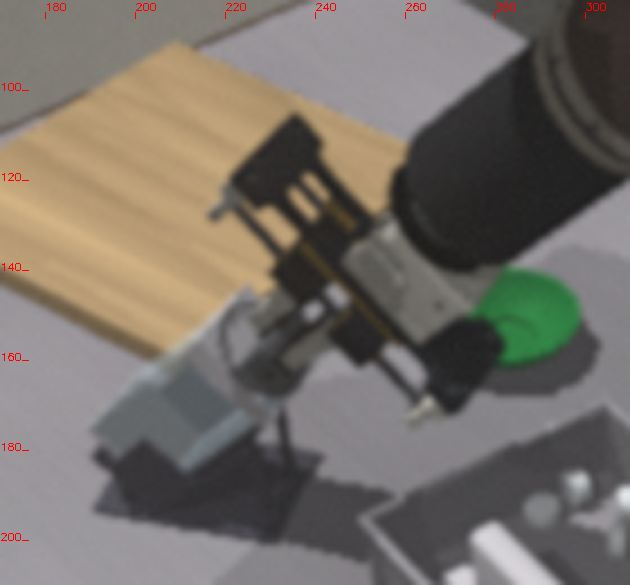

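```bash
python3 -m crank '[[[1,-1,0,2,-0.05],[1,-3,0,4,-0.1],[1,-3,1,4,-0.1],[1,-3,1,4,-0.1]]]'; python3 d.py -.02; python3 -c "
from h import *
o=ctrl.get_obs(); print((o['moment']@rot(o['orientation'])).round(3))"; python3 -m crank '[[[0.3,0,0,0,0],[0.3,0,0,0,0],[0,0,0,0,0],[0,0,0,0,0],[0,0,-40,0,0],[0,0,-90,0,0],[0,0,-140,0,0],[0,0,-190,0,0]]]'; python3 go.py .55,.25,.45 .2,.65,.45;python3 -c "
from h import *
snap('side','s28'); crop('pics/s28_full.png','s28c',(180,130,80,75),8)"
```

```text
clock: 83.0
tool_pos: [0.4917, 0.327, 0.1382]
orientation: [-89.3, -45.2, 120.9]
force: [7.6, -1.2, 12.3]
opening: 0.012
clock 83.0 ydot-z 1.54 turn 3.123 or -0.018 j [ 21.1  27.    0.4 -45.3 -78.6 -64.2] tcp [0.4917 0.327  0.1382] F [ 7.6 -1.2 12.3] open 0.012
tcp in can frame mm [-0.1  0.1 80.9]
[-2.449 -0.132  0.216]
clock: 84.0
tool_pos: [0.5613, 0.2117, 0.271]
orientation: [-88.8, -45.3, 120.6]
force: [1.3, 0.8, 0.1]
opening: 0.0439
t 84.0 tcp [0.5613 0.2117 0.271 ] ori [-88.8  -45.26 120.58] j [ 10.5  25.2  15.2 -41.8 -97.9 -68.6] F [1.3 0.8 0.1] open 0.0439
xaz 120.58 y [-0.379  0.601 -0.704]
.55,.25,.45 -> [154. -99.  -8.] n 3.0
.2,.65,.45 -> [522. 274.  82.] n 10.0
```

View pics/s28c.png

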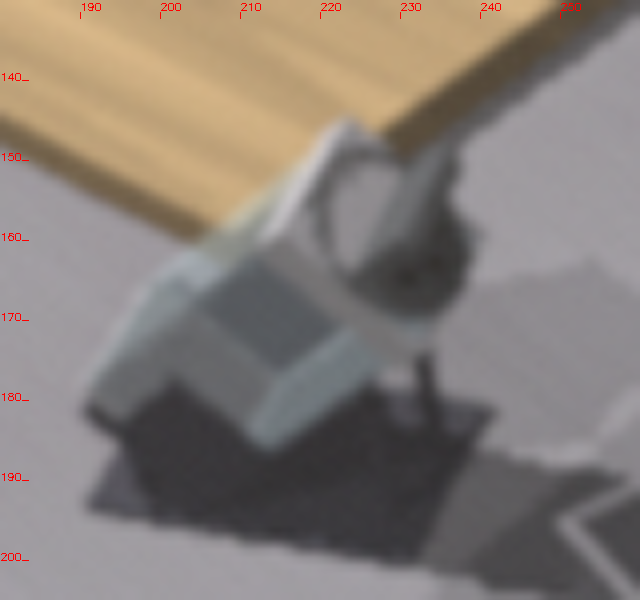

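Canister sits in the stand as before (lid corner at 222,145). Move clear and do a last full check.

```bash
python3 -m crank '[[[0,60,-50,-2,0],[0,110,-80,-5,0],[0,154,-99,-8,0],[0,522,274,82,0],[0,522,274,82,0],[0,522,274,82,0],[0,522,274,82,0],[0,522,274,82,0],[0,522,274,82,0],[0,522,274,82,0],[0,522,274,82,0],[0,522,274,82,0]]]'; python3 - <<'E'
from dialov import *
snap('side','s29');snap('top','t29')
ov('pics/s29_full.png','pics/t29_full.png','dov3',(.4597,.3743,np.radians(-56.0)),(0.0,.12,.25))
b=[]
for f in('t26','t29'):
    im=cv2.imread(f'pics/{f}_full.png'); b.append(cv2.convertScaleAbs(cv2.resize(im[218:254,190:226],None,fx=11,fy=11,interpolation=cv2.INTER_LANCZOS4),alpha=1.8))
cv2.imwrite('pics/big2.png',np.hstack(b))
for c in("side","top"):
    for n in("offcut1_mid","scraper_mid","canister_mid","bunch","mug","dish","tablet1"):
        print(c,n,[(np.round(d['extent'],1).tolist(),round(d['confidence'],2)) for d in ctrl.find_in(c,n)][:7])
E
```

```text
clock: 85.55
tool_pos: [0.1972, 0.6523, 0.4487]
orientation: [-88.8, -45.3, 120.7]
force: [0.1, -0.3, 0.5]
opening: 0.0436
side offcut1_mid [([415.8, 294.1, 10.6, 24.0], 0.5), ([193.0, 170.6, 48.7, 30.6], 0.44)]
side scraper_mid [([269.5, 195.8, 38.7, 43.2], 0.64)]
side canister_mid [([189.1, 145.6, 49.9, 37.0], 0.95), ([306.1, 220.1, 12.5, 9.3], 0.5)]
side bunch [([328.3, 163.3, 68.4, 40.5], 0.58)]
side mug [([412.1, 289.9, 9.2, 21.5], 0.59), ([385.1, 212.5, 42.7, 47.4], 0.56)]
side dish [([266.3, 142.5, 34.5, 19.9], 0.92)]
side tablet1 [([287.8, 188.0, 6.5, 10.2], 0.53), ([307.6, 221.5, 9.6, 4.7], 0.42)]
top offcut1_mid [([197.9, 226.0, 19.6, 24.1], 0.64), ([420.2, 197.1, 11.6, 11.9], 0.59), ([250.6, 179.4, 80.9, 70.8], 0.29)]
top scraper_mid [([265.1, 221.5, 50.6, 18.2], 0.97), ([294.7, 109.0, 26.8, 74.8], 0.65), ([251.8, 181.0, 81.1, 71.6], 0.55), ([195.4, 227.8, 26.4, 24.0], 0.22)]
top canister_mid [([179.8, 227.9, 42.4, 44.4], 0.81)]
top bunch [([293.0, 108.9, 26.1, 77.4], 0.75), ([195.1, 156.3, 34.7, 31.5], 0.71)]
top mug [([369.6, 147.5, 26.7, 38.9], 0.57)]
top dish [([196.3, 155.9, 34.0, 30.7], 0.68)]
top tablet1 [([197.4, 229.0, 23.7, 18.5], 0.46), ([179.2, 230.5, 45.9, 42.6], 0.45), ([258.9, 199.0, 8.2, 5.8], 0.43), ([300.9, 209.4, 11.6, 5.6], 0.4), ([196.0, 154.5, 35.5, 34.1], 0.22)]
```

View pics/big2.png

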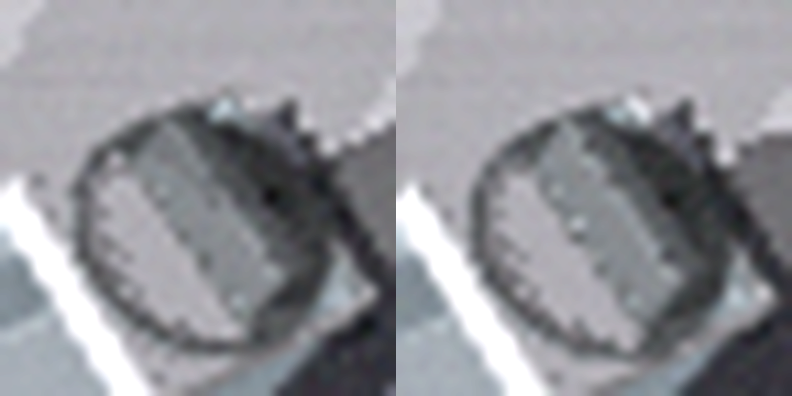

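View pics/dov3.png

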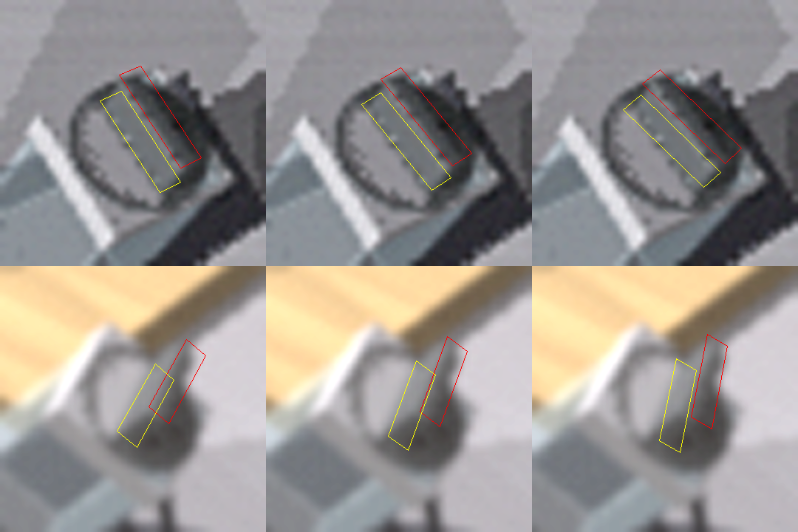

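View pics/t29_full.png

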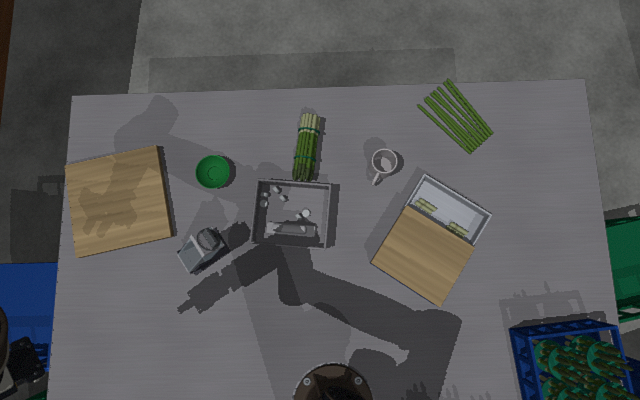

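```bash
python3 - <<'E'
from plant import ctrl
print(ctrl.get_obs()['clock'], ctrl.close_job())
E
```

```text
the job is handed in; nothing more can be done
86.35 None
```

I carried out every step of the job and handed it in at 86 s of the 208 s allowed. No verdict is reported, so what follows rests on my own last checks.

- **Offcuts:** I swept all four into the scraps tray in two passes with the scraper. All four were still lying there in the last picture, and the board was empty.
- **Dial, opening:** I turned it to about 3.1 rad with the canister still in its stand.
- **Tablets:** I poured them over the basin. Six showed in the basin, which is the most there can be; some stand on edge, but none moved from one picture to the next.
- **Canister:** It is back in its stand, with its outline matching the first pictures.
- **Dial, closing:** After the first closing turn the pictures suggested about 0.1–0.15 rad. I gripped it again and turned it against the zero stop, where the torque rose. The last pictures suggest about 0.05–0.1 rad, under the 0.25 limit; the dial angle is the check I am least sure of.
- **Scraper:** It stands upright in the basin.
- **Bystanders:** The bunch, mug and bowl were at their starting places.

**Tool tilt:** The moves allow no tilt of the tool, so I got the two tilts needed by pushing against the arm's outer reach. There joint 3 read up to 71.713°, and the stated limit is 71.71°. If that is judged without tolerance it could count as passing the range.

**Detector:** `find_in` often missed offcuts and tablets or mixed them up with other things. I counted both from the pictures instead.

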